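Turn a sanitised core-temperature logger over in a spring clip and dock it for read-out

ROBOT

A 6-joint arm with a two-finger parallel gripper is mounted at the origin on a cart in front of the work surface, level with it; the furniture and walls round the work are solid. World frame = base frame: x ahead of the robot, y to its left, z up, the work surface at z = 0. Lengths are in mm, angles in rad, forces in N, time in s.
With the tool pointing down it reaches from about 200 to 875 mm from the base axis. Payload 3.4 kg.
Tool frame: the origin (TCP) lies on the centre line of the jaws, within the pads' length; the fingertips stand 14 mm ahead of it and the grasp point (between the pads) lies 5 mm behind it (ctrl.tip_extent is the distance from the TCP to the fingertips, in mm); x points along the fingers, y is the direction in which the jaws open and shut, and the axes are right-handed (so a half turn about x gives the same grasp; the last joint's range is limited). The gripper opens to 94 mm and grips with 3 to 60 N. Pads are 16 mm wide; open, the fingers measure 119 mm over their backs; the gripper's body (75 mm by 177 mm) begins 78 mm behind the grasp point.
Start: joints at [1.13, 0.276, 1.505, -0, 1.361, -0.121], TCP at [180.784, 545.876, 219.493] pointing down, gripper open.
Joint ranges: [-2.89, 2.89], [-0.75, 2.08], [0.22, 2.7], [-1.18, 4.32], [0.11, 2.71], [-2.7, 2.7]. Speed limits (rad/s): [2.57, 2.57, 3.14, 3.14, 3.14, 3.14].

INTERFACE

Orientations are given as a unit quaternion [x, y, z, w].
In Python, from workcell import telemetry, eyes, ctrl gives the robot as it stands.
- The arm moves only by the shell command python3 -m jog 'ROWS' [FORCE]. ROWS is JSON, a list of rows, each an object of numbers: "x", "y", "z": the shift along the tool's x, y, z in mm; "wx", "wy", "wz": the turn, a rotation vector about the tool's x, y, z in rad; "claw": the finger opening in mm, from 0 to 94. A call has exactly 8 rows; each row shifts and turns the commanded pose from where the row before left it, along the tool's axes as they then stand; what a row does not reach is not made up. A row lasts 1/10 s, in which the tool goes at most 50 mm and 8.59 degrees, less where a joint would pass 70% of its speed; a pose out of reach is approached as far as the arm can. A call is refused whole if a number of a shift passes 50 or a number of a turn 0.15, either way. A call with a gripper value outside its range is refused whole. The fingers move at their own pace and stop on an object; FORCE is the grip in N (left out, the last holds). Time passes only in rows, so rows that do not move let the fingers close, or fill a call up. It gives the time, the measured TCP pose, the force and the opening at its end, in the units of the state.
- telemetry.state(): the state, without advancing time (a new reading comes with each control period).
- eyes.grab_frame(name): name is "scene" or "top"; returns a dict with "img" (420x560x3 uint8, red, green, blue), "vfov" (degrees; the focal length in pixels is half the picture's height over the tangent of half this angle, whatever the lens; pixels are square), "cx", "cy" (the principal point, pixels), "xyz" and "orientation" of the camera in the world. Camera axes: x right, y down, z forward; pixel columns grow to the right and rows downward; lengths in mm; the calibration is good to about 2 mm. A picture is of the moment at which its call begins. There is no depth.
- ctrl.hand_in(): hands the job in, once; it reports no verdict.
The state is a dict: "clock": time; "qpos": joint angles; "qvel": joint speeds; "joint_efforts": joint torques, N m; "eef_pos": TCP position; "orientation": TCP orientation; "wrist_force": force on the tool from outside, world axes, zero at the start; "ft_torque": the same for the moment, N m; "gripper_width": finger opening in mm.
Only numpy, scipy, OpenCV 4.12 (cv2) and the standard library are available. Lean on these libraries where they do the work, as an engineer would, in place of code of your own. Each camera call takes 0.05 s, during which the arm holds its last target.

TASK

The core-temperature logger has been sanitised and stands spike up in its drip stand: turn it over by laying its blue band across the spring clip, pressing it fully home and letting go, then taking it out again by its black-capped end on the other side. Stand it spike down in the fork of the read-out dock and push it in until it sits upright and centred against both faces of the V, then let go. Its spike must touch nothing at any time, the logger must never be laid on the table, and the cups, tape and label roll stay where they are.

Things in the scene. Friction and masses are not known exactly. Their poses are not given: they have to be found in the camera images.
- logger: Core-temperature logger, 0.13 to 0.21 kg: plain steel cylinder 30 mm across, 116 mm long, black cap on its base end, blue band round its middle; a thin spike (5 mm, 80 mm long) stands out of the flat shoulder at the other end. Origin: centre of the base face; z along the axis to the spike: shoulder at z = 0.116, tip at 0.196. A firm grip (40 N) keeps it from turning in the fingers.
- spike: The logger's spike, part of the logger. Origin: where it leaves the shoulder; z along it to the tip.
- logger_mid (a point): On the logger's axis, in the middle of the blue band, 58 mm from the base face; the centre of mass is within 10 mm of it.
- logger_shoulder (a point): Centre of the shoulder, the flat end face that the spike stands out of.
- drip_stand: Fixed white stand: round foot 92 mm wide, 8 mm thick, with a cup of 43 mm outer and 33 mm inner diameter, rim 42 mm above the table. At the start the logger stands in the cup, spike up, its base face 12 mm above the table (30 mm of it inside the cup, 1.5 mm of play all round). Origin: centre of the underside, z up.
- clip_stand: Fixed post 14 mm thick on a dark round foot 96 mm wide, with a steel spring clip at its top, open upward. The clip takes the logger's cylinder lying level along the stand's own y axis, either way round; it is 18 mm wide along y, so with the blue band in the clip 49 mm of cylinder stand free on each side. Origin: centre of the underside, z up.
- clip_seat (a point): Where the logger's axis lies when home in the clip, on its rubber saddle, 115 mm above the table; axes as clip_stand. The flared lips reach 14 mm above and 27 mm to either side (x) of it; laid on them by its blue band the logger stays there, about 11 mm too high. Pressed straight down on top, over the clip, it snaps home at about 6 N (then a hard stop); about 15 N pulls it out upward.
- dock: Fixed read-out dock: grey foot 150 x 112 mm, 12 mm thick; white reader housing at its back (own x from -0.003 to 0.067, 104 mm wide, 139 mm high, dark screen on top); in front of it a level steel fork, open to -x, whose two tines have a 16 mm slot between them along x, and over the tines an upright black V. Origin: centre of the underside, z up, x from the open front to the back.
- dock_home (a point): On top of the tines, 115 mm above the table: where the centre of the logger's shoulder lies when the cylinder touches both faces of the V; axes as dock. The logger stands with its shoulder on the tines, spike hanging in the slot (tip 23 mm above the foot), and slides along x. The V faces make 90 degrees, are 32 mm high and end 4 mm in front of this point.
- dock_front (a point): Middle of the open front end of the slot, on top of the tines, 42 mm in front of dock_home; the spike enters here.
- cup_a: Bystander: tasting cup of sauce, 67 mm wide, 46 mm high. Origin: centre of the underside.
- cup_b: Bystander: second tasting cup, 67 mm wide, 46 mm high. Origin: centre of the underside.
- tape: Bystander: flat roll of blue tape, 72 mm wide, 25 mm high. Origin: centre of the underside.
- labels: Bystander: roll of white labels standing on end, 68 mm wide, 50 mm high. Origin: centre of the underside.
- work_table: The work table, its top at z = 0.
Not all that is in view belongs to the job. Of the things that look like the logger, the larger one is meant.

How it is judged:
By the outcome, as a careful person would: the job done as asked, in the order asked, and still so for the second after the job is handed in, with the robot touching nothing.
It also fails if it takes over 72 s, if anything falls off the work surface, if the arm or the gripper's body presses on something with over 40 N, if the wrist force passes 120 N, or if a joint passes its speed limit or range.

## Working session

There is one attempt and no reset: what is moved stays moved. The work goes in short steps, Python scripts to look and compute and a shell command to move; the robot and the scene stay as the last step left them, time stands still between calls to the robot, and variables do not carry over. Pictures are saved under pics/ and viewed, and the job is handed in when it is done.

```bash
ls -la; mkdir -p pics
python3 - <<'E'
from workcell import telemetry, eyes, ctrl
import cv2
print(telemetry.state(), ctrl.tip_extent)
for n in ("scene","top"):
    f=eyes.grab_frame(n); print({k:v for k,v in f.items() if k!="img"})
    cv2.imwrite(f"pics/{n}0.png",f["img"][:,:,::-1])
E
```

```text
total 12
drwxr-xr-x  3 agent agent 4096 Dec  6 14:19 .
drwxr-xr-x 23 root  root  4096 Dec  6 14:19 ..
drwxr-xr-x  2 agent agent 4096 Dec  6 14:19 pics
{'clock': 0.0, 'qpos': array([ 1.13002724e+00,  2.76550454e-01,  1.50606865e+00, -2.88108952e-05,
        1.36067386e+00, -1.21007869e-01]), 'qvel': array([-0.00104852, -0.00081083, -0.00086674, -0.0021142 ,  0.00137069,
        0.00096153]), 'joint_efforts': array([ 8.21062968e-04, -4.04582191e+01, -2.37234271e+01,  7.00530200e-02,
        3.43232299e-02, -1.38979417e-04]), 'eef_pos': array([180.54500023, 545.38070545, 218.65580285]), 'orientation': array([ 0.11198914,  0.69824571, -0.11314985,  0.69793156]), 'wrist_force': array([-0.82793377, -0.05330293,  0.12127852]), 'ft_torque': array([0.01584503, 0.0342251 , 0.03231679]), 'gripper_width': 94.03211029705116} 14.0
{'vfov': 54.928684611224625, 'cx': 281.40634901053113, 'cy': 216.07530368998152, 'xyz': array([  90.71685115, -965.10024212,  441.49336654]), 'orientation': array([ 0.87180346, -0.21337023,  0.09896519, -0.42969496])}
{'vfov': 51.49163509892448, 'cx': 273.84381177099493, 'cy': 204.85230553618703, 'xyz': array([ 182.40797598,  -57.0748245 , 1370.33206143]), 'orientation': array([-0.68944043,  0.71571187, -0.07792901,  0.07972126])}
```

View pics/scene0.png

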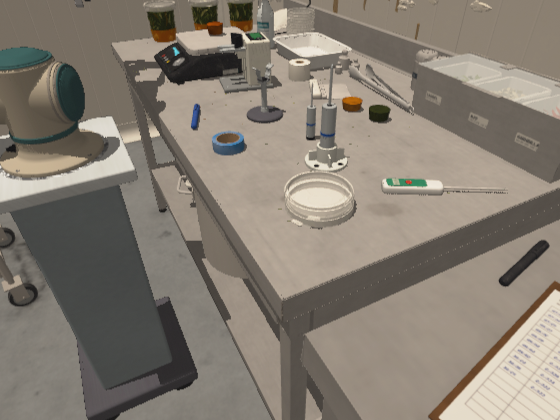

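View pics/top0.png

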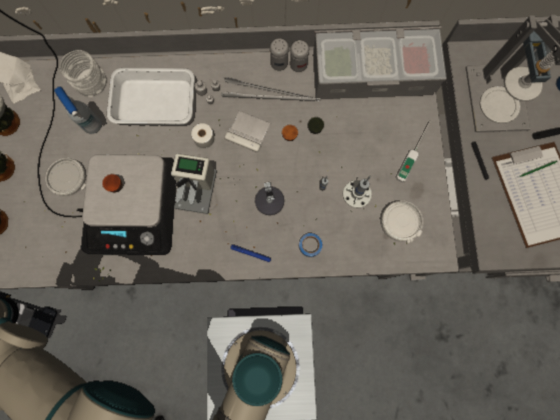

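```bash
cat > h.py <<'E'
import numpy as np, cv2
from scipy.spatial.transform import Rotation as R
from workcell import telemetry, eyes, ctrl
def cam(f):
    fl=f["img"].shape[0]/2/np.tan(np.radians(f["vfov"])/2)
    return fl,R.from_quat(f["orientation"]).as_matrix(),np.array(f["xyz"])
def proj(f,p):
    fl,M,t=cam(f); q=(np.atleast_2d(p)-t)@M
    return np.c_[f["cx"]+fl*q[:,0]/q[:,2], f["cy"]+fl*q[:,1]/q[:,2]]
def ray(f,u,v):
    fl,M,t=cam(f); return t, M@np.array([(u-f["cx"])/fl,(v-f["cy"])/fl,1.])
def at_z(f,u,v,z):
    t,d=ray(f,u,v); return t+d*(z-t[2])/d[2]
def tri(f1,p1,f2,p2):
    A=np.zeros((3,3));b=np.zeros(3)
    for f,p in((f1,p1),(f2,p2)):
        t,d=ray(f,*p); d/=np.linalg.norm(d); P=np.eye(3)-np.outer(d,d); A+=P;b+=P@t
    return np.linalg.solve(A,b)
def crop(f,u0,v0,w,h,s,name):
    i=f["img"][v0:v0+h,u0:u0+w,::-1]
    cv2.imwrite("pics/"+name,cv2.resize(i,None,fx=s,fy=s,interpolation=cv2.INTER_CUBIC))
E
python3 - <<'E'
from h import *
f=eyes.grab_frame("top"); g=eyes.grab_frame("scene")
for p in ([0,0,0],[180,545,219],[500,0,0],[500,-400,0],[400,200,0]): print(p,proj(f,p),proj(g,p))
for px in((269,200),(358,194)): print(at_z(f,*px,0))
crop(f,140,110,260,150,3,"t1.png"); crop(g,210,25,190,150,4,"s1.png")
E
```

```text
[0, 0, 0] [[259.98911436 367.29355239]] [[ 54.30792765 152.21942137]]
[180, 545, 219] [[ 43.1825829  313.49640967]] [[82.4230376  -1.24054692]]
[500, 0, 0] [[255.40973478 203.65684334]] [[254.77636531 109.76201937]]
[500, -400, 0] [[379.11231799 199.05303831]] [[336.17161142 179.88463397]]
[400, 200, 0] [[193.38220628 236.63655549]] [[196.57748578  92.51020768]]
[510.45826505 -44.284499     0.        ]
[ 519.41243628 -333.24980939    0.        ]
```

View pics/t1.png

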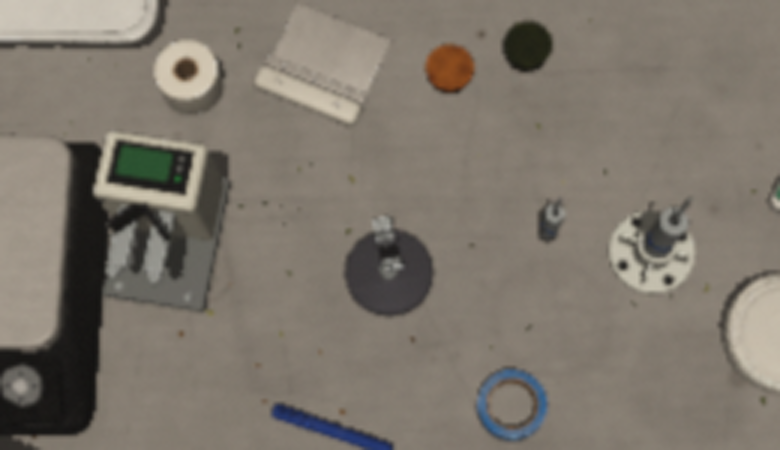

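View pics/s1.png

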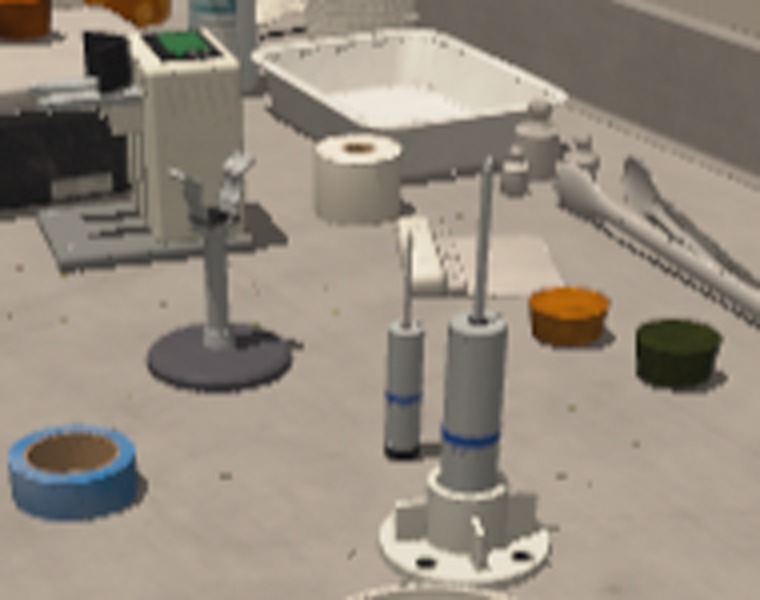

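Run:
```python
from h import *
s=telemetry.state(); print(R.from_quat(s["orientation"]).as_matrix().round(3))
f=eyes.grab_frame("top"); g=eyes.grab_frame("scene")
T=lambda x,y:(140+x/3,110+y/3); S=lambda x,y:(210+x/4,25+y/4)
print("drip foot", at_z(f,*T(652,252),8), at_z(g,*S(465,530),8))
print("clip foot", at_z(f,*T(389,272),8), at_z(g,*S(220,355),8))
print("tip", tri(f,T(690,200),g,S(488,160)), at_z(f,*T(690,200),208),at_z(g,*S(488,160),208))
print("shoulder", tri(f,T(672,222),g,S(477,320)))
print("decoy base", at_z(g,*S(403,452),0), "top",tri(f,T(553,212),g,S(405,325)))
print("lips", at_z(f,*T(383,222),129),at_z(f,*T(391,268),129))
for c in ((100,150),(207,150),(193,207),(97,190)): print("house top",at_z(f,*T(*c),139))
print("tines fr",at_z(f,*T(128,275),115),at_z(f,*T(175,275),115),"foot",at_z(f,*T(205,308),12),at_z(f,*T(228,155),12),at_z(f,*T(107,295),12))
crop(f,165,150,60,65,12,"t2.png"); crop(g,210,25,90,70,8,"s2.png"); crop(f,245,170,50,50,12,"t3.png")
crop(g,280,60,80,115,5,"s3.png"); crop(f,310,160,70,50,10,"t4.png")
```

```text
[[-0.     0.314  0.949]
 [-0.001  0.949 -0.314]
 [-1.    -0.001 -0.   ]]
drip foot [ 517.52721666 -329.49368401    8.        ] [ 523.03788174 -325.21913159    8.        ]
clip foot [506.2585984  -46.42616989   8.        ] [505.44996179 -54.01552464   8.        ]
tip [ 518.27437311 -329.70400412  205.10982898] [ 516.45622757 -328.48293315  208.        ] [ 514.56818692 -336.96758428  208.        ]
shoulder [ 518.81863019 -328.20084405  127.51616513]
decoy base [ 548.56267972 -216.66019179    0.        ] top [ 546.18691234 -217.29880761   79.58210847]
lips [528.31830364 -43.21144698 129.        ] [481.43521833 -49.46396684 129.        ]
house top [610.28812218 234.57417135 139.        ]
house top [606.15922892 128.467793   139.        ]
house top [547.95020879 142.4182641  139.        ]
house top [569.00520291 236.928952   139.        ]
tines fr [487.63647816 210.67120772 115.        ] [485.85976851 164.19018899 115.        ] foot [473.47601162 150.37391139  12.        ] [643.23658286 124.68931908  12.        ] [491.61353875 254.82773036  12.        ]
```

View pics/t2.png

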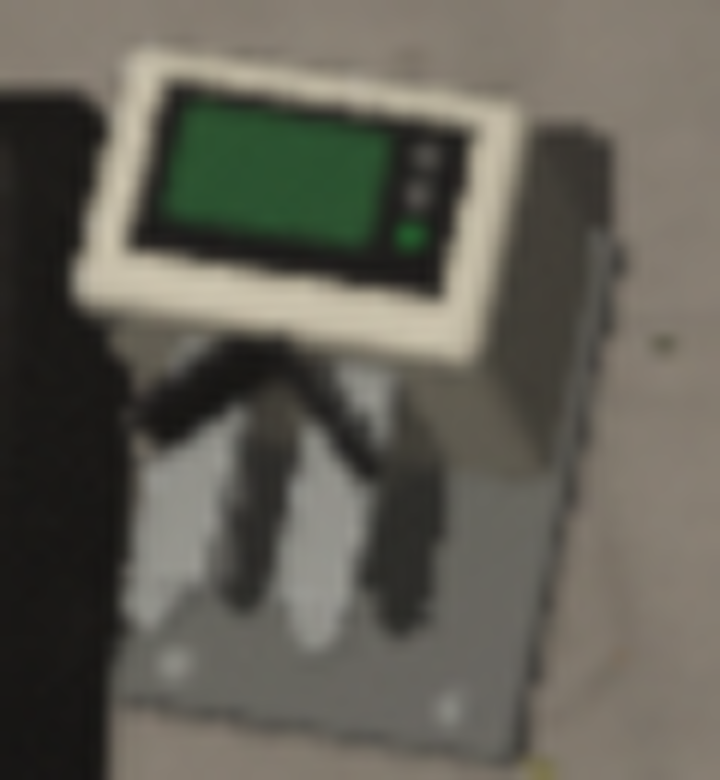

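View pics/s2.png

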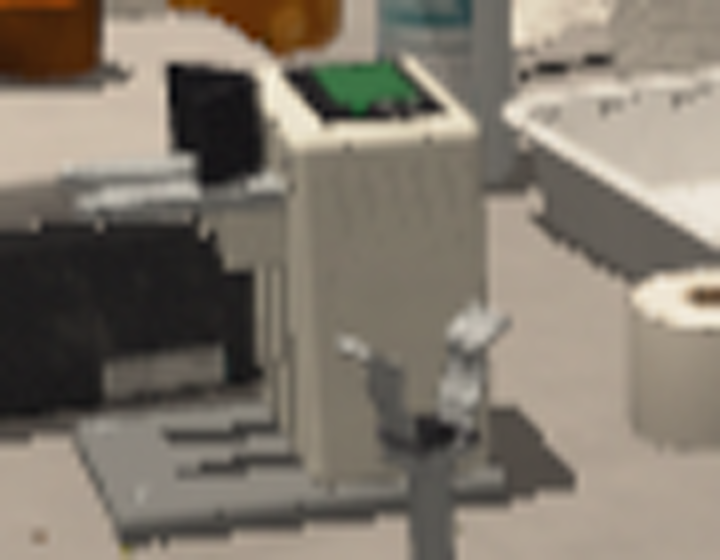

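View pics/t3.png

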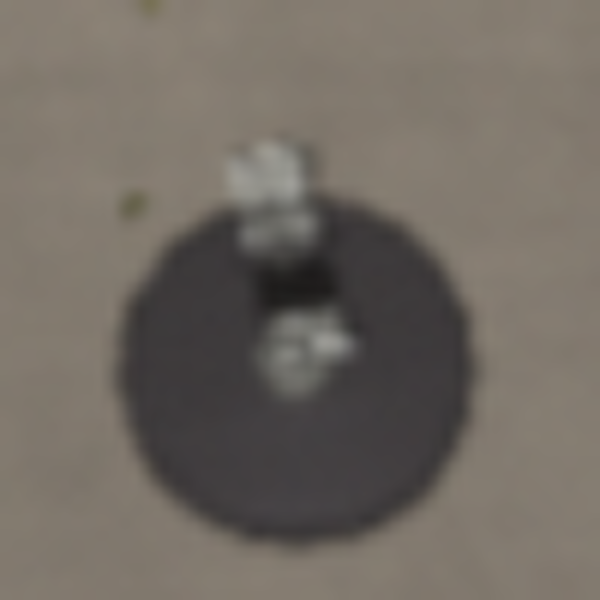

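View pics/s3.png

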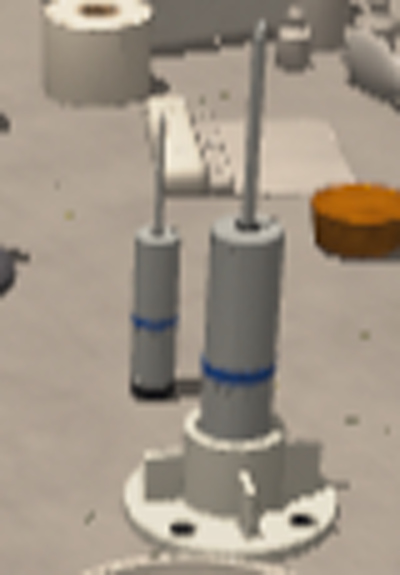

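View pics/t4.png

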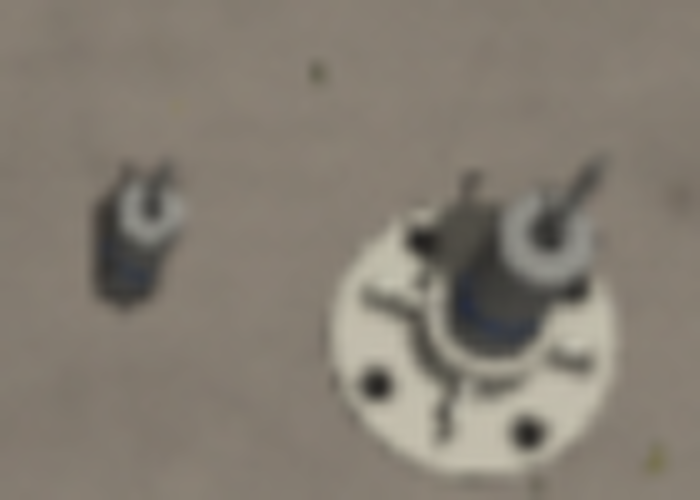

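```bash
cat >> h.py <<'E'
def tf(x,y,yaw,P):
    P=np.atleast_2d(P); c,s=np.cos(yaw),np.sin(yaw)
    return np.c_[x+c*P[:,0]-s*P[:,1], y+s*P[:,0]+c*P[:,1], P[:,2]]
E
python3 - <<'E'
from h import *
from scipy.optimize import least_squares
f=eyes.grab_frame("top"); g=eyes.grab_frame("scene")
T2=lambda p:np.array([165-.5+p[0]/12,150-.5+p[1]/12]); S2=lambda p:np.array([210-.5+p[0]/8,25-.5+p[1]/8])
m=[(f,(67,52,139),T2((130,47))),(f,(67,-52,139),T2((523,97))),(f,(-3,-52,139),T2((475,362))),(f,(-3,52,139),T2((72,300))),
(f,(-75,-56,12),T2((520,760))),
(g,(-75,-56,12),S2((122,530))),(g,(67,-52,139),S2((480,130))),(g,(-3,-52,139),S2((292,150))),(g,(-75,56,12),S2((75,430)))]
def res(p): return np.concatenate([(proj(c,tf(*p,[q]))[0]-px) for c,q,px in m])
r=least_squares(res,[570,180,-.15],loss='soft_l1'); print(r.x,res(r.x).reshape(-1,2).round(1))
x,y,w=r.x
# tine tips
for p in ((150,630),(318,652),(250,600)):
    q=at_z(f,*T2(p),115); d=q[:2]-[x,y]; c,s=np.cos(w),np.sin(w); print(p,q,"own",c*d[0]+s*d[1],-s*d[0]+c*d[1])
for p in ((62,172),(80,205)):
    q=at_z(g,*S2(p),115); d=q[:2]-[x,y]; c,s=np.cos(w),np.sin(w); print("S",p,q,"own",c*d[0]+s*d[1],-s*d[0]+c*d[1])
# V ends top z=147
for p in ((140,415),(375,470),(270,340)):
    q=at_z(f,*T2(p),147); d=q[:2]-[x,y]; c,s=np.cos(w),np.sin(w); print("V",p,q,"own",c*d[0]+s*d[1],-s*d[0]+c*d[1])
T3=lambda p:np.array([245-.5+p[0]/12,170-.5+p[1]/12])
m2=[(f,(0,0,8),T3((295,370))),(f,(27,0,129),T3((268,150))),(f,(-27,0,129),T3((296,385))),(g,(27,0,129),S2((490,318))),(g,(-27,0,129),S2((350,342)))]
def res2(p): return np.concatenate([(proj(c,tf(*p,[q]))[0]-px) for c,q,px in m2])
r2=least_squares(res2,[506,-46,.1]); print(r2.x,res2(r2.x).reshape(-1,2).round(1))
E
```

```text
[ 5.56850150e+02  1.91869747e+02 -1.90132418e-01] [[-0.5 -0.5]
 [ 1.   0.3]
 [ 0.6  0.6]
 [-0.4  0.6]
 [ 0.3  0.1]
 [ 0.2 -1.2]
 [ 0.6 -1.5]
 [-0.1 -1.8]
 [-0.1 -1. ]]
(150, 630) [487.2628442  227.47627826 115.        ] own -75.06252824726947 21.813643033882727
(318, 652) [480.09371092 185.90797722 115.        ] own -74.24651948880829 -20.36045153394914
(250, 600) [493.94788979 202.81352519 115.        ] own -63.83696514507477 -1.1412683410489581
S (62, 172) [487.24231197 224.74358588 115.        ] own -74.56624186654311 19.126315550759443
S (80, 205) [478.21385555 181.43585025 115.        ] own -75.24731592067141 -25.107259132944346
V (140, 415) [533.32335291 223.33518563 147.        ] own -29.049445259418903 26.452102298223075
V (375, 470) [517.28799431 166.13806254 147.        ] own -33.98621118246662 -32.74478914970881
V (270, 340) [551.08464914 191.85703204 147.        ] own -5.65919896853601 -1.1021020221977706
[ 5.06174170e+02 -4.41893343e+01  1.07209662e-01] [[-0.1  0.4]
 [ 0.1  0.5]
 [ 0.4 -1.5]
 [ 0.4 -0.7]
 [-1.   0.3]]
```

```bash
python3 -m jog '[{"x":-10,"y":-32,"z":38},{"x":-10,"y":-32,"z":38},{"x":-10,"y":-32,"z":38},{"x":-10,"y":-32,"z":38},{"x":-10,"y":-32,"z":38},{"x":-10,"y":-32,"z":38},{"x":-10,"y":-32,"z":38},{"x":-10,"y":-32,"z":38}]'
python3 - <<'E'
from h import *
s=telemetry.state(); print(s["clock"],s["qpos"].round(4).tolist(),s["eef_pos"].round(1),R.from_quat(s["orientation"]).as_matrix().round(3).tolist())
E
```

```text
0.4 [1.13, 0.276, 1.5051, -0.0, 1.3607, -0.121] [180.8 545.8 219.4] [[-0.0, 0.314, 0.949], [-0.0, 0.949, -0.314], [-1.0, -0.0, -0.0]]validation failed for argument at $[0]...
```

```bash
python3 -m jog '[{"x":-10,"y":-32,"z":38,"wx":0,"wy":0,"wz":0,"claw":94},{"x":-10,"y":-32,"z":38,"wx":0,"wy":0,"wz":0,"claw":94},{"x":-10,"y":-32,"z":38,"wx":0,"wy":0,"wz":0,"claw":94},{"x":-10,"y":-32,"z":38,"wx":0,"wy":0,"wz":0,"claw":94},{"x":-10,"y":-32,"z":38,"wx":0,"wy":0,"wz":0,"claw":94},{"x":-10,"y":-32,"z":38,"wx":0,"wy":0,"wz":0,"claw":94},{"x":-10,"y":-32,"z":38,"wx":0,"wy":0,"wz":0,"claw":94},{"x":-10,"y":-32,"z":38,"wx":0,"wy":0,"wz":0,"claw":94}]'
cat > st.py <<'E'
from h import *
import json
s=telemetry.state(); print(round(s["clock"],2),"q",s["qpos"].round(3).tolist(),"p",s["eef_pos"].round(1),"F",s["wrist_force"].round(1),"w",round(float(s["gripper_width"]),1)); print(R.from_quat(s["orientation"]).as_matrix().round(3).tolist())
open("log.jsonl","a").write(json.dumps([s["qpos"].tolist(),s["eef_pos"].tolist(),s["orientation"].tolist()])+"\n")
E
python3 st.py
```

```text
clock: 1.2
eef_pos: [386.7, 210.1, 299.1]
orientation: [0.113, 0.698, -0.112, 0.698]
wrist_force: [1.0, 0.4, 0.4]
gripper_width: 93.9
1.2 q [0.339, 0.029, 1.614, 0.0, 1.497, -0.912] p [386.7 210.1 299.1] F [1.  0.4 0.4] w 93.9
[[0.001, 0.314, 0.949], [0.001, 0.949, -0.314], [-1.0, 0.001, 0.001]]
```

```bash
python3 -m jog '[{"x":0,"y":0,"z":0,"wx":0,"wy":0.046,"wz":0.14,"claw":94},{"x":0,"y":0,"z":0,"wx":0,"wy":0.046,"wz":0.14,"claw":94},{"x":0,"y":0,"z":0,"wx":0,"wy":0.046,"wz":0.14,"claw":94},{"x":0,"y":0,"z":0,"wx":0,"wy":0.046,"wz":0.14,"claw":94},{"x":0,"y":0,"z":0,"wx":0,"wy":0.046,"wz":0.14,"claw":94},{"x":0,"y":0,"z":0,"wx":0,"wy":0.046,"wz":0.14,"claw":94},{"x":0,"y":0,"z":0,"wx":0,"wy":0.046,"wz":0.14,"claw":94},{"x":0,"y":0,"z":0,"wx":0,"wy":0.046,"wz":0.14,"claw":94}]';python3 st.py
```

```text
clock: 2.0
eef_pos: [387.0, 210.7, 299.0]
orientation: [0.483, 0.64, 0.296, 0.519]
wrist_force: [-0.8, -0.5, -1.1]
gripper_width: 93.6
2.0 q [-0.514, 0.185, 2.075, 0.95, 1.678, -2.083] p [387.  210.7 299. ] F [-0.8 -0.5 -1.1] w 93.6
[[0.006, 0.311, 0.95], [0.926, 0.358, -0.123], [-0.378, 0.881, -0.285]]
```

```bash
cat > fk.py <<'E'
import numpy as np, json
from scipy.spatial.transform import Rotation as R
from scipy.optimize import least_squares
LO=np.array([-2.89,-.75,.22,-1.18,.11,-2.7]);HI=np.array([2.89,2.08,2.7,4.32,2.71,2.7])
def Rot(a,t): return R.from_rotvec(np.array({'y':[0,1,0],'z':[0,0,1]}[a])*t).as_matrix()
def fk(q,P):
    d1,a1,e,L2,o,L3,L6=P[:7]
    M=Rot('z',q[0]); p=M@[a1,e,d1]; M=M@Rot('y',q[1]); p=p+M@[0,0,L2]; el=p; M=M@Rot('y',q[2]); p=p+M@[o,0,L3]; wr=p
    M=M@Rot('z',q[3])@Rot('y',q[4]); p=p+M@[0,0,L6]; M=M@Rot('z',q[5]); return p,M,el,wr
D=[json.loads(l) for l in open('log.jsonl')]
D.insert(0,[[1.13,.276,1.505,0,1.361,-.121],[180.784,545.876,219.493],[0.11198914,0.69824571,-0.11314985,0.69793156]])
# tool offset: constant
C=[fk(d[0],[0]*7)[1].T@R.from_quat(d[2]).as_matrix() for d in D]
TOOL=R.from_matrix(C).mean().as_matrix()
def res(P): return np.concatenate([fk(d[0],P)[0]-d[1] for d in D]+[(P-P0)*.003])
P0=np.array([300,0,70,350,0,350,200.])
fit=least_squares(res,P0); PAR=fit.x
def ik(p,M,q0,w=100):
    def r(q):
        pp,MM,_,_=fk(q,PAR); return np.r_[pp-p, w*R.from_matrix(M.T@MM@TOOL).as_rotvec()]
    s=least_squares(r,np.clip(q0,LO+1e-3,HI-1e-3),bounds=(LO,HI)); return s.x,np.abs(s.fun).max()
if __name__=="__main__":
    print(np.round(C,2).tolist()); print(PAR.round(1),np.abs(fit.fun).max())
E
python3 fk.py
```

```text
[[[0.0, -1.0, -0.0], [0.0, 0.0, -1.0], [1.0, 0.0, 0.0]], [[-0.0, -1.0, -0.0], [0.0, 0.0, -1.0], [1.0, -0.0, 0.0]], [[-0.0, -1.0, 0.0], [0.0, 0.0, -1.0], [1.0, 0.0, 0.0]]]
[ 1.365e+02 -1.000e-01  6.940e+01  6.302e+02  6.050e+01  4.212e+02
  3.763e+02] 0.840593354113221
```

```bash
cat > plan.py <<'E'
from fk import *
up=np.array([0,0,1.])
CLIP=np.array([506.2,-44.2,115.]);cy=.107;yc=np.array([-np.sin(cy),np.cos(cy),0]);xc=np.array([np.cos(cy),np.sin(cy),0])
HOME=np.array([525.4,197.9,115.]);dw=-.19
LOG=np.array([518.5,-328.5,12.])
def frame(x,z): return np.c_[x,np.cross(z,x),z]
seeds=[np.array([a,b,c,d,e,f]) for a in(-.8,.3) for b,c in((.3,1.8),(.9,1.9)) for d in(.2,1.5,2.8) for e in(.7,1.6) for f in(-1.6,0,1.6)]
def allik(p,M):
    out=[]
    for q0 in seeds:
        q,r=ik(p,M,q0)
        if r<1 and np.minimum(q-LO,HI-q).min()>.04 and not any(np.abs(q-o).max()<.05 for o in out): out.append(q)
    return out
if __name__=="__main__":
    t=lambda a:np.array([np.cos(a),np.sin(a),0])
    for s1 in(1,-1):
        for ph in np.radians([-60,-30,0,30,60,90,120]):
            for q in allik(LOG+[0,0,94]+5*t(ph),frame(t(ph),s1*up)): print("PICK",s1,np.degrees(ph).round(),q.round(2))
    for zs in(1,-1):  # tool z = zs*yc ; side of grip
        for al in(90,60,45,30,0):
            x=np.cos(np.radians(al))*xc-np.sin(np.radians(al))*up
            for side in(1,-1):
                for q in allik(CLIP+side*35*yc+[0,0,11]+5*x,frame(x,zs*yc)): print("LAY zs",zs,"side",side,"elev",al,q.round(2))
    for s2 in(1,-1):
        for ph in np.radians([-30,0,30,60,90,120]):
            for q in allik(HOME+[0,0,92]+5*t(ph),frame(t(ph),-s2*up)): print("DOCK",s2,np.degrees(ph).round(),q.round(2))
E
time python3 plan.py
```

```text
PICK 1 -60.0 [-0.23  0.99  2.5   3.99  1.81  1.83]
PICK 1 0.0 [-1.34  0.96  2.43  1.79  1.63  1.33]
PICK 1 30.0 [-1.33  0.9   1.97  1.3   1.65  1.83]
PICK 1 60.0 [-1.19  0.99  1.52  1.    1.95  2.09]
PICK 1 90.0 [-1.01  1.13  1.09  0.8   2.31  2.18]
PICK 1 120.0 [-0.82  1.25  0.75  0.51  2.66  2.03]
PICK -1 -60.0 [-0.23  0.99  2.5   3.99  1.81 -1.31]
PICK -1 0.0 [-1.34  0.96  2.43  1.79  1.63 -1.81]
PICK -1 30.0 [-1.33  0.9   1.98  1.3   1.64 -1.31]
PICK -1 60.0 [-1.19  0.99  1.52  1.    1.95 -1.05]
PICK -1 90.0 [-1.01  1.12  1.09  0.8   2.31 -0.96]
PICK -1 120.0 [-0.82  1.25  0.75  0.51  2.66 -1.11]
LAY zs 1 side 1 elev 60 [-0.31  0.05  2.23  0.51  0.43  2.31]
LAY zs 1 side -1 elev 60 [-0.5   0.08  2.19  0.62  0.51  2.04]
LAY zs 1 side 1 elev 45 [-0.44  0.06  2.46  1.77  0.39  0.95]
LAY zs 1 side -1 elev 45 [-0.66  0.1   2.41  1.55  0.52  1.  ]
LAY zs 1 side -1 elev 30 [-0.86  0.31  2.65  2.08  0.95  0.19]
LAY zs -1 side 1 elev 90 [-0.16  0.25  1.81  0.    1.08 -0.26]
LAY zs -1 side -1 elev 90 [-0.29  0.26  1.78  0.    1.09 -0.4 ]
LAY zs -1 side 1 elev 60 [-0.31  0.05  2.23  0.51  0.43 -0.84]
LAY zs -1 side -1 elev 60 [-0.5   0.08  2.19  0.62  0.51 -1.1 ]
LAY zs -1 side 1 elev 45 [-0.44  0.06  2.46  1.78  0.39 -2.2 ]
LAY zs -1 side -1 elev 45 [-0.67  0.1   2.41  1.55  0.52 -2.15]
DOCK 1 60.0 [-0.54  0.67  2.41  1.55  1.57 -1.51]
DOCK 1 90.0 [-0.44  0.72  1.96  1.17  1.76 -1.15]
DOCK 1 120.0 [-0.27  0.85  1.53  0.94  2.08 -0.98]
DOCK -1 60.0 [-0.54  0.67  2.41  1.55  1.57  1.63]
DOCK -1 90.0 [-0.44  0.72  1.96  1.17  1.76  1.99]
DOCK -1 120.0 [-0.27  0.85  1.53  0.94  2.08  2.16]
real	1m16.743s
user	1m17.224s
sys	0m0.044s
```

```bash
cat > go.py <<'E'
from plan import *
from workcell import telemetry
def rows(p0,M0,p1,M1,n):
    rv=R.from_matrix(M0.T@M1).as_rotvec()/n
    A=np.zeros((3,3)); Mi=M0.copy()
    for i in range(n): A+=Mi; Mi=Mi@R.from_rotvec(rv).as_matrix()
    return np.linalg.solve(A,np.array(p1)-p0),rv
def sim(p,M,q,d,rv,n,quiet=False):
    q=np.array(q); mx=0; pts=[]
    for i in range(n):
        p=p+M@d; M=M@R.from_rotvec(rv).as_matrix()
        q2,r=ik(p,M,q); 
        if i: mx=np.maximum(mx,np.abs(q2-q)/.1/(.7*np.array([2.57,2.57,3.14,3.14,3.14,3.14])))
        q=q2; pts.append((p,M,q))
        mg=np.minimum(q-LO,HI-q)
        if r>1 or mg.min()<.03: print("BAD step",i,"res",r.round(1),"joint",mg.argmin()+1,mg.min().round(3))
    if not quiet: print("end q",q.round(2),"p",p.round(1),"speed frac",np.round(mx,2))
    return p,M,q
def st():
    s=telemetry.state(); return s["eef_pos"],R.from_quat(s["orientation"]).as_matrix(),s["qpos"]
def plan(targets,start=None,sigfig=True):
    p,M,q=start or st()
    for tp,tM,n in targets:
        d,rv=rows(p,M,np.array(tp,float),tM,n)
        d=d.round(1); rv=rv.round(3)
        print("n",n,"d",d.tolist(),"w",rv.tolist(),"" if np.abs(d).max()<=50 and np.linalg.norm(d)<50 and np.linalg.norm(rv)<.149 else "*** too fast")
        p,M,q=sim(p,M,q,d,rv,n)
    return p,M,q
t=lambda a:np.array([np.cos(a),np.sin(a),0])
E
python3 fk.py
python3 - <<'E'
from go import *
for deg in(30,45,60):
    ph=np.radians(deg); F=frame(t(ph),-up); G=LOG+[0,0,94]+5*t(ph)
    print(deg); plan([(G-130*t(ph)+[0,0,180],F,16),(G-130*t(ph),F,8),(G,F,8)])
E
```

```text
[[[0.0, -1.0, -0.0], [0.0, 0.0, -1.0], [1.0, 0.0, 0.0]], [[-0.0, -1.0, -0.0], [0.0, 0.0, -1.0], [1.0, -0.0, 0.0]], [[-0.0, -1.0, 0.0], [0.0, 0.0, -1.0], [1.0, 0.0, 0.0]]]
[ 1.365e+02 -1.000e-01  6.940e+01  6.302e+02  6.050e+01  4.212e+02
  3.763e+02] 0.840593354113221
30
n 16 d [-36.2, 12.7, 16.4] w [0.083, -0.022, 0.07] 
end q [-1.55  0.61  1.84  1.17  1.87 -0.94] p [ 409.5 -391.5  287.8] speed frac [0.4  0.18 0.13 0.11 0.26 0.34]
n 8 d [0.2, -0.0, 22.7] w [0.0, 0.001, 0.0] 
end q [-1.54  0.91  1.89  1.1   1.73 -1.27] p [ 410.1 -391.3  106.2] speed frac [0.   0.22 0.05 0.05 0.08 0.2 ]
n 8 d [16.3, 0.0, 0.0] w [0.0, 0.0, 0.0] 
end q [-1.33  0.9   1.97  1.29  1.64 -1.31] p [ 522.9 -325.8  106.1] speed frac [0.16 0.01 0.06 0.12 0.06 0.03]
45
n 16 d [-38.3, 9.5, 15.3] w [0.083, -0.01, 0.057] 
end q [-1.43  0.73  1.56  1.11  2.05 -0.82] p [ 430.9 -416.8  283.8] speed frac [0.39 0.22 0.19 0.08 0.29 0.38]
n 8 d [-0.1, 0.0, 22.2] w [-0.001, -0.001, 0.0] 
end q [-1.43  0.97  1.59  1.    1.9  -1.09] p [ 430.3 -416.8  106.2] speed frac [0.   0.18 0.04 0.08 0.08 0.17]
n 8 d [16.2, -0.0, 0.0] w [0.0, 0.0, 0.0] 
end q [-1.27  0.93  1.74  1.13  1.78 -1.16] p [ 521.9 -325.1  105.9] speed frac [0.12 0.03 0.1  0.08 0.08 0.04]
60
n 16 d [-39.8, 6.1, 14.3] w [0.082, 0.0, 0.043] 
end q [-1.32  0.85  1.26  1.09  2.23 -0.71] p [ 453.8 -436.7  286.1] speed frac [0.38 0.25 0.23 0.07 0.32 0.44]
n 8 d [0.2, 0.2, 22.5] w [0.0, 0.0, -0.001] 
end q [-1.32  1.06  1.29  0.95  2.1  -0.96] p [ 456.  -436.8  106.1] speed frac [0.   0.16 0.04 0.1  0.07 0.16]
n 8 d [16.3, 0.0, -0.0] w [0.0, 0.0, 0.0] 
end q [-1.19  0.99  1.52  1.    1.94 -1.05] p [ 520.9 -323.8  105.6] speed frac [0.1  0.05 0.14 0.05 0.09 0.06]
```

```bash
A='python3 -m jog'; python3 -m jog '[{"x":-36,"y":12.7,"z":16.4,"wx":0.083,"wy":-0.022,"wz":0.07,"claw":94},{"x":-36,"y":12.7,"z":16.4,"wx":0.083,"wy":-0.022,"wz":0.07,"claw":94},{"x":-36,"y":12.7,"z":16.4,"wx":0.083,"wy":-0.022,"wz":0.07,"claw":94},{"x":-36,"y":12.7,"z":16.4,"wx":0.083,"wy":-0.022,"wz":0.07,"claw":94},{"x":-36,"y":12.7,"z":16.4,"wx":0.083,"wy":-0.022,"wz":0.07,"claw":94},{"x":-36,"y":12.7,"z":16.4,"wx":0.083,"wy":-0.022,"wz":0.07,"claw":94},{"x":-36,"y":12.7,"z":16.4,"wx":0.083,"wy":-0.022,"wz":0.07,"claw":94},{"x":-36,"y":12.7,"z":16.4,"wx":0.083,"wy":-0.022,"wz":0.07,"claw":94}]' >/dev/null; python3 st.py;  python3 -m jog '[{"x":-36,"y":12.7,"z":16.4,"wx":0.083,"wy":-0.022,"wz":0.07,"claw":94},{"x":-36,"y":12.7,"z":16.4,"wx":0.083,"wy":-0.022,"wz":0.07,"claw":94},{"x":-36,"y":12.7,"z":16.4,"wx":0.083,"wy":-0.022,"wz":0.07,"claw":94},{"x":-36,"y":12.7,"z":16.4,"wx":0.083,"wy":-0.022,"wz":0.07,"claw":94},{"x":-36,"y":12.7,"z":16.4,"wx":0.083,"wy":-0.022,"wz":0.07,"claw":94},{"x":-36,"y":12.7,"z":16.4,"wx":0.083,"wy":-0.022,"wz":0.07,"claw":94},{"x":-36,"y":12.7,"z":16.4,"wx":0.083,"wy":-0.022,"wz":0.07,"claw":94},{"x":-36,"y":12.7,"z":16.4,"wx":0.083,"wy":-0.022,"wz":0.07,"claw":94}]'; python3 st.py; python3 fk.py
python3 - <<'E'
from h import *
f=eyes.grab_frame("scene");cv2.imwrite("pics/s5.png",f["img"][:,:,::-1])
f=eyes.grab_frame("top");cv2.imwrite("pics/t5.png",f["img"][:,:,::-1])
E
python3 - <<'E'
from go import *
ph=np.radians(30); F=frame(t(ph),-up); G=LOG+[0,0,94]+5*t(ph)
plan([(G-130*t(ph),F,8),(G,F,8)])
E
```

```text
2.8 q [-1.051, 0.416, 1.888, 1.132, 1.967, -1.502] p [492.  -87.4 373.6] F [ 0.2 -0.5  0.4] w 93.8
[[0.452, 0.709, 0.541], [0.891, -0.337, -0.304], [-0.033, 0.62, -0.784]]
clock: 3.6
eef_pos: [410.9, -389.6, 287.8]
orientation: [0.966, 0.26, -0.008, 0.002]
wrist_force: [0.2, -0.4, 0.9]
gripper_width: 94.0
3.6 q [-1.543, 0.602, 1.843, 1.166, 1.869, -0.939] p [ 410.9 -389.6  287.8] F [ 0.2 -0.4  0.9] w 94.0
[[0.865, 0.502, -0.014], [0.502, -0.865, -0.007], [-0.016, -0.001, -1.0]]
[[[0.0, -1.0, -0.0], [0.0, 0.0, -1.0], [1.0, 0.0, 0.0]], [[-0.0, -1.0, -0.0], [0.0, 0.0, -1.0], [1.0, -0.0, 0.0]], [[-0.0, -1.0, 0.0], [0.0, 0.0, -1.0], [1.0, 0.0, 0.0]], [[0.0, -1.0, -0.0], [0.0, 0.0, -1.0], [1.0, -0.0, 0.0]], [[0.0, -1.0, -0.0], [0.0, 0.0, -1.0], [1.0, 0.0, 0.0]]]
[ 1.368e+02 -1.000e-01  6.940e+01  6.299e+02  6.050e+01  4.212e+02
  3.763e+02] 0.8396126861890956
n 8 d [0.3, 0.0, 22.7] w [0.0, 0.002, -0.0] 
end q [-1.55  0.91  1.89  1.1   1.73 -1.27] p [ 410.2 -391.   105.7] speed frac [0.   0.23 0.05 0.05 0.08 0.21]
n 8 d [16.3, -0.0, -0.0] w [0.0, -0.0, -0.0] 
end q [-1.33  0.9   1.98  1.3   1.64 -1.32] p [ 523.3 -326.   105.7] speed frac [0.16 0.01 0.06 0.12 0.06 0.03]
```

View pics/s5.png

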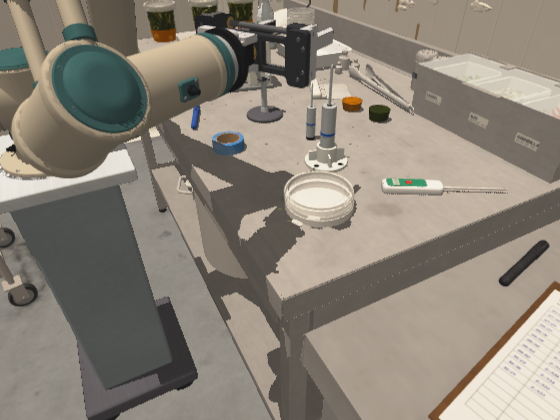

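View pics/t5.png

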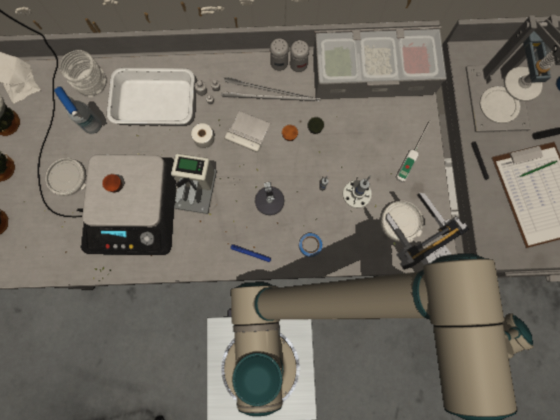

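```bash
python3 -m jog '[{"x":0.3,"y":0,"z":22.7,"wx":0,"wy":0.002,"wz":0,"claw":94},{"x":0.3,"y":0,"z":22.7,"wx":0,"wy":0.002,"wz":0,"claw":94},{"x":0.3,"y":0,"z":22.7,"wx":0,"wy":0.002,"wz":0,"claw":94},{"x":0.3,"y":0,"z":22.7,"wx":0,"wy":0.002,"wz":0,"claw":94},{"x":0.3,"y":0,"z":22.7,"wx":0,"wy":0.002,"wz":0,"claw":94},{"x":0.3,"y":0,"z":22.7,"wx":0,"wy":0.002,"wz":0,"claw":94},{"x":0.3,"y":0,"z":22.7,"wx":0,"wy":0.002,"wz":0,"claw":94},{"x":0.3,"y":0,"z":22.7,"wx":0,"wy":0.002,"wz":0,"claw":94}]'; python3 st.py
python3 - <<'E'
from h import *
g=eyes.grab_frame("scene");crop(g,230,50,160,120,5,"s6.png")
f=eyes.grab_frame("top");crop(f,310,150,140,100,5,"t6.png")
E
python3 - <<'E'
from go import *
ph=np.radians(30); F=frame(t(ph),-up); G=LOG+[0,0,94]+5*t(ph)
plan([(G-50*t(ph),F,8),(G,F,8)])
E
```

```text
clock: 4.5
eef_pos: [413.5, -387.0, 106.6]
orientation: [0.965, 0.262, 0.001, 0.002]
wrist_force: [-0.5, -1.4, 0.3]
gripper_width: 93.9
4.5 q [-1.537, 0.91, 1.893, 1.099, 1.731, -1.274] p [ 413.5 -387.   106.6] F [-0.5 -1.4  0.3] w 93.9
[[0.863, 0.506, 0.003], [0.506, -0.863, -0.002], [0.001, 0.004, -1.0]]
n 8 d [9.4, 0.3, -0.1] w [-0.0, -0.0, 0.001] 
end q [-1.42  0.9   1.95  1.22  1.67 -1.3 ] p [ 479.6 -351.   106.3] speed frac [0.09 0.01 0.04 0.07 0.03 0.02]
n 8 d [6.2, -0.0, 0.0] w [-0.0, -0.0, -0.0] 
end q [-1.33  0.9   1.98  1.3   1.65 -1.31] p [ 522.6 -326.3  106.4] speed frac [0.06 0.   0.02 0.05 0.02 0.01]
```

View pics/s6.png

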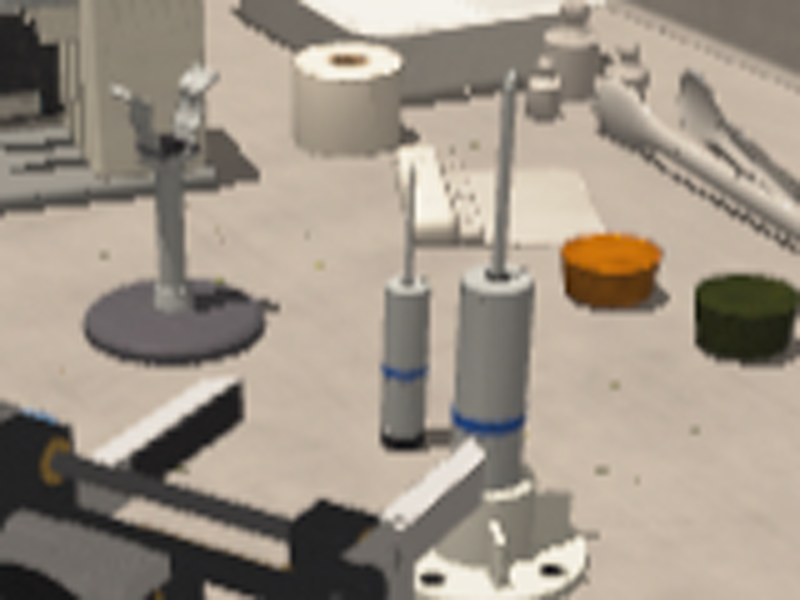

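View pics/t6.png

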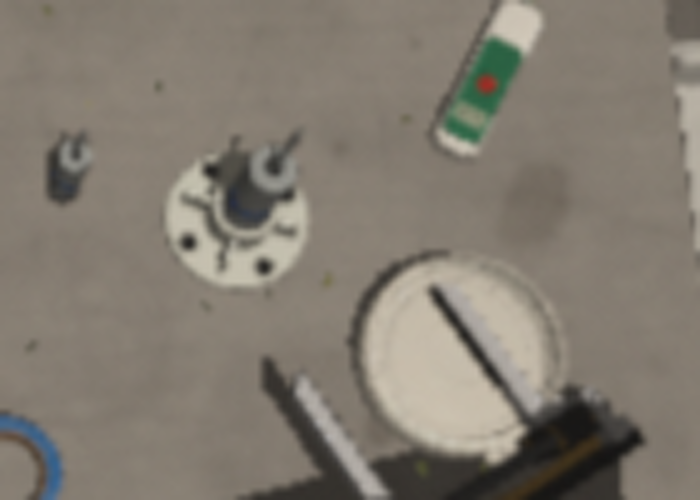

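Run:
```python
from h import *
f=eyes.grab_frame("top"); g=eyes.grab_frame("scene")
s=telemetry.state();M=R.from_quat(s["orientation"]).as_matrix();p=s["eef_pos"]
for y in(47,-47,0):
    q=p+M@[14,y,-8]; print(y,(proj(f,q)-[309.5,149.5])*5,(proj(g,q)-[229.5,49.5])*5)
L=lambda z:[518.5,-328.5,z]
for z in(128,208): print(z,(proj(f,L(z))-[309.5,149.5])*5,(proj(g,L(z))-[229.5,49.5])*5)
```

```text
47 [[435.86386457 284.28038631]] [[467.73641619 437.81572592]]
-47 [[305.18488332 368.7932288 ]] [[243.41796147 378.56175228]]
0 [[370.79205175 326.36369469]] [[352.46868765 407.367625  ]]
128 [[273.97769317 171.04697348]] [[495.81848735 277.65324108]]
208 [[302.21563923 132.29647156]] [[508.97914918  69.53843418]]
```

```bash
python3 -m jog '[{"x":9.4,"y":0.3,"z":0,"wx":0,"wy":0,"wz":0,"claw":94},{"x":9.4,"y":0.3,"z":0,"wx":0,"wy":0,"wz":0,"claw":94},{"x":9.4,"y":0.3,"z":0,"wx":0,"wy":0,"wz":0,"claw":94},{"x":9.4,"y":0.3,"z":0,"wx":0,"wy":0,"wz":0,"claw":94},{"x":9.4,"y":0.3,"z":0,"wx":0,"wy":0,"wz":0,"claw":94},{"x":9.4,"y":0.3,"z":0,"wx":0,"wy":0,"wz":0,"claw":94},{"x":9.4,"y":0.3,"z":0,"wx":0,"wy":0,"wz":0,"claw":94},{"x":9.4,"y":0.3,"z":0,"wx":0,"wy":0,"wz":0,"claw":94}]'; python3 st.py
python3 - <<'E'
from h import *
g=eyes.grab_frame("scene");crop(g,230,50,160,120,5,"s7.png")
f=eyes.grab_frame("top");crop(f,310,150,140,100,5,"t7.png")
E
python3 - <<'E'
from go import *
ph=np.radians(30); F=frame(t(ph),-up); G=LOG+[0,0,94]+5*t(ph)
plan([(G,F,8)])
E
```

```text
clock: 5.5
eef_pos: [479.7, -351.1, 107.5]
orientation: [0.965, 0.261, 0.001, 0.001]
wrist_force: [-0.2, 0.1, -0.3]
gripper_width: 93.9
5.5 q [-1.416, 0.902, 1.945, 1.212, 1.679, -1.298] p [ 479.7 -351.1  107.5] F [-0.2  0.1 -0.3] w 93.9
[[0.863, 0.505, 0.003], [0.505, -0.863, -0.001], [0.002, 0.002, -1.0]]
n 8 d [6.2, 0.1, 0.2] w [0.0, -0.0, 0.001] 
end q [-1.33  0.9   1.98  1.3   1.65 -1.32] p [ 523.1 -326.1  106. ] speed frac [0.06 0.   0.02 0.05 0.02 0.01]
```

View pics/s7.png

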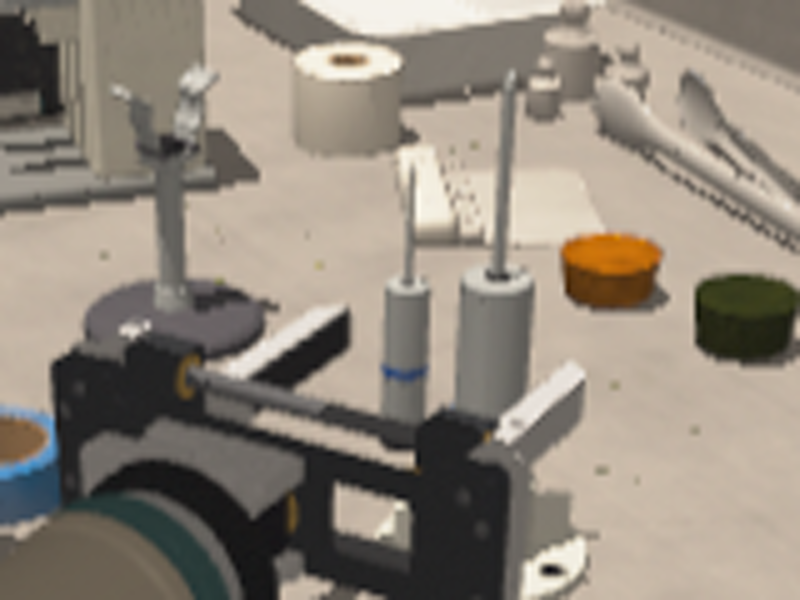

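View pics/t7.png

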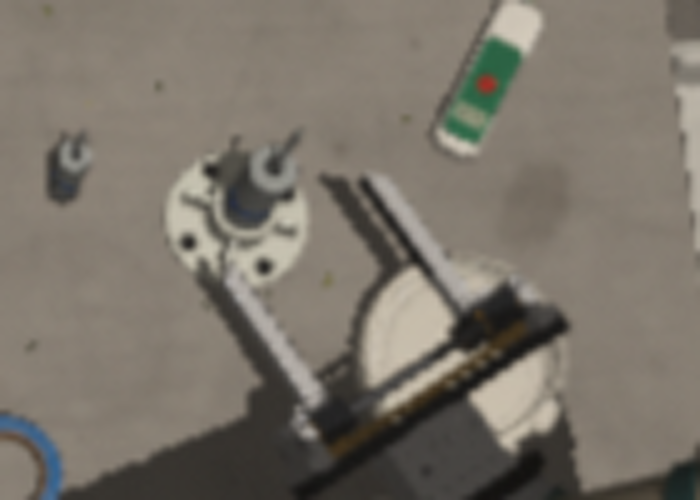

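```bash
python3 -m jog '[{"x":6.2,"y":0.1,"z":0.2,"wx":0,"wy":0,"wz":0,"claw":94},{"x":6.2,"y":0.1,"z":0.2,"wx":0,"wy":0,"wz":0,"claw":94},{"x":6.2,"y":0.1,"z":0.2,"wx":0,"wy":0,"wz":0,"claw":94},{"x":6.2,"y":0.1,"z":0.2,"wx":0,"wy":0,"wz":0,"claw":94},{"x":6.2,"y":0.1,"z":0.2,"wx":0,"wy":0,"wz":0,"claw":94},{"x":6.2,"y":0.1,"z":0.2,"wx":0,"wy":0,"wz":0,"claw":94},{"x":6.2,"y":0.1,"z":0.2,"wx":0,"wy":0,"wz":0,"claw":80},{"x":6.2,"y":0.1,"z":0.2,"wx":0,"wy":0,"wz":0,"claw":70}]'; python3 st.py
python3 -m jog '[{"x":0,"y":0,"z":0,"wx":0,"wy":0,"wz":0,"claw":50},{"x":0,"y":0,"z":0,"wx":0,"wy":0,"wz":0,"claw":38},{"x":0,"y":0,"z":0,"wx":0,"wy":0,"wz":0,"claw":36},{"x":0,"y":0,"z":0,"wx":0,"wy":0,"wz":0,"claw":34},{"x":0,"y":0,"z":0,"wx":0,"wy":0,"wz":0,"claw":33},{"x":0,"y":0,"z":0,"wx":0,"wy":0,"wz":0,"claw":32},{"x":0,"y":0,"z":0,"wx":0,"wy":0,"wz":0,"claw":31},{"x":0,"y":0,"z":0,"wx":0,"wy":0,"wz":0,"claw":30}]' 5; python3 st.py
python3 - <<'E'
from h import *
g=eyes.grab_frame("scene");crop(g,230,50,160,120,5,"s8.png")
f=eyes.grab_frame("top");crop(f,310,150,140,100,5,"t8.png")
E
```

```text
clock: 6.4
eef_pos: [522.7, -326.9, 106.0]
orientation: [0.965, 0.261, 0.001, 0.001]
wrist_force: [-0.1, 0.1, -0.3]
gripper_width: 81.3
6.4 q [-1.331, 0.902, 1.968, 1.292, 1.649, -1.312] p [ 522.7 -326.9  106. ] F [-0.1  0.1 -0.3] w 81.3
[[0.863, 0.504, 0.003], [0.504, -0.863, -0.001], [0.002, 0.002, -1.0]]
clock: 7.2
eef_pos: [522.2, -327.2, 106.0]
orientation: [0.965, 0.261, 0.001, 0.001]
wrist_force: [0.4, 0.5, 0.4]
gripper_width: 30.2
7.2 q [-1.332, 0.902, 1.968, 1.291, 1.65, -1.312] p [ 522.2 -327.2  106. ] F [0.4 0.5 0.4] w 30.2
[[0.863, 0.504, 0.003], [0.504, -0.863, -0.001], [0.002, 0.002, -1.0]]
```

View pics/s8.png

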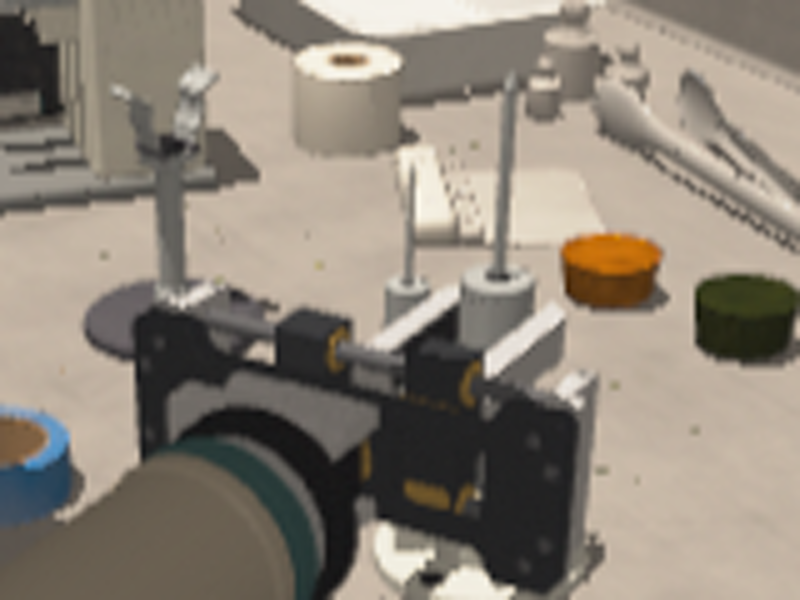

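View pics/t8.png

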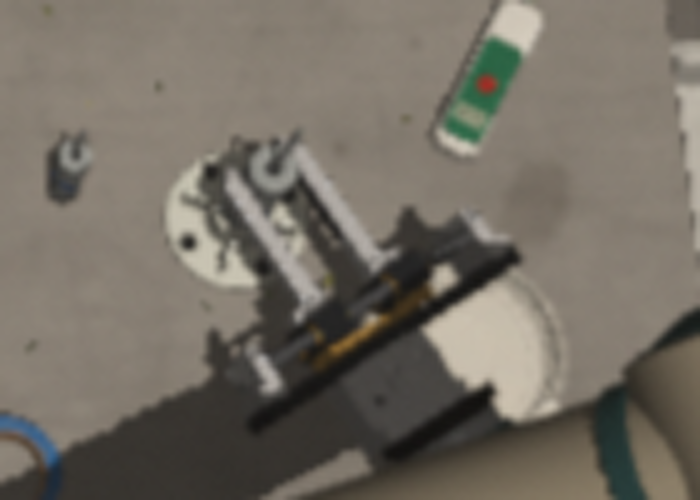

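```bash
python3 -m jog '[{"x":0,"y":0,"z":0,"wx":0,"wy":0,"wz":0,"claw":20},{"x":0,"y":0,"z":0,"wx":0,"wy":0,"wz":0,"claw":20},{"x":0,"y":0,"z":0,"wx":0,"wy":0,"wz":0,"claw":20},{"x":0,"y":0,"z":-4,"wx":0,"wy":0,"wz":0,"claw":20},{"x":0,"y":0,"z":-8,"wx":0,"wy":0,"wz":0,"claw":20},{"x":0,"y":0,"z":-12,"wx":0,"wy":0,"wz":0,"claw":20},{"x":0,"y":0,"z":-12,"wx":0,"wy":0,"wz":0,"claw":20},{"x":0,"y":0,"z":-12,"wx":0,"wy":0,"wz":0,"claw":20}]' 50; python3 st.py
python3 -m jog '[{"x":0,"y":0,"z":-15,"wx":0,"wy":0,"wz":0,"claw":20},{"x":0,"y":0,"z":-20,"wx":0,"wy":0,"wz":0,"claw":20},{"x":0,"y":0,"z":-25,"wx":0,"wy":0,"wz":0,"claw":20},{"x":0,"y":0,"z":-25,"wx":0,"wy":0,"wz":0,"claw":20},{"x":0,"y":0,"z":-25,"wx":0,"wy":0,"wz":0,"claw":20},{"x":0,"y":0,"z":-25,"wx":0,"wy":0,"wz":0,"claw":20},{"x":0,"y":0,"z":-25,"wx":0,"wy":0,"wz":0,"claw":20},{"x":0,"y":0,"z":-20,"wx":0,"wy":0,"wz":0,"claw":20}]'; python3 st.py
python3 - <<'E'
from h import *
g=eyes.grab_frame("scene");crop(g,180,0,240,180,3,"s9.png")
f=eyes.grab_frame("top");crop(f,240,130,210,140,3,"t9.png")
E
python3 - <<'E'
from go import *
F=frame(-up,-yc); G=CLIP+36*yc+5*(-up)
for mid in (300,):
  plan([(G+[0,0,150],F,16),(G+[0,0,40],F,8)])
  print(); plan([(G+[0,0,150],F,24)])
E
```

```text
clock: 8.1
eef_pos: [522.1, -327.1, 155.4]
orientation: [0.965, 0.261, 0.001, 0.001]
wrist_force: [-1.0, 0.3, -1.5]
gripper_width: 29.1
8.1 q [-1.332, 0.812, 1.969, 1.299, 1.674, -1.227] p [ 522.1 -327.1  155.4] F [-1.   0.3 -1.5] w 29.1
[[0.863, 0.505, 0.003], [0.505, -0.863, -0.001], [0.002, 0.003, -1.0]]
clock: 8.9
eef_pos: [521.3, -326.0, 336.5]
orientation: [0.965, 0.262, 0.001, 0.001]
wrist_force: [-0.4, 0.1, -1.6]
gripper_width: 29.0
8.9 q [-1.333, 0.51, 1.888, 1.354, 1.768, -0.851] p [ 521.3 -326.   336.5] F [-0.4  0.1 -1.6] w 29.0
[[0.863, 0.505, 0.003], [0.505, -0.863, -0.002], [0.002, 0.003, -1.0]]
n 16 d [16.6, -12.6, -10.7] w [-0.055, -0.086, -0.056] 
end q [-0.16  0.14  1.58  0.    1.42 -0.26] p [502.6  -8.3 260.2] speed frac [0.53 0.28 0.22 0.47 0.12 0.23]
n 8 d [13.8, -0.0, 0.0] w [-0.001, -0.0, 0.0] 
end q [-0.16  0.22  1.77  0.    1.16 -0.27] p [502.5  -8.  149.8] speed frac [0.   0.07 0.11 0.   0.15 0.  ]

n 24 d [11.0, -8.2, -7.4] w [-0.037, -0.057, -0.037] 
end q [-0.16  0.14  1.58  0.01  1.41 -0.27] p [504.1  -8.7 261. ] speed frac [0.36 0.2  0.15 0.32 0.08 0.15]
```

View pics/s9.png

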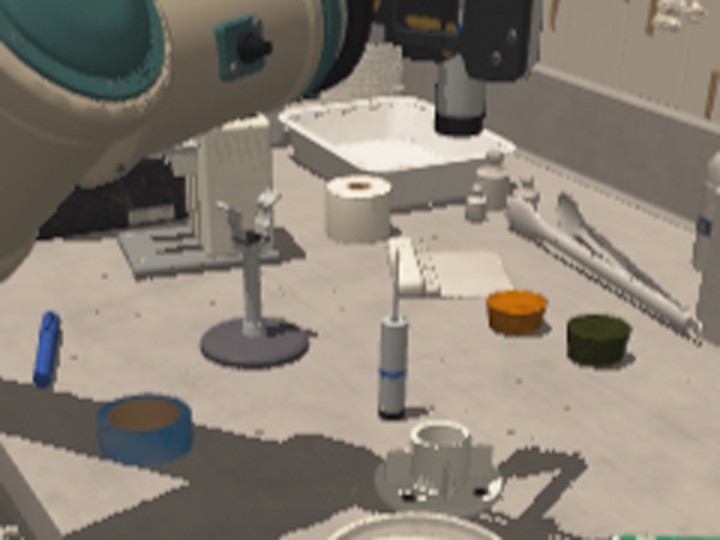

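View pics/t9.png

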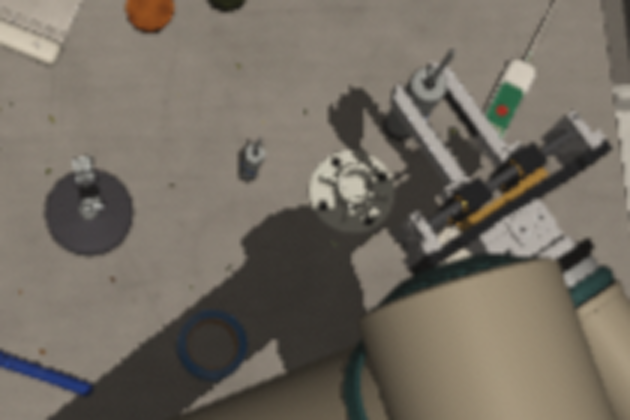

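```bash
python3 -m jog '[{"x":16.6,"y":-12.6,"z":-10.7,"wx":-0.055,"wy":-0.086,"wz":-0.056,"claw":20},{"x":16.6,"y":-12.6,"z":-10.7,"wx":-0.055,"wy":-0.086,"wz":-0.056,"claw":20},{"x":16.6,"y":-12.6,"z":-10.7,"wx":-0.055,"wy":-0.086,"wz":-0.056,"claw":20},{"x":16.6,"y":-12.6,"z":-10.7,"wx":-0.055,"wy":-0.086,"wz":-0.056,"claw":20},{"x":16.6,"y":-12.6,"z":-10.7,"wx":-0.055,"wy":-0.086,"wz":-0.056,"claw":20},{"x":16.6,"y":-12.6,"z":-10.7,"wx":-0.055,"wy":-0.086,"wz":-0.056,"claw":20},{"x":16.6,"y":-12.6,"z":-10.7,"wx":-0.055,"wy":-0.086,"wz":-0.056,"claw":20},{"x":16.6,"y":-12.6,"z":-10.7,"wx":-0.055,"wy":-0.086,"wz":-0.056,"claw":20}]'; python3 st.py; python3 -m jog '[{"x":16.6,"y":-12.6,"z":-10.7,"wx":-0.055,"wy":-0.086,"wz":-0.056,"claw":20},{"x":16.6,"y":-12.6,"z":-10.7,"wx":-0.055,"wy":-0.086,"wz":-0.056,"claw":20},{"x":16.6,"y":-12.6,"z":-10.7,"wx":-0.055,"wy":-0.086,"wz":-0.056,"claw":20},{"x":16.6,"y":-12.6,"z":-10.7,"wx":-0.055,"wy":-0.086,"wz":-0.056,"claw":20},{"x":16.6,"y":-12.6,"z":-10.7,"wx":-0.055,"wy":-0.086,"wz":-0.056,"claw":20},{"x":16.6,"y":-12.6,"z":-10.7,"wx":-0.055,"wy":-0.086,"wz":-0.056,"claw":20},{"x":16.6,"y":-12.6,"z":-10.7,"wx":-0.055,"wy":-0.086,"wz":-0.056,"claw":20},{"x":16.6,"y":-12.6,"z":-10.7,"wx":-0.055,"wy":-0.086,"wz":-0.056,"claw":20}]'; python3 st.py
python3 - <<'E'
from h import *
g=eyes.grab_frame("scene");crop(g,190,0,160,120,5,"s10.png")
f=eyes.grab_frame("top");crop(f,200,140,120,90,6,"t10.png")
E
python3 - <<'E'
from go import *
F=frame(-up,-yc); G=CLIP+36*yc+5*(-up)
plan([(G+[0,0,45],F,8)])
E
```

```text
clock: 9.8
eef_pos: [557.3, -149.9, 356.2]
orientation: [0.805, 0.443, -0.266, 0.293]
wrist_force: [1.0, 0.9, -1.5]
gripper_width: 28.8
9.8 q [-0.888, 0.189, 1.577, 0.795, 1.573, -0.603] p [ 557.3 -149.9  356.2] F [ 1.   0.9 -1.5] w 28.8
[[0.467, 0.868, -0.168], [0.557, -0.436, -0.707], [-0.687, 0.237, -0.687]]
clock: 10.6
eef_pos: [501.5, -7.9, 257.6]
orientation: [0.473, 0.529, -0.474, 0.522]
wrist_force: [-0.8, 0.3, -3.1]
gripper_width: 29.1
10.6 q [-0.158, 0.148, 1.58, 0.004, 1.422, -0.263] p [501.5  -7.9 257.6] F [-0.8  0.3 -3.1] w 29.1
[[-0.007, 0.995, 0.104], [0.006, 0.104, -0.995], [-1.0, -0.007, -0.006]]
n 8 d [12.6, 0.4, 0.6] w [0.0, -0.001, 0.001] 
end q [-0.16  0.22  1.76  0.    1.17 -0.27] p [502.5  -8.  154.8] speed frac [0.   0.06 0.1  0.   0.14 0.  ]
```

View pics/s10.png

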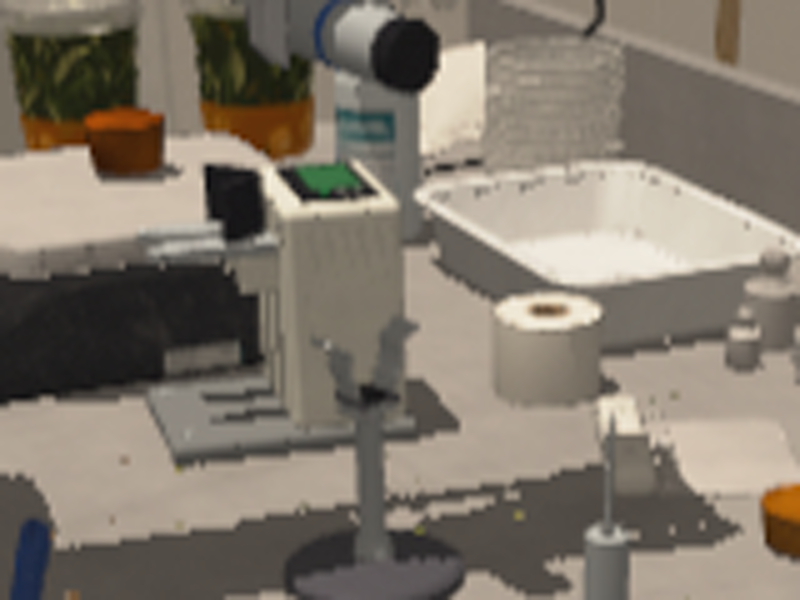

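View pics/t10.png

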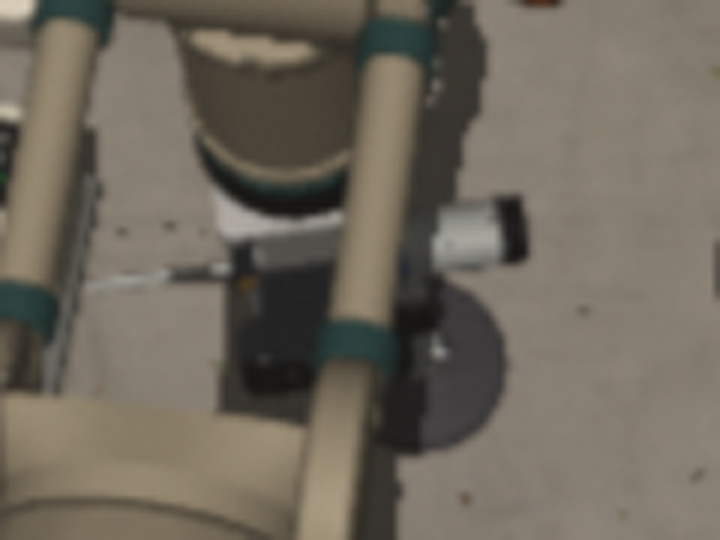

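```bash
python3 -m jog '[{"x":12.6,"y":0.4,"z":0.6,"wx":0,"wy":-0.001,"wz":0.001,"claw":20},{"x":12.6,"y":0.4,"z":0.6,"wx":0,"wy":-0.001,"wz":0.001,"claw":20},{"x":12.6,"y":0.4,"z":0.6,"wx":0,"wy":-0.001,"wz":0.001,"claw":20},{"x":12.6,"y":0.4,"z":0.6,"wx":0,"wy":-0.001,"wz":0.001,"claw":20},{"x":12.6,"y":0.4,"z":0.6,"wx":0,"wy":-0.001,"wz":0.001,"claw":20},{"x":12.6,"y":0.4,"z":0.6,"wx":0,"wy":-0.001,"wz":0.001,"claw":20},{"x":12.6,"y":0.4,"z":0.6,"wx":0,"wy":-0.001,"wz":0.001,"claw":20},{"x":12.6,"y":0.4,"z":0.6,"wx":0,"wy":-0.001,"wz":0.001,"claw":20}]'; python3 st.py
python3 - <<'E'
from h import *
g=eyes.grab_frame("scene");crop(g,220,20,100,80,8,"s11.png")
f=eyes.grab_frame("top");crop(f,220,150,80,60,10,"t11.png")
s=telemetry.state();M=R.from_quat(s["orientation"]).as_matrix();p=s["eef_pos"]
gr=p+M@[-5,0,0]
for nm,k in (("band",-36),("base",-94),("shoulder",22),("tip",102)):
    q=gr+M@[0,0,-k]; print(nm,q.round(1),(proj(g,q)-[219.5,19.5])*8,(proj(f,q)-[219.5,149.5])*10)
E
```

```text
clock: 11.5
eef_pos: [506.0, -13.7, 157.1]
orientation: [0.476, 0.524, -0.473, 0.525]
wrist_force: [-0.4, -0.7, -1.9]
gripper_width: 29.0
11.5 q [-0.167, 0.216, 1.752, 0.003, 1.171, -0.267] p [506.  -13.7 157.1] F [-0.4 -0.7 -1.9] w 29.0
[[0.004, 0.995, 0.099], [0.003, 0.099, -0.995], [-1.0, 0.004, -0.002]]
band [508.3 -49.3 161. ] [[347.67995464 262.98994936]] [[502.96694571 381.53648652]]
base [ 514.  -107.   160.8] [[451.08300831 311.61213727]] [[702.72420955 355.00364326]]
shoulder [502.6   8.4 161.1] [[252.22283879 218.10410065]] [[302.72061464 408.13429035]]
tip [494.7  88.  161.4] [[131.98864652 161.56757409]] [[ 25.712941   444.92795206]]
```

View pics/s11.png

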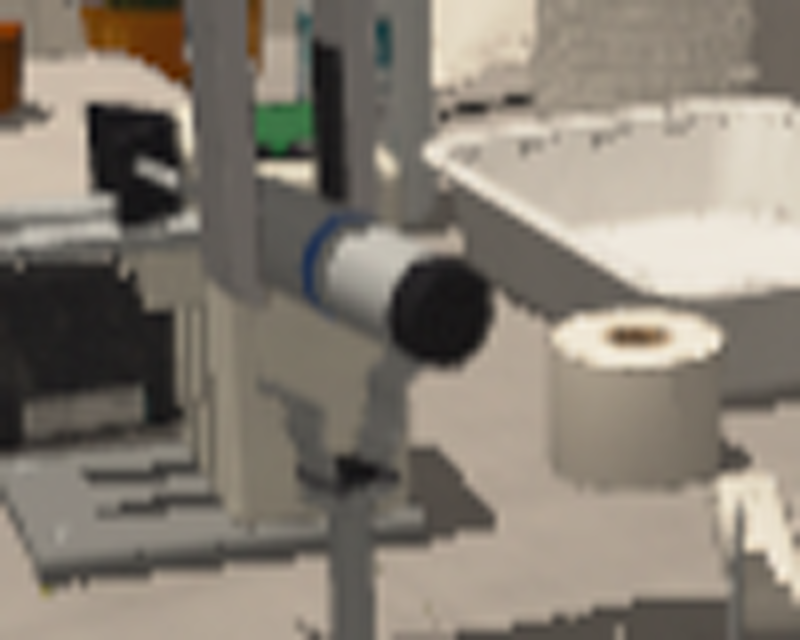

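View pics/t11.png

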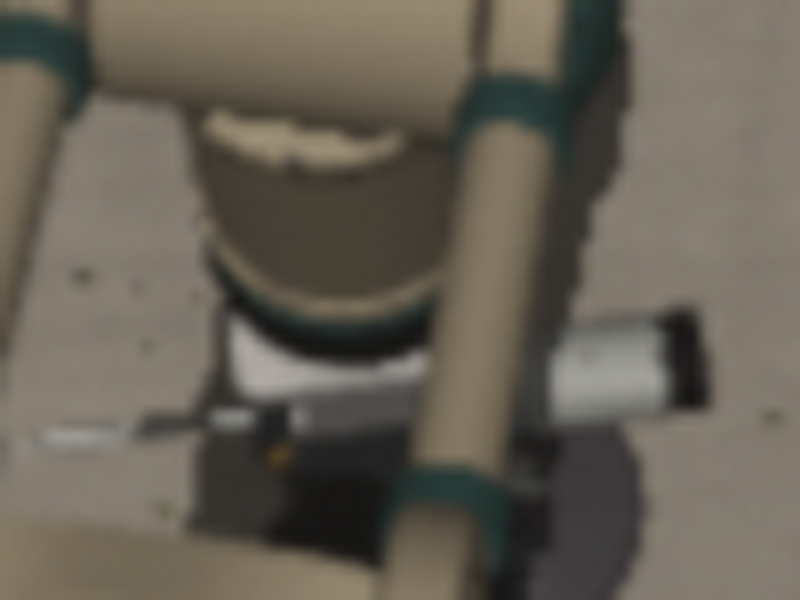

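```bash
python3 -m jog '[{"x":0,"y":-0.8,"z":-2,"wx":0,"wy":0,"wz":0,"claw":20},{"x":0,"y":-0.8,"z":-2,"wx":0,"wy":0,"wz":0,"claw":20},{"x":6,"y":0,"z":0,"wx":0,"wy":0,"wz":0,"claw":20},{"x":6,"y":0,"z":0,"wx":0,"wy":0,"wz":0,"claw":20},{"x":6,"y":0,"z":0,"wx":0,"wy":0,"wz":0,"claw":20},{"x":6,"y":0,"z":0,"wx":0,"wy":0,"wz":0,"claw":20},{"x":4,"y":0,"z":0,"wx":0,"wy":0,"wz":0,"claw":20},{"x":3,"y":0,"z":0,"wx":0,"wy":0,"wz":0,"claw":20}]'; python3 st.py
cat > lg.py <<'E'
from h import *
import sys
def lg(o,k0=94): # o: spike sign along tool z ; k0 local z of grip
    s=telemetry.state();M=R.from_quat(s["orientation"]).as_matrix();p=s["eef_pos"]
    gr=p+M@[-5,0,0]
    return {nm:gr+o*M[:,2]*(k-k0) for nm,k in (("base",0),("band",58),("shoulder",116),("tip",196))}
E
python3 - <<'E'
from lg import *
g=eyes.grab_frame("scene");crop(g,220,20,100,80,8,"s12.png")
f=eyes.grab_frame("top");crop(f,220,150,80,60,10,"t12.png")
for k,q in lg(-1).items(): print(k,q.round(1))
E
```

```text
clock: 12.4
eef_pos: [504.6, -8.8, 126.3]
orientation: [0.476, 0.524, -0.473, 0.525]
wrist_force: [0.3, 0.4, -1.3]
gripper_width: 29.0
12.4 q [-0.157, 0.242, 1.802, 0.003, 1.094, -0.26] p [504.6  -8.8 126.3] F [ 0.3  0.4 -1.3] w 29.0
[[0.004, 0.995, 0.101], [0.002, 0.101, -0.995], [-1.0, 0.005, -0.001]]
base [ 514.2 -102.3  131.3]
band [508.3 -44.6 131.4]
shoulder [502.4  13.1 131.4]
tip [494.4  92.7 131.5]
```

View pics/s12.png

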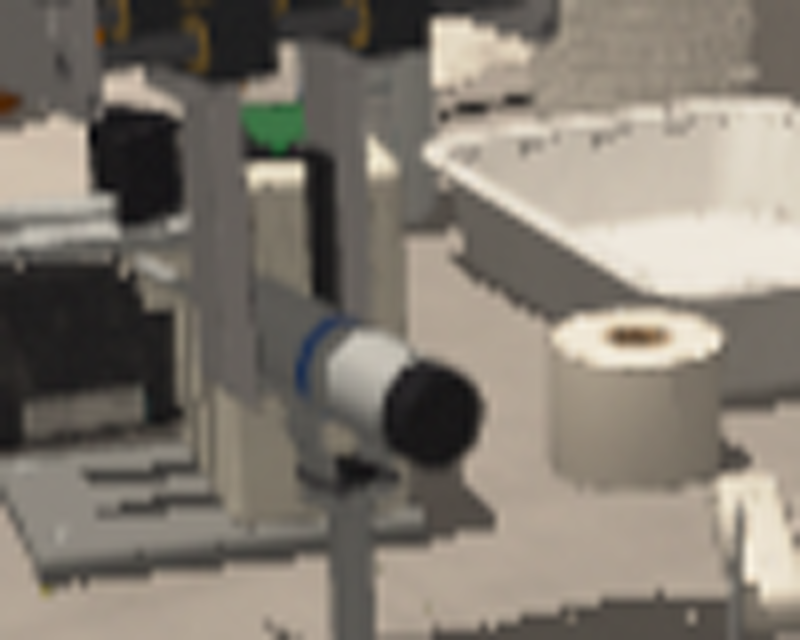

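View pics/t12.png

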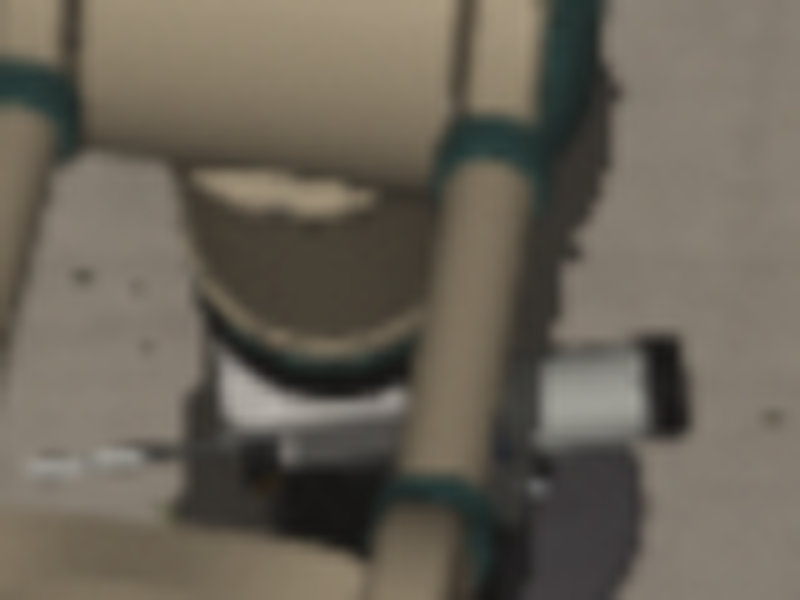

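```bash
python3 -m jog '[{"x":0,"y":-1,"z":0,"wx":0,"wy":0,"wz":0,"claw":20},{"x":0,"y":-1,"z":0,"wx":0,"wy":0,"wz":0,"claw":20},{"x":1,"y":0,"z":0,"wx":0,"wy":0,"wz":0,"claw":20},{"x":1,"y":0,"z":0,"wx":0,"wy":0,"wz":0,"claw":20},{"x":1,"y":0,"z":0,"wx":0,"wy":0,"wz":0,"claw":20},{"x":1,"y":0,"z":0,"wx":0,"wy":0,"wz":0,"claw":20},{"x":1,"y":0,"z":0,"wx":0,"wy":0,"wz":0,"claw":20},{"x":0,"y":0,"z":0,"wx":0,"wy":0,"wz":0,"claw":20}]'; python3 st.py
```

```text
clock: 13.3
eef_pos: [504.0, -9.4, 122.9]
orientation: [0.476, 0.523, -0.472, 0.527]
wrist_force: [1.6, 0.9, 6.1]
gripper_width: 28.9
13.3 q [-0.158, 0.242, 1.811, 0.002, 1.081, -0.261] p [504.   -9.4 122.9] F [1.6 0.9 6.1] w 28.9
[[0.008, 0.995, 0.101], [0.001, 0.101, -0.995], [-1.0, 0.008, 0.0]]
```

```bash
python3 -m jog '[{"x":-0.6,"y":0,"z":0,"wx":0,"wy":0,"wz":0,"claw":20},{"x":0,"y":0,"z":0,"wx":0,"wy":0,"wz":0,"claw":29},{"x":0,"y":0,"z":0,"wx":0,"wy":0,"wz":0,"claw":32},{"x":0,"y":0,"z":0,"wx":0,"wy":0,"wz":0,"claw":36},{"x":0,"y":0,"z":0,"wx":0,"wy":0,"wz":0,"claw":42},{"x":0,"y":0,"z":0,"wx":0,"wy":0,"wz":0,"claw":48},{"x":0,"y":0,"z":0,"wx":0,"wy":0,"wz":0,"claw":54},{"x":0,"y":0,"z":0,"wx":0,"wy":0,"wz":0,"claw":60}]' 5; python3 st.py
python3 - <<'E'
from h import *
g=eyes.grab_frame("scene");crop(g,220,20,100,80,8,"s13.png")
E
```

```text
clock: 14.1
eef_pos: [502.6, -9.0, 122.4]
orientation: [0.476, 0.524, -0.473, 0.525]
wrist_force: [-0.3, 0.3, 0.1]
gripper_width: 57.9
14.1 q [-0.158, 0.243, 1.812, 0.003, 1.083, -0.26] p [502.6  -9.  122.4] F [-0.3  0.3  0.1] w 57.9
[[0.005, 0.995, 0.101], [0.002, 0.101, -0.995], [-1.0, 0.005, -0.001]]
```

View pics/s13.png

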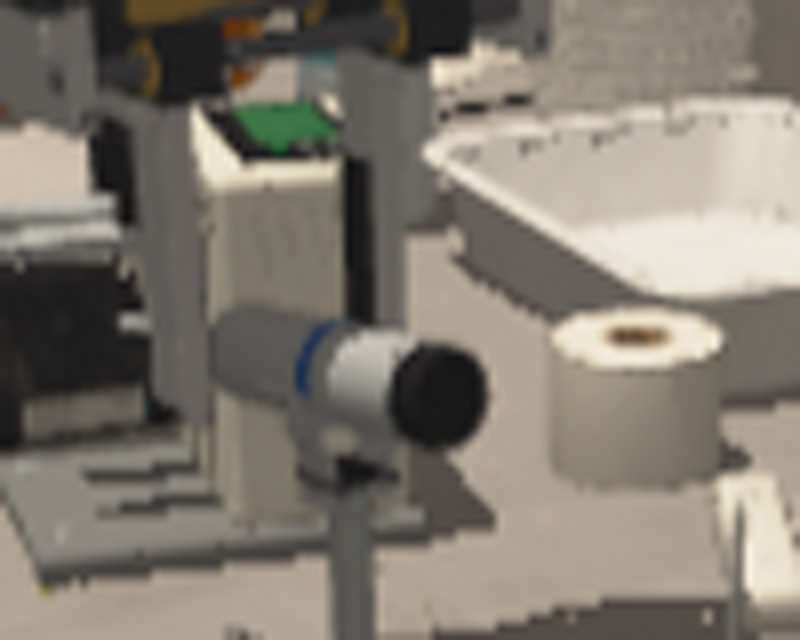

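Run:
```python
from h import *
f=eyes.grab_frame("top");crop(f,220,150,80,60,10,"t13.png")
g=eyes.grab_frame("scene");crop(g,220,20,100,80,8,"s14.png")
```

```text
(no output)
```

View pics/s14.png

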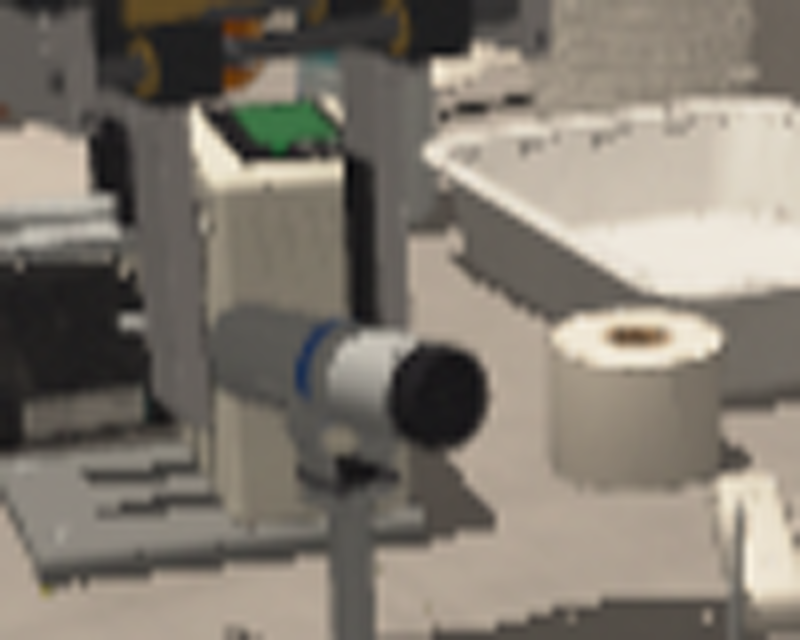

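View pics/t13.png

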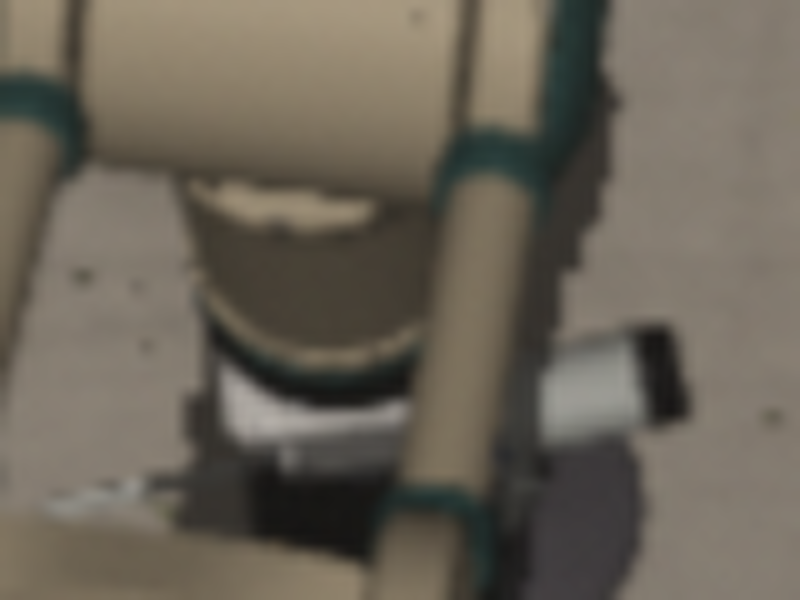

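Run:
```python
from h import *
from scipy.optimize import least_squares
g=eyes.grab_frame("scene");f=eyes.grab_frame("top")
S=lambda p:np.array(p)/8+[219.5,19.5]; T=lambda p:np.array(p)/10+[219.5,149.5]
def fit(obs):
    def r(v):
        a=np.array([np.cos(v[4])*-np.sin(v[3]),np.cos(v[4])*np.cos(v[3]),np.sin(v[4])])
        return np.concatenate([proj(c,v[:3]+a*k)[0]-px for c,k,px in obs])
    s=least_squares(r,[512,-102,127,.1,0]); print(s.x.round(3),r(s.x).reshape(-1,2).round(1).tolist())
print("before"); fit([(g,0,S((433,413))),(f,0,T((686,385))),(f,196,T((28,466)))])
print("after"); fit([(g,0,S((439,396))),(f,0,T((684,372))),(f,196,T((45,505))),(g,196,S((120,322)))])
```

```text
before
[ 5.11229e+02 -1.02219e+02  1.31367e+02  5.80000e-02 -7.90000e-02] [[0.5, -0.1], [-0.2, 0.6], [0.0, 0.0]]
after
[ 5.13527e+02 -1.02563e+02  1.36170e+02  1.33000e-01 -1.30000e-01] [[0.7, -0.2], [0.1, 0.8], [-0.5, 0.4], [0.3, -0.0]]
```

```bash
python3 -m jog '[{"x":0,"y":0,"z":0,"wx":0,"wy":0,"wz":0,"claw":70},{"x":0,"y":0,"z":0,"wx":0,"wy":0,"wz":0,"claw":80},{"x":-4,"y":0,"z":0,"wx":0,"wy":0,"wz":0,"claw":80},{"x":-8,"y":0,"z":0,"wx":0,"wy":0,"wz":0,"claw":80},{"x":-12,"y":0,"z":0,"wx":0,"wy":0,"wz":0,"claw":80},{"x":-12,"y":0,"z":0,"wx":0,"wy":0,"wz":0,"claw":80},{"x":-12,"y":0,"z":0,"wx":0,"wy":0,"wz":0,"claw":80},{"x":-12,"y":0,"z":0,"wx":0,"wy":0,"wz":0,"claw":80}]' 5; python3 st.py
python3 - <<'E'
from h import *
g=eyes.grab_frame("scene");crop(g,220,20,100,80,8,"s15.png")
f=eyes.grab_frame("top");crop(f,220,150,80,60,10,"t15.png")
E
```

```text
clock: 15.15
eef_pos: [502.8, -9.1, 184.0]
orientation: [0.476, 0.523, -0.472, 0.526]
wrist_force: [-0.1, 0.2, 0.3]
gripper_width: 80.2
15.15 q [-0.158, 0.188, 1.717, 0.002, 1.231, -0.26] p [502.8  -9.1 184. ] F [-0.1  0.2  0.3] w 80.2
[[0.006, 0.995, 0.101], [0.001, 0.101, -0.995], [-1.0, 0.006, -0.001]]
```

View pics/s15.png

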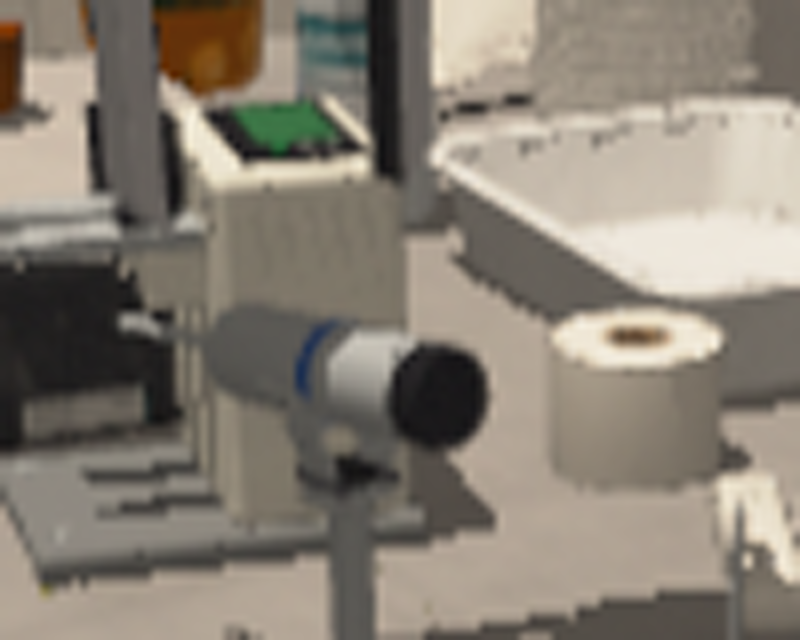

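View pics/t15.png

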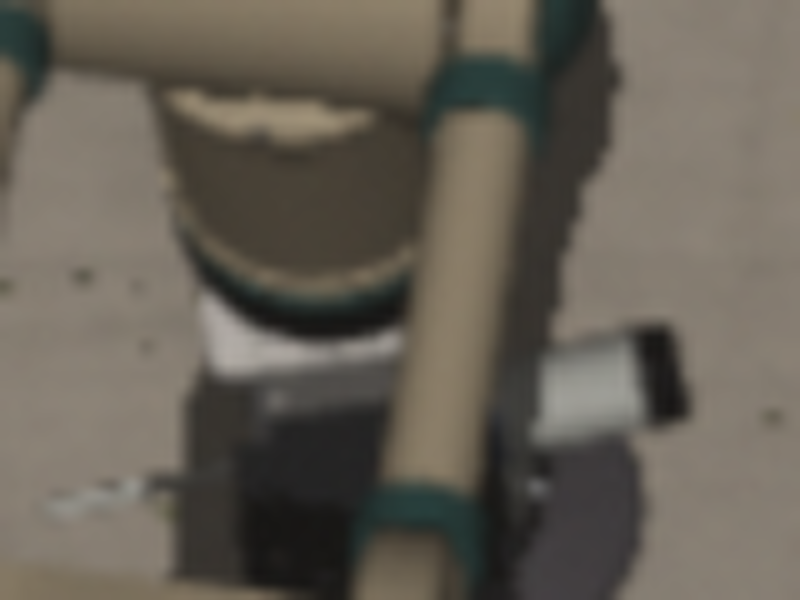

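```bash
python3 -m jog '[{"x":0,"y":-0.2,"z":7.3,"wx":0,"wy":0,"wz":0,"claw":0},{"x":0,"y":-0.2,"z":7.3,"wx":0,"wy":0,"wz":0,"claw":0},{"x":0,"y":-0.2,"z":7.3,"wx":0,"wy":0,"wz":0,"claw":0},{"x":0,"y":-0.2,"z":7.3,"wx":0,"wy":0,"wz":0,"claw":0},{"x":0,"y":-0.2,"z":7.3,"wx":0,"wy":0,"wz":0,"claw":0},{"x":0,"y":0,"z":0,"wx":0,"wy":0,"wz":0,"claw":0},{"x":8,"y":0,"z":0,"wx":0,"wy":0,"wz":0,"claw":0},{"x":8,"y":0,"z":0,"wx":0,"wy":0,"wz":0,"claw":0}]' 20; python3 st.py
python3 - <<'E'
from h import *
g=eyes.grab_frame("scene");crop(g,220,20,100,80,8,"s16.png")
E
```

```text
clock: 16.05
eef_pos: [505.2, -45.4, 165.9]
orientation: [0.476, 0.524, -0.472, 0.526]
wrist_force: [0.2, 0.1, -0.1]
gripper_width: 19.5
16.05 q [-0.229, 0.209, 1.737, 0.003, 1.191, -0.331] p [505.2 -45.4 165.9] F [ 0.2  0.1 -0.1] w 19.5
[[0.005, 0.995, 0.101], [0.002, 0.101, -0.995], [-1.0, 0.005, -0.001]]
```

View pics/s16.png

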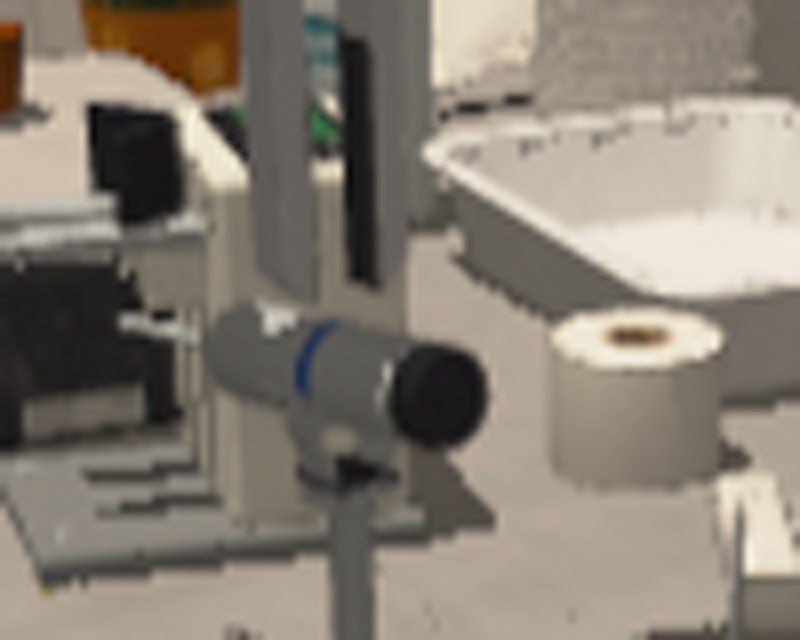

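```bash
python3 -m jog '[{"x":0,"y":0,"z":0,"wx":0,"wy":0,"wz":0,"claw":0},{"x":0,"y":0,"z":0,"wx":0,"wy":0,"wz":0,"claw":0},{"x":0,"y":0,"z":0,"wx":0,"wy":0,"wz":0,"claw":0},{"x":2,"y":0,"z":0,"wx":0,"wy":0,"wz":0,"claw":0},{"x":2,"y":0,"z":0,"wx":0,"wy":0,"wz":0,"claw":0},{"x":2,"y":0,"z":0,"wx":0,"wy":0,"wz":0,"claw":0},{"x":2,"y":0,"z":0,"wx":0,"wy":0,"wz":0,"claw":0},{"x":1,"y":0,"z":0,"wx":0,"wy":0,"wz":0,"claw":0}]' 20; python3 st.py
python3 -m jog '[{"x":1,"y":0,"z":0,"wx":0,"wy":0,"wz":0,"claw":0},{"x":1,"y":0,"z":0,"wx":0,"wy":0,"wz":0,"claw":0},{"x":1,"y":0,"z":0,"wx":0,"wy":0,"wz":0,"claw":0},{"x":1,"y":0,"z":0,"wx":0,"wy":0,"wz":0,"claw":0},{"x":1,"y":0,"z":0,"wx":0,"wy":0,"wz":0,"claw":0},{"x":0,"y":0,"z":0,"wx":0,"wy":0,"wz":0,"claw":0},{"x":0,"y":0,"z":0,"wx":0,"wy":0,"wz":0,"claw":0},{"x":0,"y":0,"z":0,"wx":0,"wy":0,"wz":0,"claw":0}]'; python3 st.py
python3 - <<'E'
from h import *
g=eyes.grab_frame("scene");crop(g,220,20,100,80,8,"s17.png")
E
```

```text
clock: 16.9
eef_pos: [505.2, -45.5, 157.2]
orientation: [0.476, 0.524, -0.473, 0.526]
wrist_force: [0.6, 0.4, 0.2]
gripper_width: 0.9
16.9 q [-0.229, 0.217, 1.75, 0.003, 1.17, -0.331] p [505.2 -45.5 157.2] F [0.6 0.4 0.2] w 0.9
[[0.005, 0.995, 0.101], [0.002, 0.101, -0.995], [-1.0, 0.005, -0.001]]
clock: 17.7
eef_pos: [506.8, -46.2, 153.8]
orientation: [0.476, 0.522, -0.472, 0.527]
wrist_force: [-0.5, -2.1, 7.7]
gripper_width: 0.5
17.7 q [-0.229, 0.22, 1.755, 0.002, 1.158, -0.331] p [506.8 -46.2 153.8] F [-0.5 -2.1  7.7] w 0.5
[[0.009, 0.995, 0.101], [-0.0, 0.101, -0.995], [-1.0, 0.009, 0.001]]
```

View pics/s17.png

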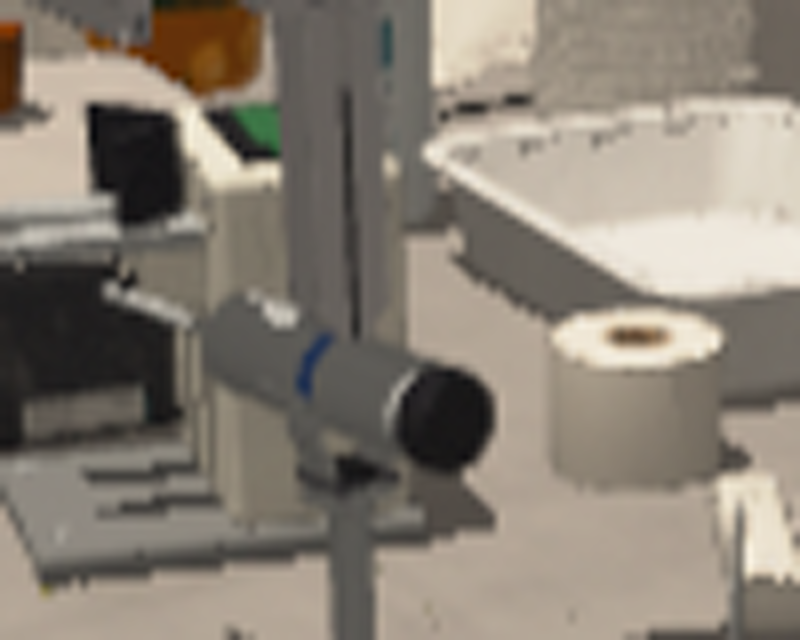

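```bash
python3 -m jog '[{"x":1,"y":0,"z":0,"wx":0,"wy":0,"wz":0,"claw":0},{"x":1,"y":0,"z":0,"wx":0,"wy":0,"wz":0,"claw":0},{"x":1,"y":0,"z":0,"wx":0,"wy":0,"wz":0,"claw":0},{"x":1,"y":0,"z":0,"wx":0,"wy":0,"wz":0,"claw":0},{"x":0,"y":0,"z":0,"wx":0,"wy":0,"wz":0,"claw":0},{"x":0,"y":0,"z":0,"wx":0,"wy":0,"wz":0,"claw":0},{"x":0,"y":0,"z":0,"wx":0,"wy":0,"wz":0,"claw":0},{"x":0,"y":0,"z":0,"wx":0,"wy":0,"wz":0,"claw":0}]'; python3 st.py
python3 - <<'E'
from h import *
g=eyes.grab_frame("scene");crop(g,220,20,100,80,8,"s18.png")
E
```

```text
clock: 18.55
eef_pos: [506.4, -45.8, 149.4]
orientation: [0.476, 0.523, -0.472, 0.526]
wrist_force: [0.6, -1.6, 5.4]
gripper_width: 0.1
18.55 q [-0.229, 0.224, 1.762, 0.003, 1.148, -0.331] p [506.4 -45.8 149.4] F [ 0.6 -1.6  5.4] w 0.1
[[0.008, 0.995, 0.101], [0.001, 0.101, -0.995], [-1.0, 0.008, -0.0]]
```

View pics/s18.png

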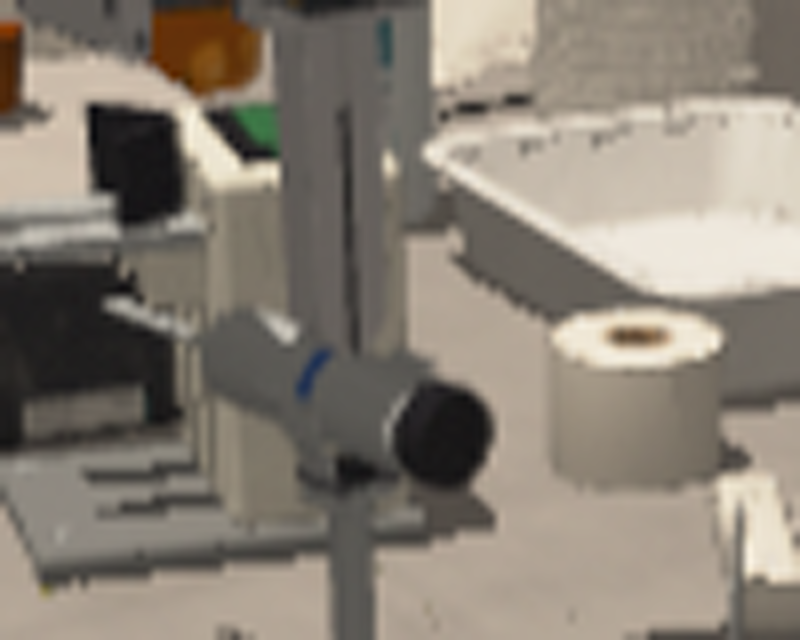

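```bash
python3 -m jog '[{"x":1,"y":0,"z":0,"wx":0,"wy":0,"wz":0,"claw":0},{"x":1,"y":0,"z":0,"wx":0,"wy":0,"wz":0,"claw":0},{"x":1,"y":0,"z":0,"wx":0,"wy":0,"wz":0,"claw":0},{"x":1,"y":0,"z":0,"wx":0,"wy":0,"wz":0,"claw":0},{"x":0,"y":0,"z":0,"wx":0,"wy":0,"wz":0,"claw":0},{"x":0,"y":0,"z":0,"wx":0,"wy":0,"wz":0,"claw":0},{"x":0,"y":0,"z":0,"wx":0,"wy":0,"wz":0,"claw":0},{"x":0,"y":0,"z":0,"wx":0,"wy":0,"wz":0,"claw":0}]'; python3 st.py
python3 - <<'E'
from h import *
g=eyes.grab_frame("scene");crop(g,220,20,100,80,8,"s19.png")
E
```

```text
clock: 19.4
eef_pos: [505.3, -45.6, 144.4]
orientation: [0.476, 0.524, -0.473, 0.526]
wrist_force: [-0.5, -1.6, 4.6]
gripper_width: 0.5
19.4 q [-0.229, 0.228, 1.77, 0.003, 1.139, -0.331] p [505.3 -45.6 144.4] F [-0.5 -1.6  4.6] w 0.5
[[0.005, 0.995, 0.101], [0.001, 0.101, -0.995], [-1.0, 0.005, -0.001]]
```

View pics/s19.png

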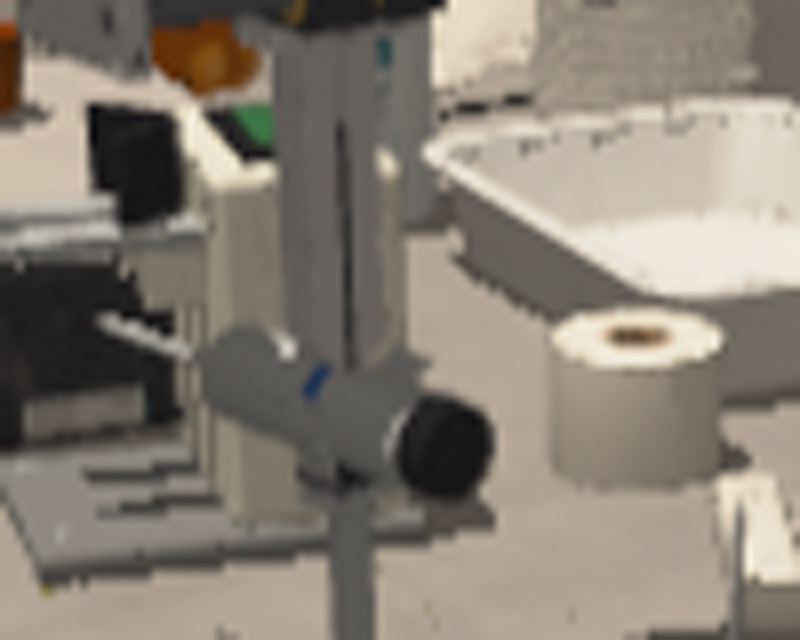

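```bash
python3 -m jog '[{"x":1,"y":0,"z":0,"wx":0,"wy":0,"wz":0,"claw":0},{"x":1,"y":0,"z":0,"wx":0,"wy":0,"wz":0,"claw":0},{"x":0,"y":0,"z":0,"wx":0,"wy":0,"wz":0,"claw":0},{"x":0,"y":0,"z":0,"wx":0,"wy":0,"wz":0,"claw":0},{"x":0,"y":0,"z":0,"wx":0,"wy":0,"wz":0,"claw":0},{"x":0,"y":0,"z":0,"wx":0,"wy":0,"wz":0,"claw":0},{"x":0,"y":0,"z":0,"wx":0,"wy":0,"wz":0,"claw":0},{"x":0,"y":0,"z":0,"wx":0,"wy":0,"wz":0,"claw":0}]'; python3 st.py
```

```text
clock: 20.25
eef_pos: [505.5, -45.8, 144.1]
orientation: [0.476, 0.523, -0.472, 0.526]
wrist_force: [-2.5, -1.7, 13.8]
gripper_width: 0.6
20.25 q [-0.229, 0.228, 1.771, 0.002, 1.137, -0.331] p [505.5 -45.8 144.1] F [-2.5 -1.7 13.8] w 0.6
[[0.006, 0.995, 0.101], [0.001, 0.101, -0.995], [-1.0, 0.006, 0.0]]
```

```bash
python3 -m jog '[{"x":1,"y":0,"z":0,"wx":0,"wy":0,"wz":0,"claw":0},{"x":0,"y":0,"z":0,"wx":0,"wy":0,"wz":0,"claw":0},{"x":-2,"y":0,"z":0,"wx":0,"wy":0,"wz":0,"claw":0},{"x":-6,"y":0,"z":0,"wx":0,"wy":0,"wz":0,"claw":0},{"x":-10,"y":0,"z":0,"wx":0,"wy":0,"wz":0,"claw":0},{"x":-12,"y":0,"z":0,"wx":0,"wy":0,"wz":0,"claw":10},{"x":-12,"y":0,"z":0,"wx":0,"wy":0,"wz":0,"claw":30},{"x":-12,"y":0,"z":0,"wx":0,"wy":0,"wz":0,"claw":60}]'; python3 st.py
python3 - <<'E'
from h import *
g=eyes.grab_frame("scene");crop(g,220,20,100,80,8,"s20.png")
f=eyes.grab_frame("top");crop(f,220,150,80,60,10,"t20.png")
E
```

```text
clock: 21.05
eef_pos: [505.4, -45.5, 196.6]
orientation: [0.476, 0.524, -0.472, 0.526]
wrist_force: [-0.6, -0.3, -0.2]
gripper_width: 20.9
21.05 q [-0.229, 0.186, 1.686, 0.003, 1.264, -0.331] p [505.4 -45.5 196.6] F [-0.6 -0.3 -0.2] w 20.9
[[0.006, 0.995, 0.101], [0.002, 0.101, -0.995], [-1.0, 0.006, -0.001]]
```

View pics/s20.png

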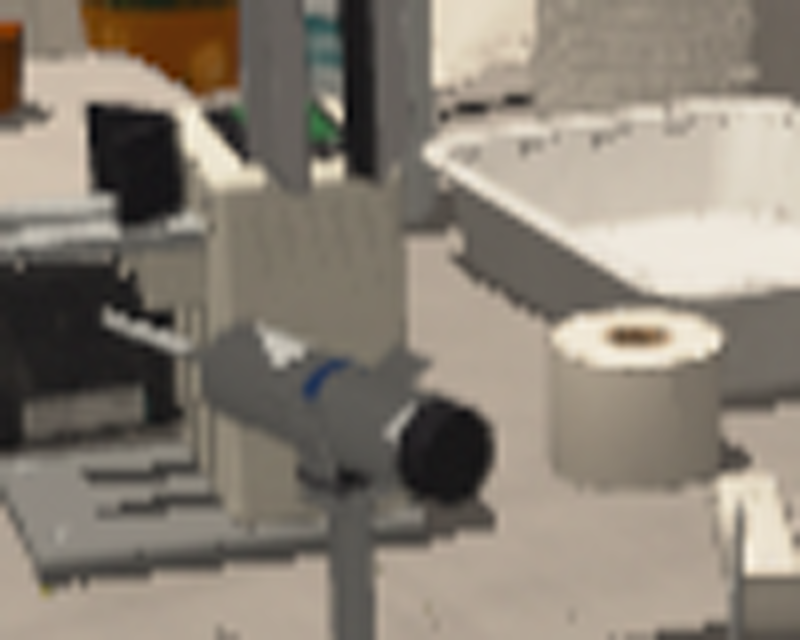

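View pics/t20.png

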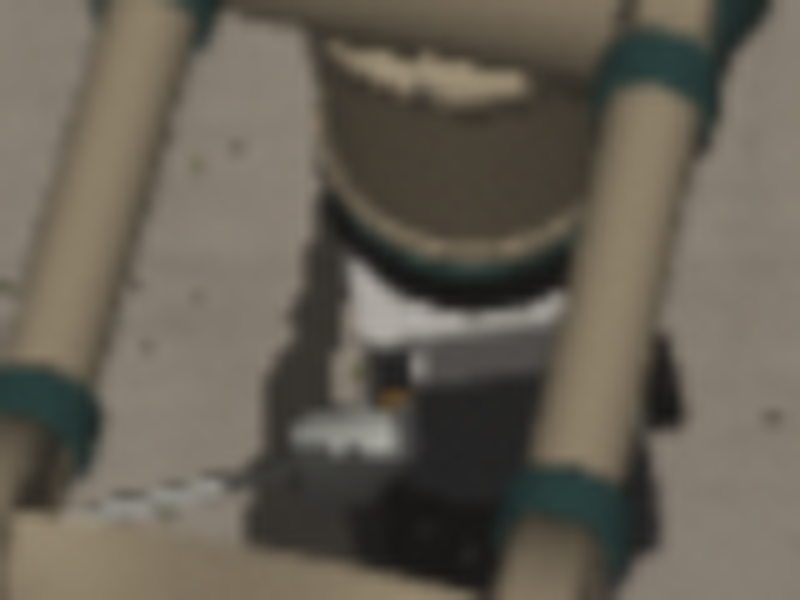

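Run:
```python
from h import *
from scipy.optimize import least_squares
g=eyes.grab_frame("scene");f=eyes.grab_frame("top")
S=lambda p:np.array(p)/8+[219.5,19.5]; T=lambda p:np.array(p)/10+[219.5,149.5]
def fit(obs):
    def r(v):
        a=np.array([np.cos(v[4])*-np.sin(v[3]),np.cos(v[4])*np.cos(v[3]),np.sin(v[4])])
        return np.concatenate([proj(c,v[:3]+a*k)[0]-px for c,k,px in obs])
    s=least_squares(r,[512,-102,127,.1,0]); v=s.x
    a=np.array([np.cos(v[4])*-np.sin(v[3]),np.cos(v[4])*np.cos(v[3]),np.sin(v[4])])
    print(s.x.round(3),r(s.x).reshape(-1,2).round(1).tolist(),"mid",(v[:3]+58*a).round(1))
fit([(g,0,S((446,449))),(f,196,T((90,512))),(g,196,S((104,311)))])
fit([(g,0,S((446,449))),(f,196,T((90,512))),(f,116,T((290,455))),(g,196,S((104,311)))])
```

```text
[ 5.05759e+02 -1.18792e+02  1.26237e+02  1.33000e-01 -3.10000e-02] [[-0.0, 0.0], [-0.4, 1.5], [1.3, -0.4]] mid [498.1 -61.3 124.4]
[ 5.12584e+02 -1.08382e+02  1.22562e+02  1.51000e-01 -3.20000e-02] [[0.7, -0.2], [-3.6, 0.8], [2.9, 1.3], [1.2, -0.1]] mid [503.9 -51.1 120.7]
```

Run:
```python
from h import *
from scipy.optimize import least_squares
g=eyes.grab_frame("scene");f=eyes.grab_frame("top")
crop(g,225,50,60,40,13,"s21.png");crop(f,220,180,60,40,13,"t21.png")
S=lambda p:np.array(p)/8+[219.5,19.5]; T=lambda p:np.array(p)/10+[219.5,149.5]
obs=[(g,0,S((446,449))),(f,196,T((90,512))),(g,196,S((104,311)))]
def r(v,pitch=0):
    a=np.array([-np.sin(v[2])*np.cos(pitch),np.cos(v[2])*np.cos(pitch),np.sin(pitch)]); m=np.array([v[0],v[1],115])
    return np.concatenate([proj(c,m+a*(k-58))[0]-px for c,k,px in obs])
for pt in(0,-.03,.03):
    s=least_squares(r,[505,-45,.1],args=(pt,)); print(pt,s.x.round(3),s.fun.reshape(-1,2).round(1).tolist())
```

```text
0 [ 5.02609e+02 -5.42400e+01  1.54000e-01] [[0.9, 3.5], [-2.5, 1.4], [1.1, 0.8]]
-0.03 [ 5.02769e+02 -5.34350e+01  1.48000e-01] [[0.7, 2.7], [-2.6, 1.4], [1.5, 2.3]]
0.03 [ 5.02513e+02 -5.49210e+01  1.60000e-01] [[1.1, 4.3], [-2.3, 1.3], [0.8, -0.6]]
```

View pics/s21.png

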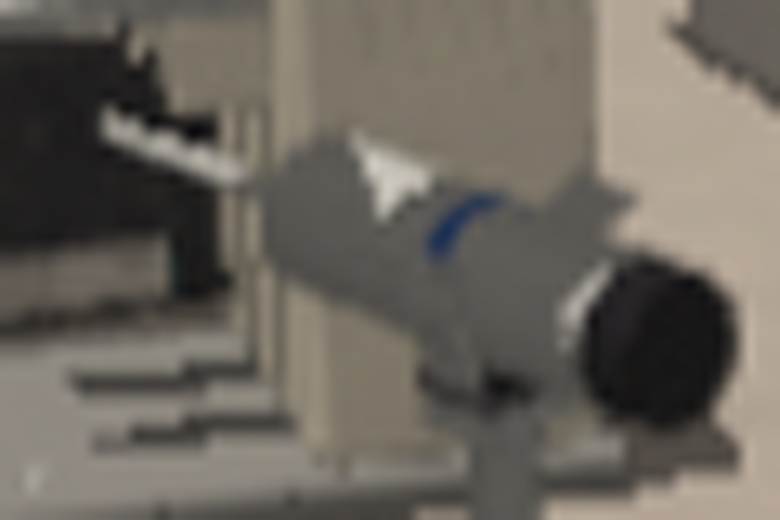

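View pics/t21.png

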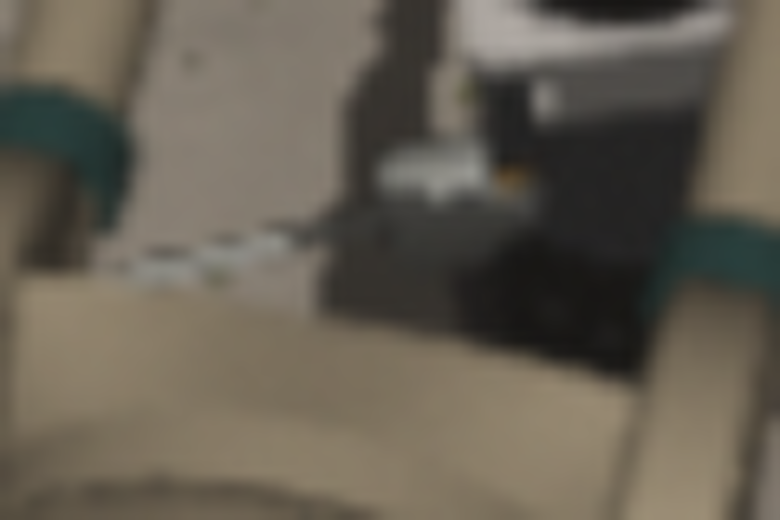

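Run:
```python
from h import *
g=eyes.grab_frame("scene")
for z in(115,118,121):
    b=at_z(g,275.4,75.8,z); 
    for zt in(115,118,121):
        t=at_z(g,232.4,58.7,zt); d=t-b; print(z,zt,b.round(1),t.round(1),"len",np.linalg.norm(d).round(1),"yaw",np.arctan2(-d[0],d[1]).round(3))
# shoulder edge
print(proj(g,[505.5,-45,115]))
```

```text
115 115 [520.3 -89.9 115. ] [480.3  88.  115. ] len 182.4 yaw 0.221
115 118 [520.3 -89.9 115. ] [476.8  78.4 118. ] len 173.9 yaw 0.253
115 121 [520.3 -89.9 115. ] [473.2  68.7 121. ] len 165.6 yaw 0.289
118 115 [516.4 -98.  118. ] [480.3  88.  115. ] len 189.5 yaw 0.191
118 118 [516.4 -98.  118. ] [476.8  78.4 118. ] len 180.7 yaw 0.221
118 121 [516.4 -98.  118. ] [473.2  68.7 121. ] len 172.2 yaw 0.254
121 115 [ 512.4 -106.   121. ] [480.3  88.  115. ] len 196.8 yaw 0.164
121 118 [ 512.4 -106.   121. ] [476.8  78.4 118. ] len 187.8 yaw 0.191
121 121 [ 512.4 -106.   121. ] [473.2  68.7 121. ] len 179.1 yaw 0.221
[[261.91048133  71.42778518]]
```

```bash
sed -i 's/^CLIP=.*/CLIP=np.array([505.3,-45.3,115.]);cy=.15;yc=np.array([-np.sin(cy),np.cos(cy),0]);xc=np.array([np.cos(cy),np.sin(cy),0])/' plan.py
python3 - <<'E'
from go import *
F=frame(-up,-yc); G=CLIP-34*yc-5*up
plan([(G+[0,0,60],F,4),(G,F,12)])
E
```

```text
n 4 d [6.2, 0.4, 8.5] w [-0.012, -0.0, -0.001] 
end q [-0.29  0.22  1.71  0.    1.21 -0.44] p [510.4 -79.  170. ] speed frac [0.08 0.05 0.02 0.   0.06 0.12]
n 12 d [5.0, 0.0, -0.0] w [-0.0, -0.0, -0.0] 
end q [-0.29  0.28  1.8   0.    1.07 -0.44] p [510.4 -78.9 110. ] speed frac [0.   0.03 0.04 0.   0.06 0.  ]
```

```bash
python3 -m jog '[{"x":6.2,"y":0.4,"z":8.5,"wx":-0.012,"wy":0,"wz":-0.001,"claw":90},{"x":6.2,"y":0.4,"z":8.5,"wx":-0.012,"wy":0,"wz":-0.001,"claw":90},{"x":6.2,"y":0.4,"z":8.5,"wx":-0.012,"wy":0,"wz":-0.001,"claw":90},{"x":6.2,"y":0.4,"z":8.5,"wx":-0.012,"wy":0,"wz":-0.001,"claw":90},{"x":5,"y":0,"z":0,"wx":0,"wy":0,"wz":0,"claw":90},{"x":5,"y":0,"z":0,"wx":0,"wy":0,"wz":0,"claw":90},{"x":0,"y":0,"z":0,"wx":0,"wy":0,"wz":0,"claw":90},{"x":0,"y":0,"z":0,"wx":0,"wy":0,"wz":0,"claw":90}]'; python3 st.py
python3 - <<'E'
from h import *
g=eyes.grab_frame("scene");crop(g,220,20,100,80,8,"s22.png")
f=eyes.grab_frame("top");crop(f,220,150,80,60,10,"t22.png")
E
python3 - <<'E'
from go import *
F=frame(-up,-yc); G=CLIP-34*yc-5*up
plan([(G,F,8)])
E
```

```text
clock: 22.2
eef_pos: [510.9, -78.8, 160.6]
orientation: [0.462, 0.536, -0.461, 0.536]
wrist_force: [0.7, 0.5, -0.9]
gripper_width: 90.1
22.2 q [-0.289, 0.23, 1.723, 0.002, 1.188, -0.439] p [510.9 -78.8 160.6] F [ 0.7  0.5 -0.9] w 90.1
[[0.001, 0.989, 0.149], [0.001, 0.149, -0.989], [-1.0, 0.001, -0.001]]
n 8 d [6.4, -0.1, -0.0] w [-0.0, -0.0, -0.0] 
end q [-0.29  0.28  1.8   0.    1.06 -0.44] p [510.4 -78.9 109.7] speed frac [0.   0.04 0.05 0.   0.07 0.  ]
```

View pics/s22.png

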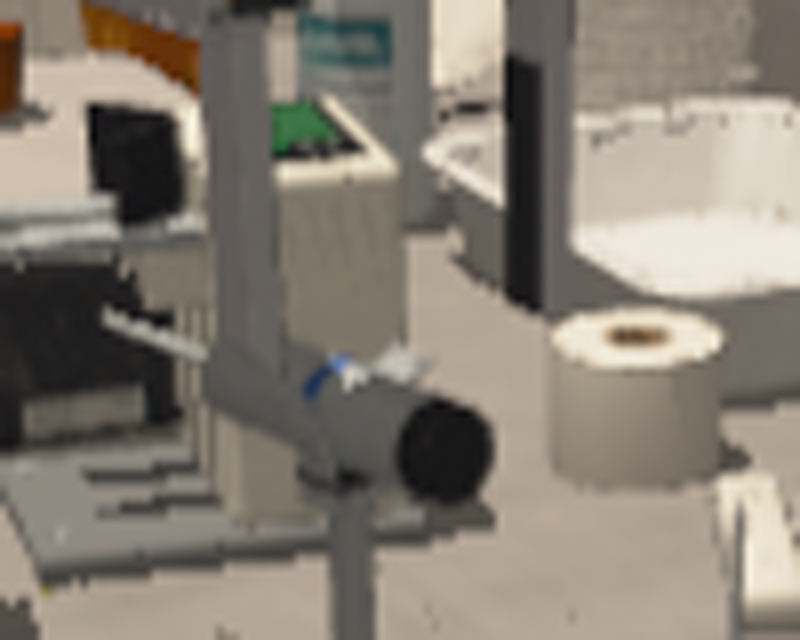

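View pics/t22.png

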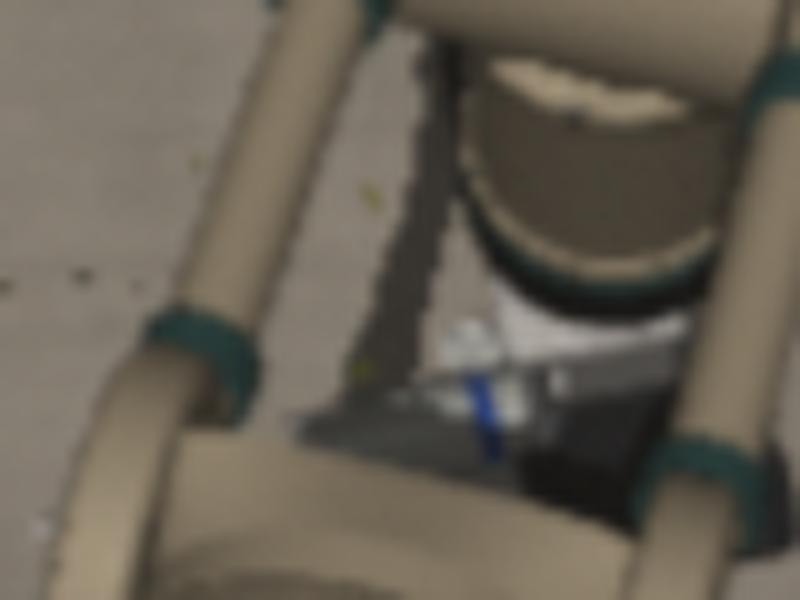

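```bash
python3 - <<'E'
from h import *
f=eyes.grab_frame("top")
T=lambda p:np.array(p)/10+[219.5,149.5]
print("band",at_z(f,*T((482,412)),129), "lip",at_z(f,*T((475,340)),129))
a=at_z(f,*T((300,415)),115);b=at_z(f,*T((465,375)),115);print(a,b,np.arctan2(-(a-b)[0],(a-b)[1]))
E
python3 -m jog '[{"x":6.4,"y":0,"z":0,"wx":0,"wy":0,"wz":0,"claw":90},{"x":6.4,"y":0,"z":0,"wx":0,"wy":0,"wz":0,"claw":90},{"x":6.4,"y":0,"z":0,"wx":0,"wy":0,"wz":0,"claw":90},{"x":6.4,"y":0,"z":0,"wx":0,"wy":0,"wz":0,"claw":90},{"x":6.4,"y":0,"z":0,"wx":0,"wy":0,"wz":0,"claw":90},{"x":6.4,"y":0,"z":0,"wx":0,"wy":0,"wz":0,"claw":90},{"x":6.4,"y":0,"z":0,"wx":0,"wy":0,"wz":0,"claw":70},{"x":6.4,"y":0,"z":0,"wx":0,"wy":0,"wz":0,"claw":60}]'; python3 st.py
python3 - <<'E'
from h import *
g=eyes.grab_frame("scene");crop(g,220,20,100,80,8,"s23.png")
E
```

```text
band [507.86695358 -42.62432028 129.        ] lip [529.92591698 -41.29296304 129.        ]
[512.69558334  11.75292618 115.        ] [523.13382195 -37.77321211 115.        ] 0.2077221033640878
clock: 23.15
eef_pos: [510.9, -79.0, 108.8]
orientation: [0.462, 0.536, -0.461, 0.536]
wrist_force: [-0.3, -0.0, 0.3]
gripper_width: 77.3
23.15 q [-0.289, 0.278, 1.799, 0.001, 1.063, -0.439] p [510.9 -79.  108.8] F [-0.3 -0.   0.3] w 77.3
[[0.001, 0.989, 0.149], [0.001, 0.149, -0.989], [-1.0, 0.001, -0.001]]
```

View pics/s23.png

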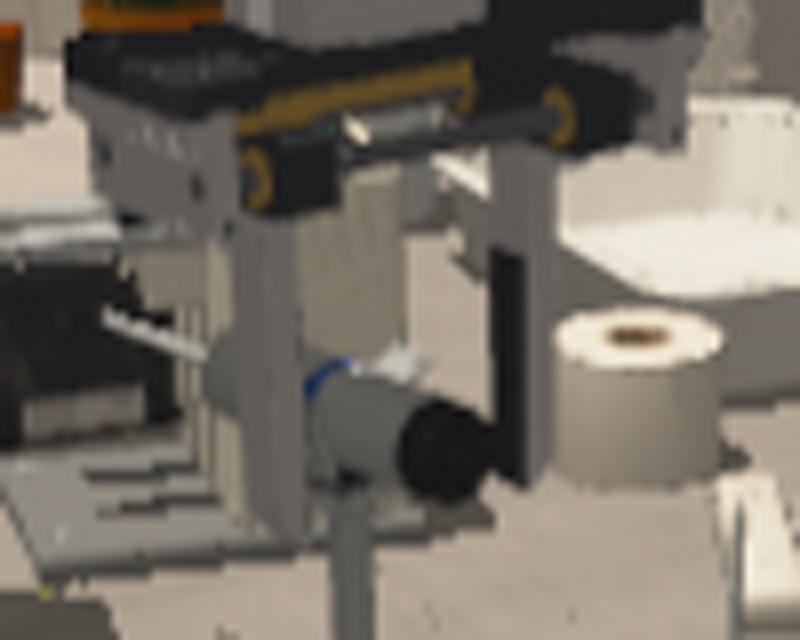

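```bash
python3 -m jog '[{"x":0,"y":1.5,"z":0,"wx":-0.01,"wy":0,"wz":0,"claw":50},{"x":0,"y":0,"z":0,"wx":-0.01,"wy":0,"wz":0,"claw":40},{"x":0,"y":0,"z":0,"wx":0,"wy":0,"wz":0,"claw":37},{"x":0,"y":0,"z":0,"wx":0,"wy":0,"wz":0,"claw":34},{"x":0,"y":0,"z":0,"wx":0,"wy":0,"wz":0,"claw":32},{"x":0,"y":0,"z":0,"wx":0,"wy":0,"wz":0,"claw":30},{"x":0,"y":0,"z":0,"wx":0,"wy":0,"wz":0,"claw":28},{"x":0,"y":0,"z":0,"wx":0,"wy":0,"wz":0,"claw":26}]' 5; python3 st.py
```

```text
clock: 24.0
eef_pos: [514.2, -78.9, 110.0]
orientation: [0.457, 0.539, -0.455, 0.542]
wrist_force: [4.5, 0.7, -0.4]
gripper_width: 30.0
24.0 q [-0.288, 0.28, 1.794, 0.002, 1.064, -0.458] p [514.2 -78.9 110. ] F [ 4.5  0.7 -0.4] w 30.0
[[0.005, 0.986, 0.168], [0.001, 0.168, -0.986], [-1.0, 0.005, 0.0]]
```

```bash
python3 -m jog '[{"x":0,"y":1.2,"z":0,"wx":0,"wy":0,"wz":0,"claw":20},{"x":0,"y":0,"z":0,"wx":0,"wy":0,"wz":0,"claw":20},{"x":0,"y":0,"z":0,"wx":0,"wy":0,"wz":0,"claw":20},{"x":0,"y":0,"z":0,"wx":0,"wy":0,"wz":0,"claw":20},{"x":-1.5,"y":0,"z":0,"wx":0,"wy":0,"wz":0,"claw":20},{"x":-1.5,"y":0,"z":0,"wx":0,"wy":0,"wz":0,"claw":20},{"x":-1.5,"y":0,"z":0,"wx":0,"wy":0,"wz":0,"claw":20},{"x":-1.5,"y":0,"z":0,"wx":0,"wy":0,"wz":0,"claw":20}]' 60; python3 st.py
```

```text
clock: 24.8
eef_pos: [513.4, -78.4, 113.9]
orientation: [0.457, 0.541, -0.456, 0.54]
wrist_force: [7.1, 0.4, -9.0]
gripper_width: 28.7
24.8 q [-0.287, 0.277, 1.786, 0.002, 1.079, -0.456] p [513.4 -78.4 113.9] F [ 7.1  0.4 -9. ] w 28.7
[[0.0, 0.986, 0.168], [0.002, 0.168, -0.986], [-1.0, 0.0, -0.002]]
```

```bash
python3 -m jog '[{"x":-1.5,"y":0.5,"z":0,"wx":0,"wy":0,"wz":0,"claw":20},{"x":-1.5,"y":0.5,"z":0,"wx":0,"wy":0,"wz":0,"claw":20},{"x":-1.5,"y":0,"z":0,"wx":0,"wy":0,"wz":0,"claw":20},{"x":-1.5,"y":0,"z":0,"wx":0,"wy":0,"wz":0,"claw":20},{"x":-1.5,"y":0,"z":0,"wx":0,"wy":0,"wz":0,"claw":20},{"x":-1.5,"y":0,"z":0,"wx":0,"wy":0,"wz":0,"claw":20},{"x":0,"y":0,"z":0,"wx":0,"wy":0,"wz":0,"claw":20},{"x":0,"y":0,"z":0,"wx":0,"wy":0,"wz":0,"claw":20}]' 60; python3 st.py
python3 - <<'E'
from h import *
g=eyes.grab_frame("scene");crop(g,220,20,100,80,8,"s24.png")
f=eyes.grab_frame("top");crop(f,220,150,80,60,10,"t24.png")
E
```

```text
clock: 25.6
eef_pos: [513.7, -78.5, 124.5]
orientation: [0.456, 0.541, -0.456, 0.54]
wrist_force: [-0.9, -0.6, -1.9]
gripper_width: 28.9
25.6 q [-0.286, 0.267, 1.77, 0.001, 1.105, -0.456] p [513.7 -78.5 124.5] F [-0.9 -0.6 -1.9] w 28.9
[[-0.0, 0.986, 0.169], [0.001, 0.169, -0.986], [-1.0, -0.0, -0.001]]
```

View pics/s24.png

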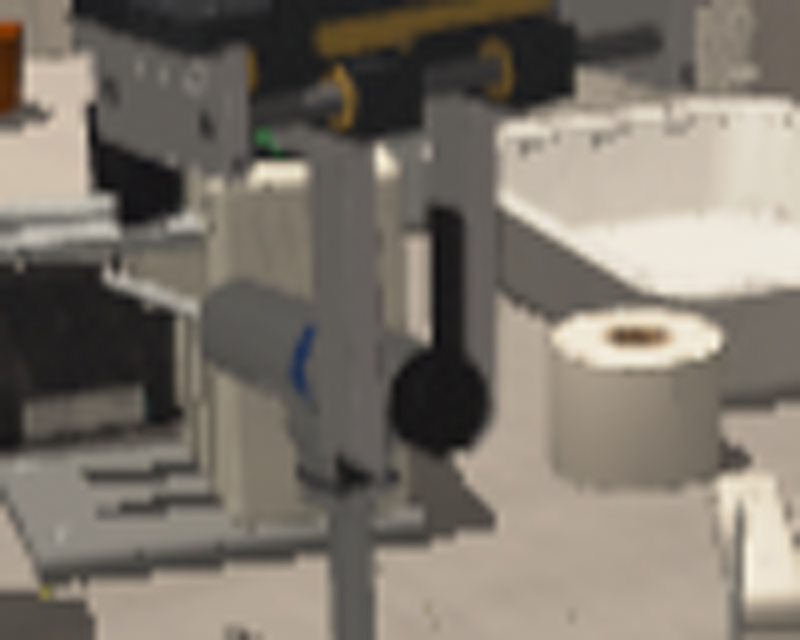

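View pics/t24.png

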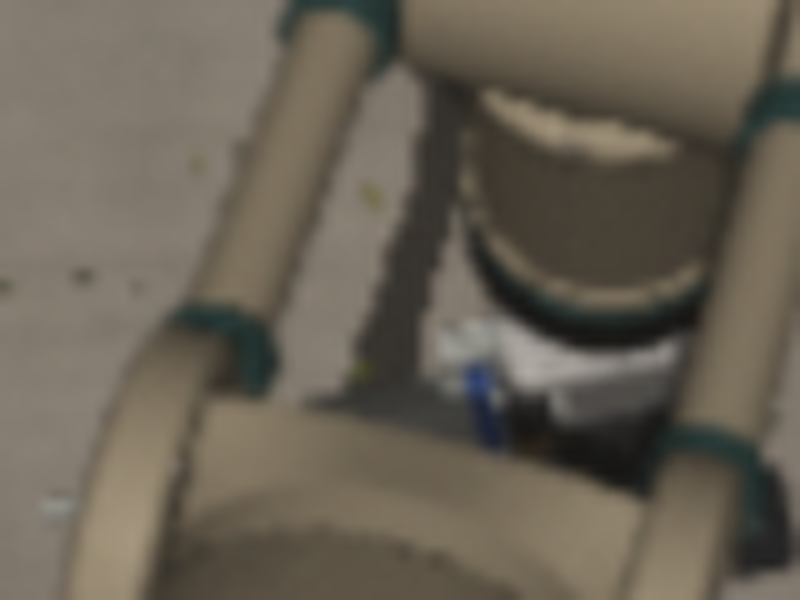

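```bash
python3 -m jog '[{"x":-6,"y":0,"z":0,"wx":0,"wy":0,"wz":0,"claw":20},{"x":-12,"y":0,"z":0,"wx":0,"wy":0,"wz":0,"claw":20},{"x":-20,"y":0,"z":0,"wx":0,"wy":0,"wz":0,"claw":20},{"x":-30,"y":0,"z":0,"wx":0,"wy":0,"wz":0,"claw":20},{"x":-36,"y":0,"z":0,"wx":0,"wy":0,"wz":0,"claw":20},{"x":-36,"y":0,"z":0,"wx":0,"wy":0,"wz":0,"claw":20},{"x":-36,"y":0,"z":0,"wx":0,"wy":0,"wz":0,"claw":20},{"x":-24,"y":0,"z":0,"wx":0,"wy":0,"wz":0,"claw":20}]' 60; python3 st.py
python3 - <<'E'
from h import *
g=eyes.grab_frame("scene");crop(g,190,0,150,110,5,"s25.png")
f=eyes.grab_frame("top");crop(f,200,120,120,90,6,"t25.png")
E
python3 - <<'E'
from go import *
c,s=np.cos(dw),np.sin(dw); xd=np.array([c,s,0]); 
for deg in(60,75,90):
    ph=np.radians(deg); F=frame(t(ph),up); G=HOME+[0,0,94+10]+5*t(ph)-95*xd  # s2=-1: tool z = up
    print(deg); 
    for n in(24,):
        plan([(G+[0,0,110],F,n),(G,F,8)])
E
```

```text
clock: 26.5
eef_pos: [514.8, -78.8, 328.5]
orientation: [0.457, 0.539, -0.455, 0.542]
wrist_force: [0.0, 0.2, -1.5]
gripper_width: 28.8
26.5 q [-0.286, 0.147, 1.411, 0.001, 1.578, -0.456] p [514.8 -78.8 328.5] F [ 0.   0.2 -1.5] w 28.8
[[0.006, 0.986, 0.168], [-0.0, 0.168, -0.986], [-1.0, 0.006, 0.001]]
60
n 24 d [-1.8, 12.3, -9.8] w [-0.076, -0.027, 0.076] 
BAD step 14 res 0.7 joint 6 0.0
BAD step 15 res 6.4 joint 6 0.0
BAD step 16 res 12.1 joint 6 0.0
BAD step 17 res 17.9 joint 6 0.0
BAD step 18 res 23.8 joint 6 0.0
BAD step 19 res 29.8 joint 6 0.0
BAD step 20 res 36.1 joint 6 0.0
BAD step 21 res 42.6 joint 6 0.0
BAD step 22 res 49.2 joint 6 0.0
BAD step 23 res 56.0 joint 6 0.0
end q [ 0.05 -0.37  2.25  0.92  0.49 -2.7 ] p [433.1 220.  328.7] speed frac [0.6  0.2  0.27 0.89 0.55 1.25]
n 8 d [0.1, -0.1, -13.7] w [0.001, 0.0, -0.001] 
BAD step 0 res 57.8 joint 6 0.0
BAD step 1 res 59.7 joint 6 0.0
BAD step 2 res 61.6 joint 6 0.0
BAD step 3 res 63.6 joint 6 0.0
BAD step 4 res 65.7 joint 6 0.0
BAD step 5 res 67.9 joint 6 0.0
BAD step 6 res 70.2 joint 6 0.0
BAD step 7 res 72.5 joint 6 0
[... 1289 characters left out ...]
joint 6 0.0
BAD step 19 res 41.7 joint 6 0.0
BAD step 20 res 49.2 joint 6 0.0
BAD step 21 res 56.8 joint 6 0.0
BAD step 22 res 64.2 joint 6 0.0
BAD step 23 res 70.8 joint 6 0.0
end q [-0.27 -0.05  1.87  0.82  1.42 -2.7 ] p [431.  218.7 328.7] speed frac [0.26 0.18 0.25 0.63 0.44 1.  ]
n 8 d [0.3, -0.1, -13.7] w [0.001, -0.0, -0.001] 
BAD step 0 res 69.6 joint 6 0.0
BAD step 1 res 71.0 joint 6 0.0
BAD step 2 res 73.4 joint 6 0.0
BAD step 3 res 75.8 joint 6 0.0
BAD step 4 res 78.2 joint 6 0.0
BAD step 5 res 80.6 joint 6 0.0
BAD step 6 res 82.9 joint 6 0.0
BAD step 7 res 85.3 joint 6 0.0
end q [-0.08 -0.04  2.03  0.68  1.02 -2.7 ] p [432.1 220.9 219.1] speed frac [0.14 0.03 0.09 0.09 0.23 0.  ]
```

View pics/s25.png

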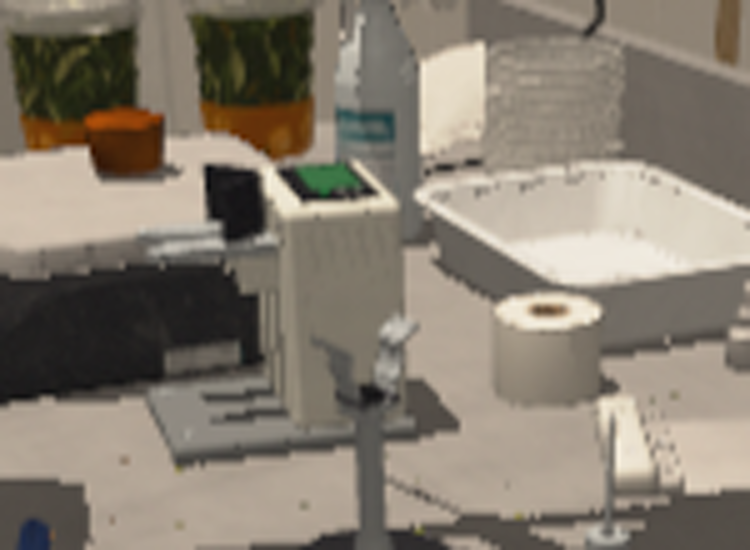

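View pics/t25.png

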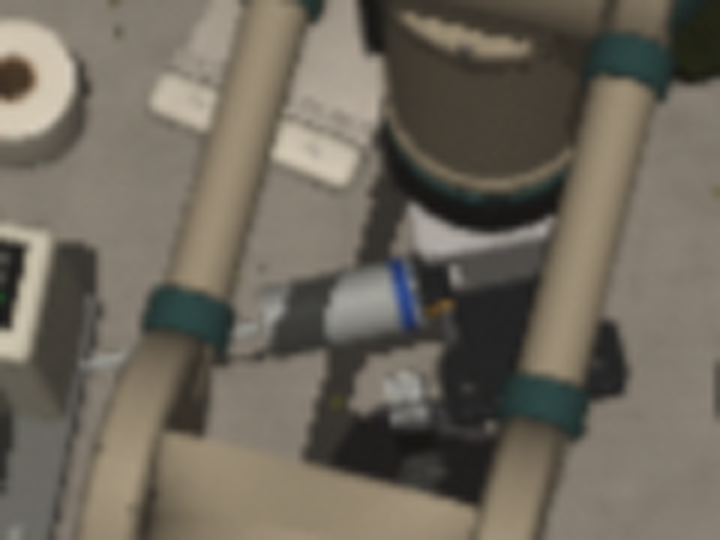

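Run:
```python
from go import *
import h
f=h.eyes.grab_frame("top"); T=lambda p:np.array(p)/6+[199.5,119.5]
b=h.at_z(f,*T((403,293)),346); p,M,q=st(); gr=p-5*M[:,0]; print("band",b,"dist from grip along spike",(b-gr)@(-M[:,2]))
xd=np.array([np.cos(dw),np.sin(dw),0]); ph=np.radians(75); F=frame(t(ph),up); G=HOME+[0,0,94+10]+5*t(ph)-95*xd
sol=allik(G+[0,0,110],F); print(np.round(sol,2))
qe=sol[0]
tg=[]
for k in(1/3,2/3):
    pp,MM,_,_=fk(q+(qe-q)*k,PAR); pp=pp.copy(); print("via",pp.round(0)); pp[2]=max(pp[2],335); tg.append((pp,MM@TOOL,8))
plan(tg+[(G+[0,0,110],F,8),(G,F,8)])
```

```text
band [507.86800499 -44.51501043 346.        ] dist from grip along spike 35.014121439702755
[[-0.59  0.35  2.31  1.28  1.72  2.04]]
via [427.  68. 235.]
via [395. 187. 259.]
n 8 d [4.6, -15.8, -15.4] w [0.121, 0.06, -0.048] 
end q [-0.39  0.16  1.54  0.44  1.84  0.47] p [427.2  67.5 335.4] speed frac [0.08 0.03 0.11 0.32 0.23 0.56]
n 8 d [11.8, -11.0, -0.0] w [0.133, 0.019, -0.072] *** too fast
end q [-0.49  0.18  1.9   0.88  1.8   1.36] p [394.8 186.9 335.4] speed frac [0.08 0.06 0.24 0.29 0.12 0.51]
n 8 d [4.3, -4.2, -2.7] w [0.137, -0.026, -0.07] *** too fast
end q [-0.59  0.35  2.31  1.28  1.72  2.04] p [433.4 220.9 328.4] speed frac [0.08 0.15 0.28 0.25 0.11 0.41]
n 8 d [-0.0, -0.0, -13.7] w [-0.0, -0.0, 0.0] 
end q [-0.59  0.63  2.4   1.24  1.6   1.67] p [433.  220.8 218.8] speed frac [0.   0.21 0.06 0.03 0.07 0.21]
```

Run:
```python
from go import *
p,M,q=st()
xd=np.array([np.cos(dw),np.sin(dw),0]); ph=np.radians(75); F=frame(t(ph),up); G=HOME+[0,0,94+10]+5*t(ph)-95*xd
qe=allik(G+[0,0,110],F)[0]
tg=[]
for k,n in((1/3,8),(2/3,12)):
    pp,MM,_,_=fk(q+(qe-q)*k,PAR); pp=pp.copy(); pp[2]=400; tg.append((pp,MM@TOOL,n))
tg+=[(G+[0,0,150],F,12)]
cur=(p,M,q)
for a in tg:
    d,rv=rows(cur[0],cur[1],a[0],a[1],a[2]); pp,MM=cur[0],cur[1]
    for i in range(a[2]):
        pp=pp+MM@d.round(1); MM=MM@R.from_rotvec(rv.round(3)).as_matrix()
        if i%2: print((pp-5*MM[:,0]-173*MM[:,2]).round(0),end=" ")
    print(); cur=plan([a],cur)
```

```text
[491. 122. 358.] [506. 147. 387.] [530. 164. 416.] [560. 171. 443.] 
n 8 d [-3.4, -17.3, -17.0] w [0.121, 0.06, -0.048] 
end q [-0.39  0.14  1.4   0.47  1.98  0.54] p [427.7  67.6 400.6] speed frac [0.07 0.03 0.03 0.35 0.31 0.64]
[566. 167. 423.] [568. 163. 402.] [567. 160. 381.] [564. 158. 361.] [557. 159. 341.] [547. 161. 322.] 
n 12 d [8.0, -7.2, 0.2] w [0.089, 0.012, -0.048] 
end q [-0.49  0.12  1.8   0.91  1.91  1.51] p [395.  187.  399.9] speed frac [0.05 0.05 0.17 0.19 0.1  0.37]
[537. 161. 292.] [521. 165. 265.] [503. 172. 241.] [481. 183. 221.] [457. 197. 206.] [434. 215. 196.] 
n 12 d [3.2, -1.7, -3.5] w [0.09, -0.017, -0.047] 
end q [-0.59  0.26  2.26  1.3   1.76  2.17] p [433.9 220.5 369. ] speed frac [0.05 0.09 0.21 0.16 0.1  0.28]
```

```bash
python3 -m jog '[{"x":-3.4,"y":-17.3,"z":-17,"wx":0.121,"wy":0.06,"wz":-0.048,"claw":20},{"x":-3.4,"y":-17.3,"z":-17,"wx":0.121,"wy":0.06,"wz":-0.048,"claw":20},{"x":-3.4,"y":-17.3,"z":-17,"wx":0.121,"wy":0.06,"wz":-0.048,"claw":20},{"x":-3.4,"y":-17.3,"z":-17,"wx":0.121,"wy":0.06,"wz":-0.048,"claw":20},{"x":-3.4,"y":-17.3,"z":-17,"wx":0.121,"wy":0.06,"wz":-0.048,"claw":20},{"x":-3.4,"y":-17.3,"z":-17,"wx":0.121,"wy":0.06,"wz":-0.048,"claw":20},{"x":-3.4,"y":-17.3,"z":-17,"wx":0.121,"wy":0.06,"wz":-0.048,"claw":20},{"x":-3.4,"y":-17.3,"z":-17,"wx":0.121,"wy":0.06,"wz":-0.048,"claw":20}]' 60; python3 st.py
python3 -m jog '[{"x":8,"y":-7.2,"z":0.2,"wx":0.089,"wy":0.012,"wz":-0.048,"claw":20},{"x":8,"y":-7.2,"z":0.2,"wx":0.089,"wy":0.012,"wz":-0.048,"claw":20},{"x":8,"y":-7.2,"z":0.2,"wx":0.089,"wy":0.012,"wz":-0.048,"claw":20},{"x":8,"y":-7.2,"z":0.2,"wx":0.089,"wy":0.012,"wz":-0.048,"claw":20},{"x":8,"y":-7.2,"z":0.2,"wx":0.089,"wy":0.012,"wz":-0.048,"claw":20},{"x":8,"y":-7.2,"z":0.2,"wx":0.089,"wy":0.012,"wz":-0.048,"claw":20},{"x":8,"y":-7.2,"z":0.2,"wx":0.089,"wy":0.012,"wz":-0.048,"claw":20},{"x":8,"y":-7.2,"z":0.2,"wx":0.089,"wy":0.012,"wz":-0.048,"claw":20}]' 60; python3 st.py
python3 -m jog '[{"x":8,"y":-7.2,"z":0.2,"wx":0.089,"wy":0.012,"wz":-0.048,"claw":20},{"x":8,"y":-7.2,"z":0.2,"wx":0.089,"wy":0.012,"wz":-0.048,"claw":20},{"x":8,"y":-7.2,"z":0.2,"wx":0.089,"wy":0.012,"wz":-0.048,"claw":20},{"x":8,"y":-7.2,"z":0.2,"wx":0.089,"wy":0.012,"wz":-0.048,"claw":20},{"x":3.2,"y":-1.7,"z":-3.5,"wx":0.09,"wy":-0.017,"wz":-0.047,"claw":20},{"x":3.2,"y":-1.7,"z":-3.5,"wx":0.09,"wy":-0.017,"wz":-0.047,"claw":20},{"x":3.2,"y":-1.7,"z":-3.5,"wx":0.09,"wy":-0.017,"wz":-0.047,"claw":20},{"x":3.2,"y":-1.7,"z":-3.5,"wx":0.09,"wy":-0.017,"wz":-0.047,"claw":20}]' 60; python3 st.py
python3 - <<'E'
from go import *
xd=np.array([np.cos(dw),np.sin(dw),0]); ph=np.radians(75); F=frame(t(ph),up); G=HOME+[0,0,93+3]+5*t(ph)-95*xd
plan([(G+[0,0,150],F,8),(G+[0,0,0],F,8)])
E
```

```text
clock: 27.45
eef_pos: [426.7, 68.4, 398.0]
orientation: [0.636, 0.45, -0.626, 0.036]
wrist_force: [-0.5, 0.5, -2.0]
gripper_width: 28.7
27.45 q [-0.391, 0.14, 1.408, 0.469, 1.977, 0.548] p [426.7  68.4 398. ] F [-0.5  0.5 -2. ] w 28.7
[[-0.19, 0.617, -0.764], [0.528, -0.592, -0.609], [-0.828, -0.518, -0.213]]
clock: 28.25
eef_pos: [393.2, 145.2, 390.1]
orientation: [-0.541, -0.317, 0.708, 0.324]
wrist_force: [1.1, -0.3, -1.9]
gripper_width: 28.8
28.25 q [-0.462, 0.152, 1.656, 0.75, 1.975, 1.189] p [393.2 145.2 390.1] F [ 1.1 -0.3 -1.9] w 28.8
[[-0.204, -0.117, -0.972], [0.802, -0.589, -0.098], [-0.561, -0.8, 0.214]]
clock: 29.05
eef_pos: [408.5, 199.5, 389.3]
orientation: [-0.317, -0.157, 0.702, 0.618]
wrist_force: [-0.1, -0.7, -1.5]
gripper_width: 28.8
29.05 q [-0.526, 0.192, 1.928, 1.037, 1.886, 1.747] p [408.5 199.5 389.3] F [-0.1 -0.7 -1.5] w 28.8
[[-0.036, -0.768, -0.639], [0.967, -0.187, 0.171], [-0.251, -0.612, 0.75]]
n 8 d [3.2, -1.5, -4.1] w [0.089, -0.018, -0.047] 
end q [-0.59  0.28  2.27  1.3   1.76  2.14] p [433.5 220.4 361.1] speed frac [0.05 0.08 0.21 0.16 0.09 0.23]
n 8 d [-0.0, 0.0, -18.8] w [0.0, 0.001, 0.0] 
end q [-0.59  0.65  2.4   1.24  1.59  1.65] p [433.7 220.6 210.7] speed frac [0.   0.29 0.09 0.05 0.1  0.28]
```

```bash
python3 -m jog '[{"x":3.2,"y":-1.5,"z":-4.1,"wx":0.089,"wy":-0.018,"wz":-0.047,"claw":20},{"x":3.2,"y":-1.5,"z":-4.1,"wx":0.089,"wy":-0.018,"wz":-0.047,"claw":20},{"x":3.2,"y":-1.5,"z":-4.1,"wx":0.089,"wy":-0.018,"wz":-0.047,"claw":20},{"x":3.2,"y":-1.5,"z":-4.1,"wx":0.089,"wy":-0.018,"wz":-0.047,"claw":20},{"x":3.2,"y":-1.5,"z":-4.1,"wx":0.089,"wy":-0.018,"wz":-0.047,"claw":20},{"x":3.2,"y":-1.5,"z":-4.1,"wx":0.089,"wy":-0.018,"wz":-0.047,"claw":20},{"x":3.2,"y":-1.5,"z":-4.1,"wx":0.089,"wy":-0.018,"wz":-0.047,"claw":20},{"x":3.2,"y":-1.5,"z":-4.1,"wx":0.089,"wy":-0.018,"wz":-0.047,"claw":20}]' 60; python3 st.py
python3 - <<'E'
from h import *
g=eyes.grab_frame("scene");crop(g,170,0,140,105,5,"s26.png")
f=eyes.grab_frame("top");crop(f,140,130,120,90,6,"t26.png")
E
python3 - <<'E'
from go import *
xd=np.array([np.cos(dw),np.sin(dw),0]); ph=np.radians(75); F=frame(t(ph),up); G=HOME+[0,0,93+3]+5*t(ph)-95*xd
plan([(G+[0,0,0],F,8)])
E
```

```text
clock: 29.85
eef_pos: [433.7, 220.6, 361.2]
orientation: [0.001, -0.002, 0.608, 0.794]
wrist_force: [-0.3, -0.1, -2.4]
gripper_width: 28.8
29.85 q [-0.594, 0.278, 2.271, 1.297, 1.757, 2.138] p [433.7 220.6 361.2] F [-0.3 -0.1 -2.4] w 28.8
[[0.26, -0.966, -0.002], [0.965, 0.26, -0.005], [0.005, -0.001, 1.0]]
n 8 d [-0.1, -0.1, -18.8] w [0.0, 0.001, -0.0] 
end q [-0.59  0.65  2.4   1.24  1.6   1.65] p [433.2 220.5 210.8] speed frac [0.   0.29 0.09 0.05 0.1  0.28]
```

View pics/s26.png

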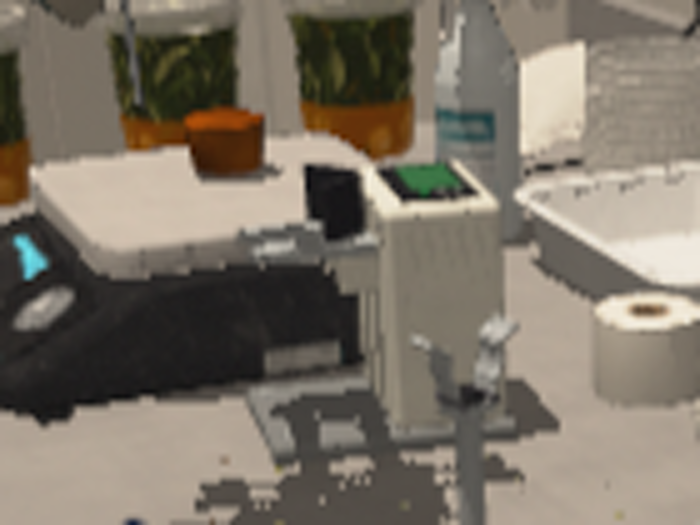

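View pics/t26.png

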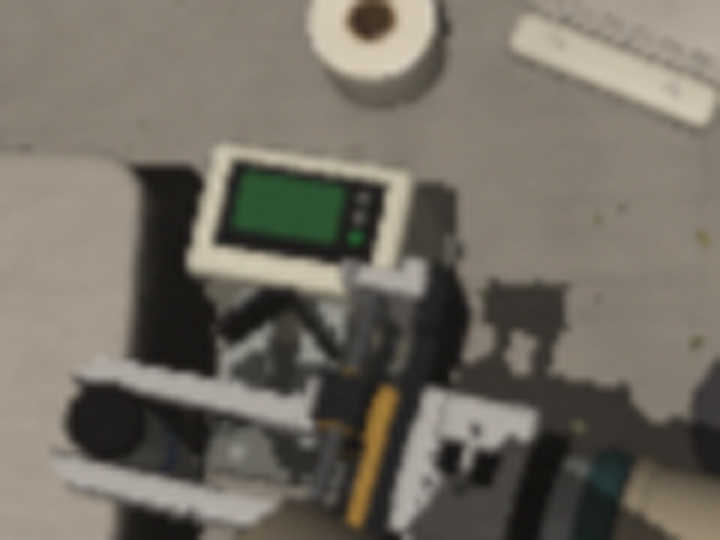

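Run:
```python
from h import *
g=eyes.grab_frame("scene");f=eyes.grab_frame("top")
S=lambda p:np.array(p)/5+[169.5,-.5]; T=lambda p:np.array(p)/6+[139.5,129.5]
print("scale bottom edge",[at_z(g,*S(p),0).round() for p in((70,410),(240,380))])
for z in(30,60,90,110): print(z,at_z(f,*T((210,300)),z).round(),at_z(f,*T((140,200)),z).round(), [at_z(f,171,250,z).round(), at_z(f,173,158,z).round()])
```

```text
scale bottom edge [array([393., 312.,   0.]), array([507., 313.,  -0.])]
30 [582. 256.  30.] [640. 294.  30.] [array([356., 263.,  30.]), array([655., 262.,  30.])]
60 [573. 249.  60.] [630. 286.  60.] [array([352., 256.,  60.]), array([644., 254.,  60.])]
90 [564. 242.  90.] [619. 279.  90.] [array([348., 249.,  90.]), array([634., 247.,  90.])]
110 [558. 237. 110.] [613. 273. 110.] [array([346., 244., 110.]), array([627., 243., 110.])]
```

```bash
python3 -m jog '[{"x":0,"y":0,"z":-18.8,"wx":0,"wy":0.001,"wz":0,"claw":20},{"x":0,"y":0,"z":-18.8,"wx":0,"wy":0.001,"wz":0,"claw":20},{"x":0,"y":0,"z":-18.8,"wx":0,"wy":0.001,"wz":0,"claw":20},{"x":0,"y":0,"z":-18.8,"wx":0,"wy":0.001,"wz":0,"claw":20},{"x":0,"y":0,"z":-18.8,"wx":0,"wy":0.001,"wz":0,"claw":20},{"x":0,"y":0,"z":-18.8,"wx":0,"wy":0.001,"wz":0,"claw":20},{"x":0,"y":0,"z":-18.8,"wx":0,"wy":0.001,"wz":0,"claw":20},{"x":0,"y":0,"z":-14,"wx":0,"wy":0,"wz":0,"claw":20}]' 60; python3 st.py
python3 - <<'E'
from lg import *
g=eyes.grab_frame("scene");crop(g,170,20,100,80,8,"s27.png")
f=eyes.grab_frame("top");crop(f,150,150,80,60,10,"t27.png")
for k,q in lg(-1,23).items(): print(k,q.round(1),(proj(g,q)-[169.5,19.5])*8,(proj(f,q)-[149.5,149.5])*10)
for nm,o in (("front",-74),("home",-32)):
    q=tf(556.85,191.9,-.19,[[o,0,115]]); print(nm,q.round(1),(proj(g,q)-[169.5,19.5])*8,(proj(f,q)-[149.5,149.5])*10)
E
```

```text
clock: 30.85
eef_pos: [436.3, 219.7, 215.6]
orientation: [-0.005, -0.002, 0.609, 0.793]
wrist_force: [0.5, 0.4, -1.5]
gripper_width: 28.6
30.85 q [-0.591, 0.64, 2.393, 1.243, 1.603, 1.663] p [436.3 219.7 215.6] F [ 0.5  0.4 -1.5] w 28.6
[[0.258, -0.966, -0.01], [0.966, 0.258, 0.006], [-0.003, -0.011, 1.0]]
base [435.  214.8 238.6] [[ 204.58699219 -146.93200142]] [[216.35836018 608.5151773 ]]
band [435.4 214.6 180.6] [[229.72837175  40.59547935]] [[266.41279678 650.45722063]]
shoulder [435.8 214.3 122.6] [[253.32303497 216.58613029]] [[312.01036261 688.66472452]]
tip [436.4 214.   42.6] [[283.58247103 442.28877323]] [[368.62687415 736.10531802]]
front [[484.2 205.9 115. ]] [[391.99751126 225.80683798]] [[347.72841802 532.4052791 ]]
home [[525.4 197.9 115. ]] [[506.60952555 215.43446456]] [[375.5301907  396.91094239]]
```

View pics/s27.png

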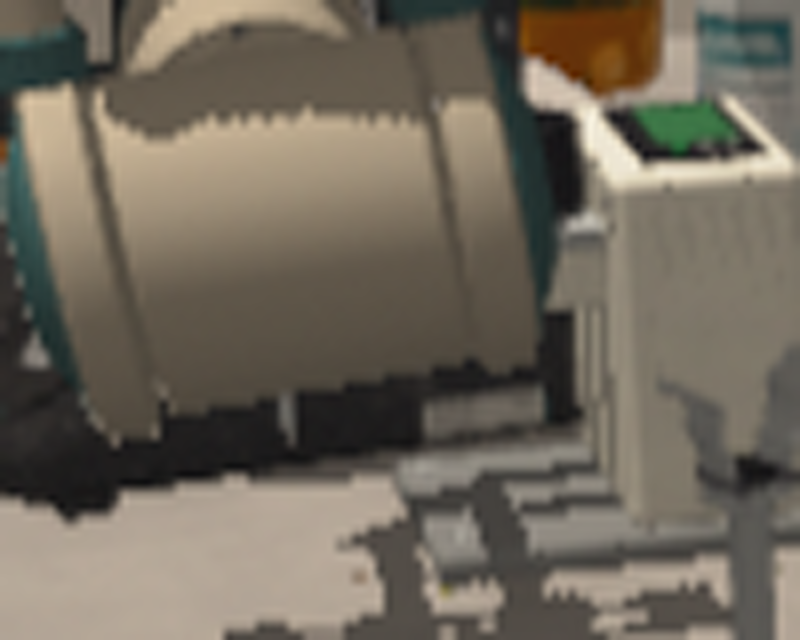

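View pics/t27.png

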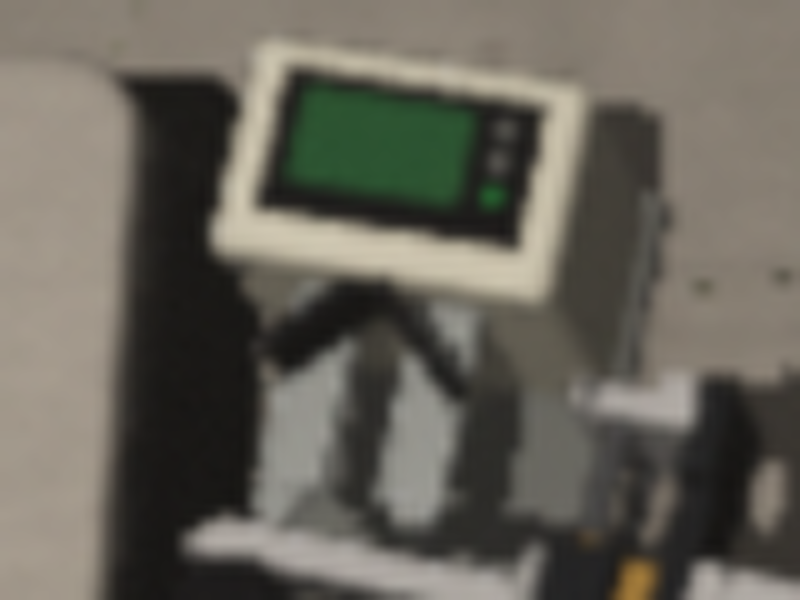

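Run:
```python
from go import *
xd=np.array([np.cos(dw),np.sin(dw),0]); ph=np.radians(75); F=frame(t(ph),up); G=HOME+[0,0,93+4]+5*t(ph)
plan([(G-55*xd,F,8),(G-6*xd,F,8)])
```

```text
n 8 d [0.4, -4.6, -0.5] w [0.001, -0.0, -0.0] 
end q [-0.55  0.65  2.31  1.28  1.62  1.75] p [472.8 213.1 211.7] speed frac [0.03 0.01 0.05 0.02 0.01 0.05]
n 8 d [0.4, -6.1, 0.0] w [0.0, -0.0, -0.0] 
end q [-0.52  0.66  2.19  1.33  1.64  1.85] p [520.8 203.6 211.7] speed frac [0.03 0.01 0.06 0.03 0.01 0.06]
```

```bash
python3 -m jog '[{"x":0.4,"y":-4.6,"z":-0.5,"wx":0.001,"wy":0,"wz":0,"claw":20},{"x":0.4,"y":-4.6,"z":-0.5,"wx":0.001,"wy":0,"wz":0,"claw":20},{"x":0.4,"y":-4.6,"z":-0.5,"wx":0.001,"wy":0,"wz":0,"claw":20},{"x":0.4,"y":-4.6,"z":-0.5,"wx":0.001,"wy":0,"wz":0,"claw":20},{"x":0.4,"y":-4.6,"z":-0.5,"wx":0.001,"wy":0,"wz":0,"claw":20},{"x":0.4,"y":-4.6,"z":-0.5,"wx":0.001,"wy":0,"wz":0,"claw":20},{"x":0.4,"y":-4.6,"z":-0.5,"wx":0.001,"wy":0,"wz":0,"claw":20},{"x":0,"y":0,"z":0,"wx":0,"wy":0,"wz":0,"claw":20}]' 60; python3 st.py
python3 - <<'E'
from lg import *
g=eyes.grab_frame("scene");crop(g,190,20,100,80,8,"s28.png")
f=eyes.grab_frame("top");crop(f,150,150,80,60,10,"t28.png")
for k,q in lg(-1,23).items(): print(k,q.round(1),(proj(g,q)-[189.5,19.5])*8,(proj(f,q)-[149.5,149.5])*10)
E
```

```text
clock: 31.75
eef_pos: [467.6, 214.5, 213.8]
orientation: [-0.001, -0.0, 0.609, 0.793]
wrist_force: [-0.2, 0.3, -1.7]
gripper_width: 29.0
31.75 q [-0.557, 0.647, 2.32, 1.279, 1.62, 1.736] p [467.6 214.5 213.8] F [-0.2  0.3 -1.7] w 29.0
[[0.258, -0.966, -0.002], [0.966, 0.258, 0.002], [-0.001, -0.002, 1.0]]
base [465.5 210.  236.9] [[ 137.16380026 -147.93003821]] [[237.58528895 497.81947052]]
band [465.6 209.9 178.9] [[157.99772542  38.24407067]] [[285.66214217 545.92753787]]
shoulder [465.6 209.9 120.9] [[177.55950963 213.05019655]] [[329.49187633 589.7857287 ]]
tip [465.7 209.8  40.9] [[202.66048499 437.3551072 ]] [[383.95807332 644.28728814]]
```

View pics/s28.png

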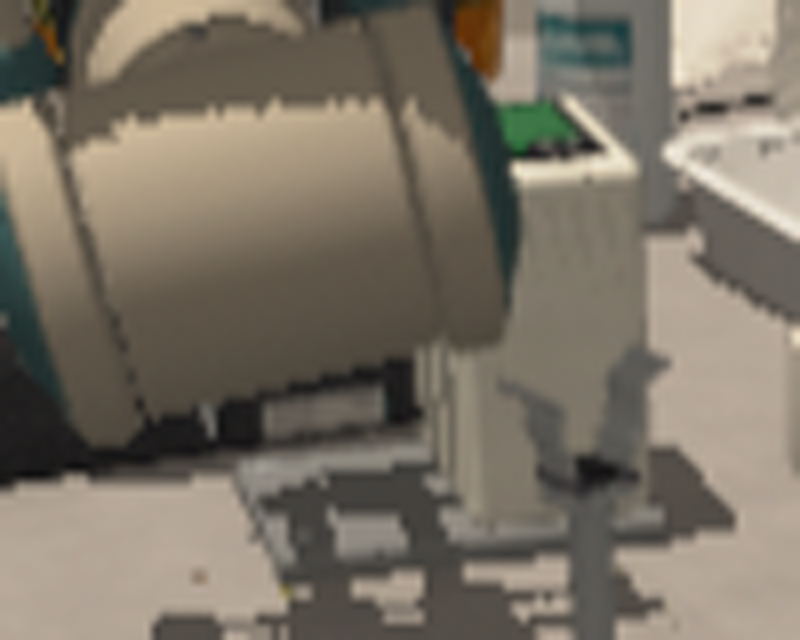

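View pics/t28.png

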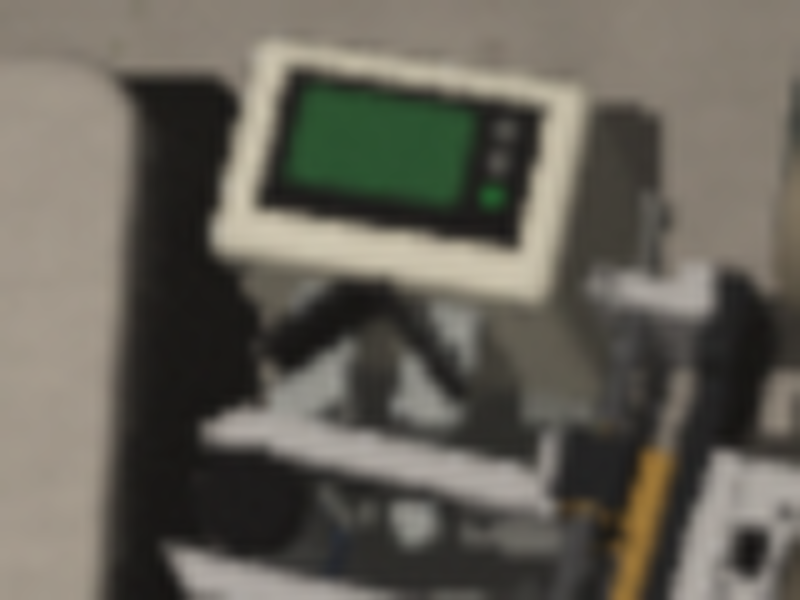

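```bash
python3 - <<'E'
from lg import *
f=eyes.grab_frame("top")
M=np.array([[0.26,-0.966,-0.002],[0.965,0.26,-0.005],[0.005,-0.001,1.0]]);p=np.array([433.7,220.6,361.2])
gr=p-5*M[:,0]; q=gr+23*M[:,2]; print((proj(f,q)-[139.5,129.5])*6, 15*435/(1370-q[2])*6)
for k in(3,5): print((proj(f,q-k*M[:,0])-[139.5,129.5])*6)
E
python3 - <<'E'
import cv2
a=cv2.imread("pics/t26.png");cv2.imwrite("pics/t26b.png",cv2.resize(a[330:540,30:330],None,fx=2.5,fy=2.5))
E
```

```text
[[ 98.93539621 413.54506434]] 39.71293079400502
[[106.33877415 415.22474748]]
[[111.27560184 416.34481811]]
```

View pics/t26b.png

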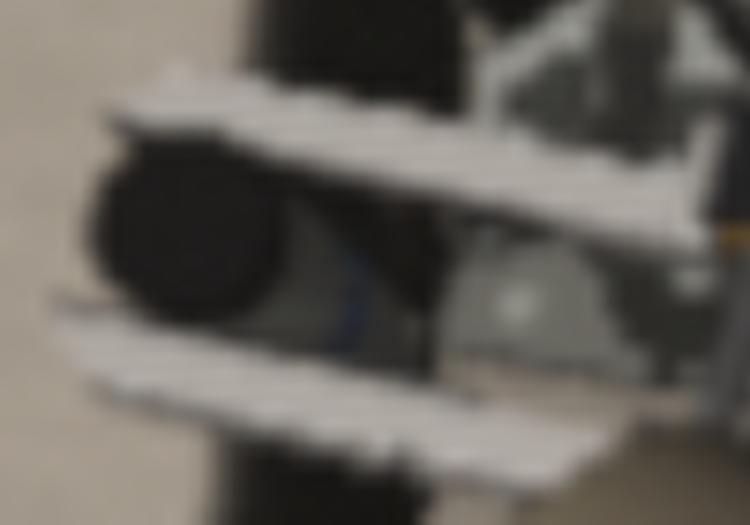

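```bash
python3 -m jog '[{"x":1.5,"y":0,"z":0,"wx":0,"wy":0,"wz":0,"claw":20},{"x":1.5,"y":0,"z":0,"wx":0,"wy":0,"wz":0,"claw":20},{"x":0.4,"y":-5,"z":0,"wx":0,"wy":0,"wz":0,"claw":20},{"x":0.3,"y":-5,"z":0,"wx":0,"wy":0,"wz":0,"claw":20},{"x":0.4,"y":-5,"z":0,"wx":0,"wy":0,"wz":0,"claw":20},{"x":0.3,"y":-5,"z":0,"wx":0,"wy":0,"wz":0,"claw":20},{"x":0,"y":0,"z":0,"wx":0,"wy":0,"wz":0,"claw":20},{"x":0,"y":0,"z":0,"wx":0,"wy":0,"wz":0,"claw":20}]' 60; python3 st.py
python3 - <<'E'
from lg import *
g=eyes.grab_frame("scene");crop(g,190,20,100,80,8,"s29.png")
f=eyes.grab_frame("top");crop(f,150,150,80,60,10,"t29.png")
for k,q in lg(-1,23).items(): print(k,q.round(1),(proj(g,q)-[189.5,19.5])*8,(proj(f,q)-[149.5,149.5])*10)
E
```

```text
clock: 32.7
eef_pos: [487.3, 213.9, 213.9]
orientation: [-0.001, -0.0, 0.609, 0.793]
wrist_force: [0.0, -0.1, -1.8]
gripper_width: 28.8
32.7 q [-0.533, 0.649, 2.275, 1.304, 1.628, 1.779] p [487.3 213.9 213.9] F [ 0.  -0.1 -1.8] w 28.8
[[0.258, -0.966, -0.001], [0.966, 0.258, 0.001], [-0.001, -0.001, 1.0]]
base [485.9 209.1 237. ] [[ 195.3240901  -153.67866886]] [[241.86660582 424.13261144]]
band [485.9 209.  179. ] [[214.19258382  31.59472018]] [[289.5567009  475.48542478]]
shoulder [486. 209. 121.] [[231.91540694 205.61854799]] [[333.04843018 522.31742736]]
tip [486.  208.9  41. ] [[254.66586275 429.00967365]] [[387.11399377 580.53536109]]
```

View pics/s29.png

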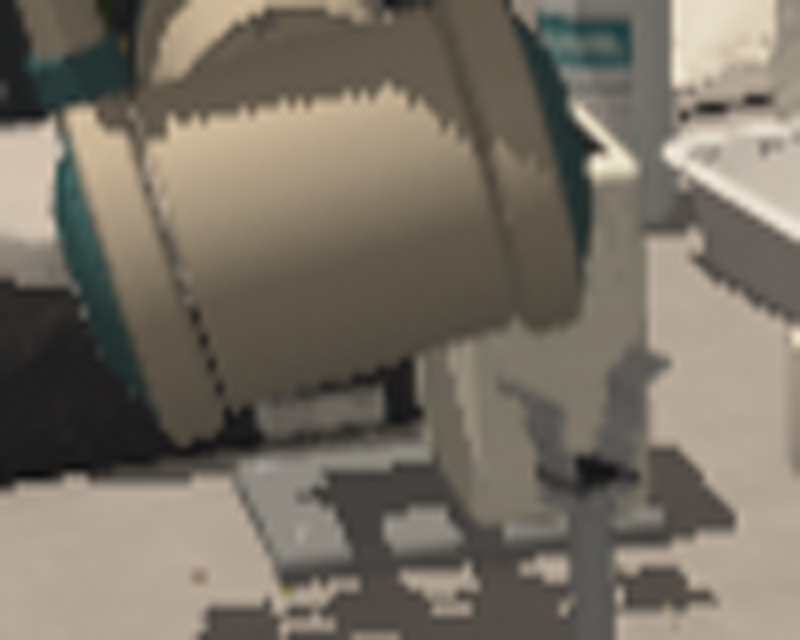

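View pics/t29.png

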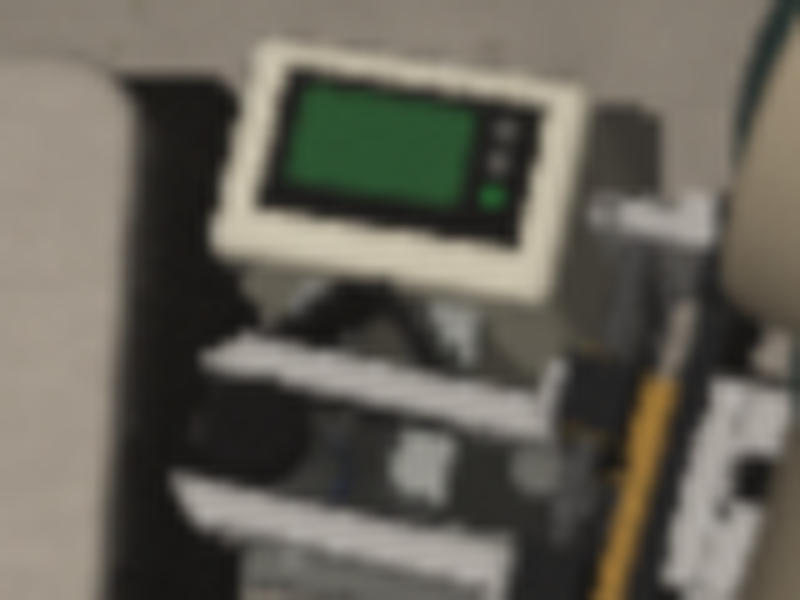

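```bash
python3 -m jog '[{"x":0.4,"y":-5,"z":0,"wx":0,"wy":0,"wz":0,"claw":20},{"x":0.3,"y":-5,"z":0,"wx":0,"wy":0,"wz":0,"claw":20},{"x":0.4,"y":-5,"z":0,"wx":0,"wy":0,"wz":0,"claw":20},{"x":0.3,"y":-5,"z":0,"wx":0,"wy":0,"wz":0,"claw":20},{"x":0.4,"y":-4,"z":0,"wx":0,"wy":0,"wz":0,"claw":20},{"x":0.2,"y":-3,"z":0,"wx":0,"wy":0,"wz":0,"claw":20},{"x":0.2,"y":-2,"z":0,"wx":0,"wy":0,"wz":0,"claw":20},{"x":0,"y":0,"z":0,"wx":0,"wy":0,"wz":0,"claw":20}]' 60; python3 st.py
python3 - <<'E'
from lg import *
g=eyes.grab_frame("scene");crop(g,190,20,100,80,8,"s30.png")
f=eyes.grab_frame("top");crop(f,150,150,80,60,10,"t30.png")
for k,q in lg(-1,23).items(): print(k,q.round(1),(proj(g,q)-[189.5,19.5])*8,(proj(f,q)-[149.5,149.5])*10)
E
```

```text
clock: 33.6
eef_pos: [516.2, 208.4, 214.0]
orientation: [-0.001, -0.0, 0.609, 0.793]
wrist_force: [0.3, -0.4, -0.9]
gripper_width: 29.0
33.6 q [-0.511, 0.656, 2.208, 1.33, 1.638, 1.839] p [516.2 208.4 214. ] F [ 0.3 -0.4 -0.9] w 29.0
[[0.258, -0.966, -0.001], [0.966, 0.258, 0.001], [-0.001, -0.001, 1.0]]
base [514.5 203.7 237. ] [[ 280.36400212 -159.3202279 ]] [[263.27148453 320.93368343]]
band [514.6 203.6 179. ] [[296.50279977  25.09162688]] [[309.75505972 376.72623929]]
shoulder [514.6 203.6 121. ] [[311.66702622 198.36743008]] [[352.1664582  427.63110857]]
tip [514.7 203.5  41. ] [[331.1406683  420.88527392]] [[404.91562395 490.9440264 ]]
```

View pics/s30.png

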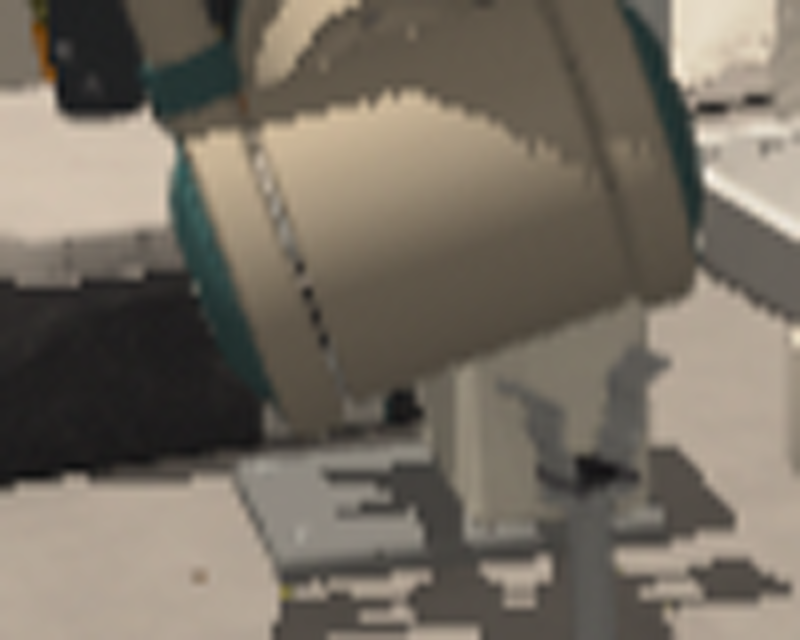

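View pics/t30.png

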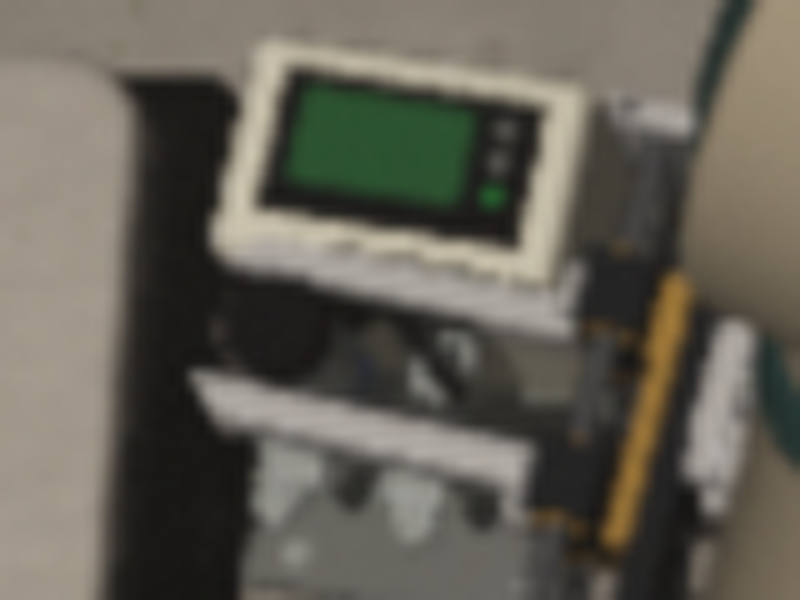

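```bash
python3 -m jog '[{"x":0.1,"y":-1.5,"z":-0.5,"wx":0,"wy":0,"wz":0,"claw":20},{"x":0.1,"y":-1.5,"z":-0.5,"wx":0,"wy":0,"wz":0,"claw":20},{"x":0.1,"y":-1.5,"z":-0.5,"wx":0,"wy":0,"wz":0,"claw":20},{"x":0.1,"y":-1.5,"z":-0.5,"wx":0,"wy":0,"wz":0,"claw":20},{"x":0.1,"y":-1.5,"z":0,"wx":0,"wy":0,"wz":0,"claw":20},{"x":0.1,"y":-1,"z":0,"wx":0,"wy":0,"wz":0,"claw":20},{"x":0,"y":0,"z":0,"wx":0,"wy":0,"wz":0,"claw":20},{"x":0,"y":0,"z":0,"wx":0,"wy":0,"wz":0,"claw":20}]' 60; python3 st.py
```

```text
clock: 34.5
eef_pos: [524.3, 206.9, 212.0]
orientation: [-0.001, 0.0, 0.609, 0.793]
wrist_force: [0.6, 0.0, -2.1]
gripper_width: 28.6
34.5 q [-0.505, 0.663, 2.189, 1.336, 1.639, 1.851] p [524.3 206.9 212. ] F [ 0.6  0.  -2.1] w 28.6
[[0.258, -0.966, -0.001], [0.966, 0.258, 0.001], [-0.001, -0.001, 1.0]]
```

```bash
python3 -m jog '[{"x":0.1,"y":-1,"z":0,"wx":0,"wy":0,"wz":0,"claw":20},{"x":0,"y":-1,"z":0,"wx":0,"wy":0,"wz":0,"claw":20},{"x":0.1,"y":-1,"z":0,"wx":0,"wy":0,"wz":0,"claw":20},{"x":0.1,"y":-1,"z":0,"wx":0,"wy":0,"wz":0,"claw":20},{"x":0,"y":0,"z":0,"wx":0,"wy":0,"wz":0,"claw":20},{"x":0,"y":0,"z":0,"wx":0,"wy":0,"wz":0,"claw":20},{"x":0,"y":0,"z":0,"wx":0,"wy":0,"wz":0,"claw":20},{"x":0,"y":0,"z":0,"wx":0,"wy":0,"wz":0,"claw":20}]' 60; python3 st.py
```

```text
clock: 35.3
eef_pos: [528.2, 206.1, 212.0]
orientation: [-0.001, 0.0, 0.609, 0.793]
wrist_force: [-0.1, -0.4, -1.8]
gripper_width: 28.9
35.3 q [-0.502, 0.664, 2.18, 1.34, 1.64, 1.859] p [528.2 206.1 212. ] F [-0.1 -0.4 -1.8] w 28.9
[[0.258, -0.966, -0.001], [0.966, 0.258, 0.001], [-0.001, -0.001, 1.0]]
```

```bash
python3 -m jog '[{"x":0.1,"y":-1,"z":0,"wx":0,"wy":0,"wz":0,"claw":20},{"x":0,"y":-1,"z":0,"wx":0,"wy":0,"wz":0,"claw":20},{"x":0.1,"y":-1,"z":0,"wx":0,"wy":0,"wz":0,"claw":20},{"x":0.1,"y":-1,"z":0,"wx":0,"wy":0,"wz":0,"claw":20},{"x":0,"y":0,"z":0,"wx":0,"wy":0,"wz":0,"claw":20},{"x":0,"y":0,"z":0,"wx":0,"wy":0,"wz":0,"claw":20},{"x":0,"y":0,"z":0,"wx":0,"wy":0,"wz":0,"claw":20},{"x":0,"y":0,"z":0,"wx":0,"wy":0,"wz":0,"claw":20}]' 60; python3 st.py
python3 - <<'E'
from lg import *
f=eyes.grab_frame("top");crop(f,150,150,80,60,10,"t31.png")
E
```

```text
clock: 36.1
eef_pos: [530.5, 206.1, 212.2]
orientation: [0.0, 0.0, 0.61, 0.792]
wrist_force: [-6.4, -0.9, -0.4]
gripper_width: 28.8
36.1 q [-0.499, 0.665, 2.172, 1.34, 1.642, 1.868] p [530.5 206.1 212.2] F [-6.4 -0.9 -0.4] w 28.8
[[0.255, -0.967, 0.001], [0.967, 0.255, 0.0], [-0.0, 0.001, 1.0]]
```

View pics/t31.png

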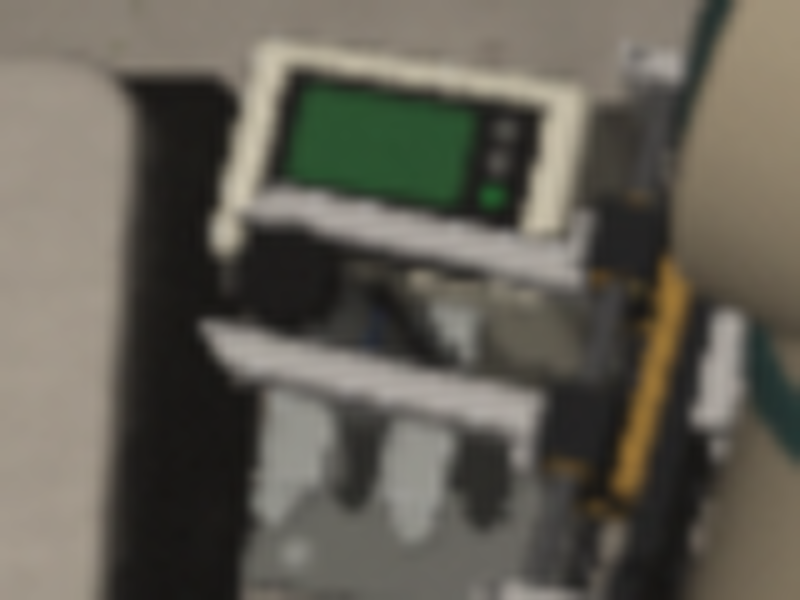

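```bash
python3 -m jog '[{"x":-0.5,"y":-0.5,"z":0,"wx":0,"wy":0,"wz":0,"claw":20},{"x":-0.5,"y":-0.5,"z":0,"wx":0,"wy":0,"wz":0,"claw":20},{"x":0,"y":0,"z":0,"wx":0,"wy":0,"wz":0,"claw":20},{"x":0,"y":0,"z":0,"wx":0,"wy":0,"wz":0,"claw":20},{"x":0,"y":0,"z":0,"wx":0,"wy":0,"wz":0,"claw":20},{"x":0,"y":0,"z":0,"wx":0,"wy":0,"wz":0,"claw":20},{"x":0,"y":0,"z":0,"wx":0,"wy":0,"wz":0,"claw":20},{"x":0,"y":0,"z":0,"wx":0,"wy":0,"wz":0,"claw":20}]' 60; python3 st.py
python3 -m jog '[{"x":0,"y":0,"z":-0.5,"wx":0,"wy":0,"wz":0,"claw":20},{"x":0,"y":0,"z":-0.5,"wx":0,"wy":0,"wz":0,"claw":20},{"x":0,"y":0,"z":-0.5,"wx":0,"wy":0,"wz":0,"claw":20},{"x":0,"y":0,"z":-0.5,"wx":0,"wy":0,"wz":0,"claw":20},{"x":0,"y":0,"z":0,"wx":0,"wy":0,"wz":0,"claw":20},{"x":0,"y":0,"z":0,"wx":0,"wy":0,"wz":0,"claw":20},{"x":0,"y":0,"z":0,"wx":0,"wy":0,"wz":0,"claw":20},{"x":0,"y":0,"z":0,"wx":0,"wy":0,"wz":0,"claw":20}]' 60; python3 st.py
```

```text
clock: 36.95
eef_pos: [530.9, 205.1, 212.1]
orientation: [0.0, 0.001, 0.611, 0.792]
wrist_force: [-5.4, 0.7, -1.4]
gripper_width: 29.0
36.95 q [-0.5, 0.666, 2.17, 1.338, 1.643, 1.87] p [530.9 205.1 212.1] F [-5.4  0.7 -1.4] w 29.0
[[0.254, -0.967, 0.002], [0.967, 0.254, 0.0], [-0.0, 0.002, 1.0]]
clock: 37.75
eef_pos: [530.8, 205.1, 211.9]
orientation: [0.001, -0.001, 0.611, 0.792]
wrist_force: [-5.6, -0.5, 3.1]
gripper_width: 29.1
37.75 q [-0.5, 0.669, 2.171, 1.339, 1.646, 1.865] p [530.8 205.1 211.9] F [-5.6 -0.5  3.1] w 29.1
[[0.254, -0.967, -0.0], [0.967, 0.254, -0.004], [0.004, 0.001, 1.0]]
```

```bash
python3 -m jog '[{"x":0,"y":0.7,"z":-0.5,"wx":0,"wy":0,"wz":0,"claw":20},{"x":0,"y":0.7,"z":-0.5,"wx":0,"wy":0,"wz":0,"claw":20},{"x":0,"y":0.6,"z":-0.5,"wx":0,"wy":0,"wz":0,"claw":20},{"x":0,"y":0,"z":0,"wx":0,"wy":0,"wz":0,"claw":20},{"x":0,"y":0,"z":0,"wx":0,"wy":0,"wz":0,"claw":20},{"x":0,"y":0,"z":0,"wx":0,"wy":0,"wz":0,"claw":20},{"x":0,"y":0,"z":0,"wx":0,"wy":0,"wz":0,"claw":20},{"x":0,"y":0,"z":0,"wx":0,"wy":0,"wz":0,"claw":20}]' 60; python3 st.py
python3 - <<'E'
from lg import *
g=eyes.grab_frame("scene");crop(g,190,20,100,80,8,"s32.png")
f=eyes.grab_frame("top");crop(f,150,150,80,60,10,"t32.png")
for k,q in lg(-1,23).items(): print(k,q.round(1),(proj(g,q)-[189.5,19.5])*8,(proj(f,q)-[149.5,149.5])*10)
E
```

```text
clock: 38.55
eef_pos: [530.4, 205.0, 209.3]
orientation: [0.0, -0.001, 0.61, 0.793]
wrist_force: [-5.2, -1.4, 3.0]
gripper_width: 28.7
38.55 q [-0.502, 0.672, 2.175, 1.339, 1.641, 1.857] p [530.4 205.  209.3] F [-5.2 -1.4  3. ] w 28.7
[[0.257, -0.966, -0.001], [0.966, 0.257, -0.001], [0.001, -0.001, 1.0]]
base [529.1 200.1 232.2] [[ 325.35642726 -146.1216479 ]] [[281.15572242 273.82119198]]
band [529.1 200.2 174.2] [[339.91926869  36.92372032]] [[326.16029982 331.40876441]]
shoulder [529.2 200.2 116.2] [[353.60509261 208.94555347]] [[367.24617439 383.9819895 ]]
tip [529.2 200.3  36.2] [[371.18358765 429.89571027]] [[418.3785795  449.41069149]]
```

View pics/s32.png

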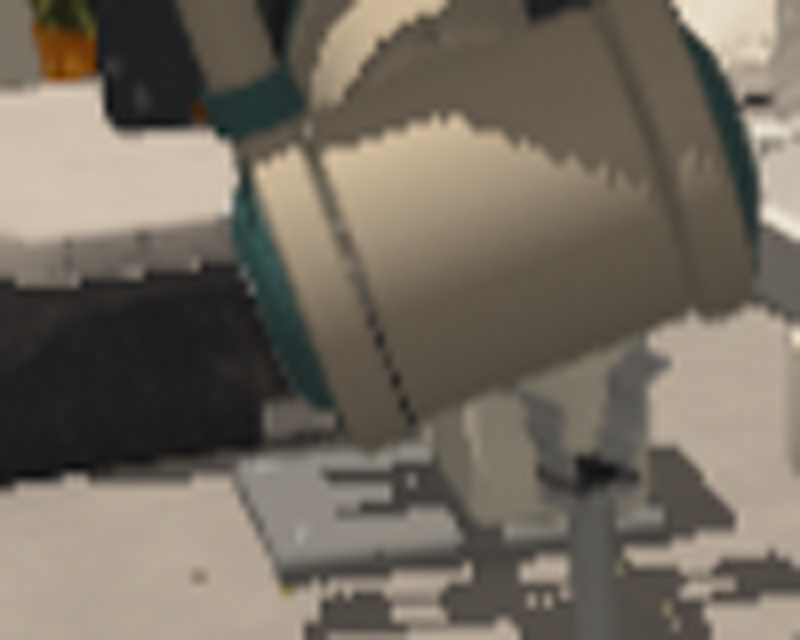

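```bash
python3 -m jog '[{"x":0,"y":0.5,"z":-0.5,"wx":0,"wy":0,"wz":0,"claw":20},{"x":0,"y":0.5,"z":-0.5,"wx":0,"wy":0,"wz":0,"claw":20},{"x":0,"y":0,"z":-0.5,"wx":0,"wy":0,"wz":0,"claw":20},{"x":0,"y":0,"z":-0.5,"wx":0,"wy":0,"wz":0,"claw":20},{"x":0,"y":0,"z":0,"wx":0,"wy":0,"wz":0,"claw":20},{"x":0,"y":0,"z":0,"wx":0,"wy":0,"wz":0,"claw":20},{"x":0,"y":0,"z":0,"wx":0,"wy":0,"wz":0,"claw":20},{"x":0,"y":0,"z":0,"wx":0,"wy":0,"wz":0,"claw":20}]' 60; python3 st.py
```

```text
clock: 39.45
eef_pos: [530.1, 204.9, 209.1]
orientation: [0.001, -0.003, 0.609, 0.793]
wrist_force: [-4.0, 0.9, 8.1]
gripper_width: 28.8
39.45 q [-0.502, 0.676, 2.177, 1.341, 1.644, 1.849] p [530.1 204.9 209.1] F [-4.   0.9  8.1] w 28.8
[[0.258, -0.966, -0.003], [0.966, 0.258, -0.004], [0.005, -0.002, 1.0]]
```

```bash
python3 -m jog '[{"x":0,"y":0,"z":1,"wx":0,"wy":0,"wz":0,"claw":20},{"x":0,"y":0,"z":1,"wx":0,"wy":0,"wz":0,"claw":20},{"x":0,"y":0,"z":0,"wx":0,"wy":0,"wz":0,"claw":20},{"x":0,"y":0,"z":0,"wx":0,"wy":0,"wz":0,"claw":20},{"x":0,"y":0,"z":0,"wx":0,"wy":0,"wz":0,"claw":20},{"x":0,"y":0,"z":0,"wx":0,"wy":0,"wz":0,"claw":20},{"x":0,"y":0,"z":0,"wx":0,"wy":0,"wz":0,"claw":20},{"x":0,"y":0,"z":0,"wx":0,"wy":0,"wz":0,"claw":20}]' 60; python3 st.py
```

```text
clock: 40.25
eef_pos: [530.2, 204.8, 209.1]
orientation: [-0.0, -0.001, 0.609, 0.793]
wrist_force: [-2.8, -0.1, 4.9]
gripper_width: 29.0
40.25 q [-0.502, 0.672, 2.176, 1.34, 1.64, 1.854] p [530.2 204.8 209.1] F [-2.8 -0.1  4.9] w 29.0
[[0.258, -0.966, -0.002], [0.966, 0.258, -0.0], [0.001, -0.001, 1.0]]
```

```bash
python3 -m jog '[{"x":0,"y":0,"z":1,"wx":0,"wy":0,"wz":0,"claw":20},{"x":0,"y":0,"z":0,"wx":0,"wy":0,"wz":0,"claw":20},{"x":0,"y":0,"z":0,"wx":0,"wy":0,"wz":0,"claw":29},{"x":0,"y":0,"z":0,"wx":0,"wy":0,"wz":0,"claw":31},{"x":0,"y":0,"z":0,"wx":0,"wy":0,"wz":0,"claw":34},{"x":0,"y":0,"z":0,"wx":0,"wy":0,"wz":0,"claw":38},{"x":0,"y":0,"z":0,"wx":0,"wy":0,"wz":0,"claw":44},{"x":0,"y":0,"z":0,"wx":0,"wy":0,"wz":0,"claw":50}]' 5; python3 st.py
python3 - <<'E'
from lg import *
f=eyes.grab_frame("top");crop(f,150,150,80,60,10,"t33.png")
E
```

```text
clock: 41.05
eef_pos: [530.2, 204.8, 209.4]
orientation: [-0.001, 0.0, 0.609, 0.793]
wrist_force: [0.0, 0.4, -0.4]
gripper_width: 48.5
41.05 q [-0.503, 0.67, 2.176, 1.339, 1.639, 1.857] p [530.2 204.8 209.4] F [ 0.   0.4 -0.4] w 48.5
[[0.258, -0.966, -0.001], [0.966, 0.258, 0.001], [-0.001, -0.001, 1.0]]
```

View pics/t33.png

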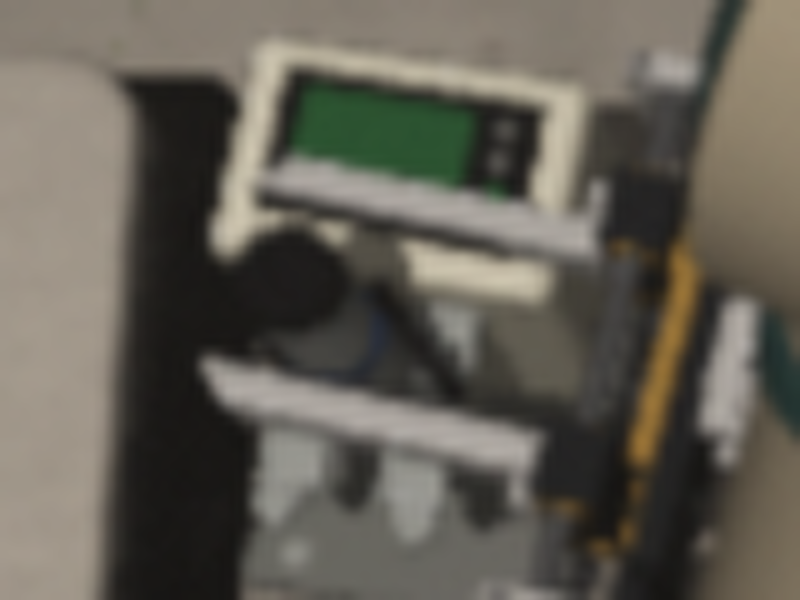

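```bash
python3 -m jog '[{"x":0,"y":0,"z":0,"wx":0,"wy":0,"wz":0,"claw":70},{"x":0,"y":0,"z":0,"wx":0,"wy":0,"wz":0,"claw":70},{"x":-5,"y":0,"z":0,"wx":0,"wy":0,"wz":0,"claw":70},{"x":-12,"y":0,"z":0,"wx":0,"wy":0,"wz":0,"claw":70},{"x":-20,"y":0,"z":0,"wx":0,"wy":0,"wz":0,"claw":70},{"x":-25,"y":0,"z":0,"wx":0,"wy":0,"wz":0,"claw":70},{"x":-25,"y":0,"z":0,"wx":0,"wy":0,"wz":0,"claw":70},{"x":-25,"y":0,"z":3,"wx":0,"wy":0,"wz":0,"claw":70}]' 5; python3 st.py
python3 - <<'E'
from go import *
p,M,q=st(); plan([(p+[-60,-30,180],M,8)])
E
```

```text
clock: 41.9
eef_pos: [500.7, 94.9, 212.4]
orientation: [-0.001, 0.0, 0.609, 0.793]
wrist_force: [0.8, 0.6, 0.0]
gripper_width: 69.8
41.9 q [-0.731, 0.673, 2.12, 1.126, 1.725, 1.884] p [500.7  94.9 212.4] F [0.8 0.6 0. ] w 69.8
[[0.259, -0.966, -0.0], [0.966, 0.259, 0.001], [-0.001, -0.001, 1.0]]
n 8 d [-5.6, 6.3, 22.5] w [0.0, 0.0, 0.0] 
end q [-0.87  0.32  2.05  1.11  1.98  2.25] p [440.4  64.9 392.4] speed frac [0.1  0.26 0.08 0.03 0.17 0.23]
```

```bash
python3 -m jog '[{"x":-5.6,"y":6.3,"z":22.5,"wx":0,"wy":0,"wz":0,"claw":70},{"x":-5.6,"y":6.3,"z":22.5,"wx":0,"wy":0,"wz":0,"claw":70},{"x":-5.6,"y":6.3,"z":22.5,"wx":0,"wy":0,"wz":0,"claw":70},{"x":-5.6,"y":6.3,"z":22.5,"wx":0,"wy":0,"wz":0,"claw":70},{"x":-5.6,"y":6.3,"z":22.5,"wx":0,"wy":0,"wz":0,"claw":70},{"x":-5.6,"y":6.3,"z":22.5,"wx":0,"wy":0,"wz":0,"claw":70},{"x":-5.6,"y":6.3,"z":22.5,"wx":0,"wy":0,"wz":0,"claw":70},{"x":-5.6,"y":6.3,"z":22.5,"wx":0,"wy":0,"wz":0,"claw":70}]' 5; python3 st.py
python3 - <<'E'
from lg import *
g=eyes.grab_frame("scene");crop(g,180,0,100,80,8,"s34.png");cv2.imwrite("pics/s34f.png",g["img"][:,:,::-1])
f=eyes.grab_frame("top");crop(f,160,155,60,50,13,"t34.png")
for nm,q in(("base",[529.2,200.2,231]),("shoulder",[529.2,200.2,115]),("tip",[529.2,200.2,35])): print(nm,(proj(g,q)-[179.5,-.5])*8,(proj(f,q)-[159.5,154.5])*13)
E
```

```text
clock: 42.7
eef_pos: [440.0, 65.9, 393.4]
orientation: [-0.001, 0.0, 0.609, 0.793]
wrist_force: [-0.3, -0.2, 0.0]
gripper_width: 70.2
42.7 q [-0.869, 0.315, 2.046, 1.112, 1.983, 2.253] p [440.   65.9 393.4] F [-0.3 -0.2  0. ] w 70.2
[[0.259, -0.966, -0.0], [0.966, 0.259, 0.002], [-0.001, -0.001, 1.0]]
base [[405.90889428  17.85301748]] [[236.40625897 292.11992496]]
shoulder [[433.94964162 372.51053414]] [[348.49456597 435.47177883]]
tip [[451.40228393 593.25039916]] [[415.07941307 520.62839799]]
```

View pics/s34.png

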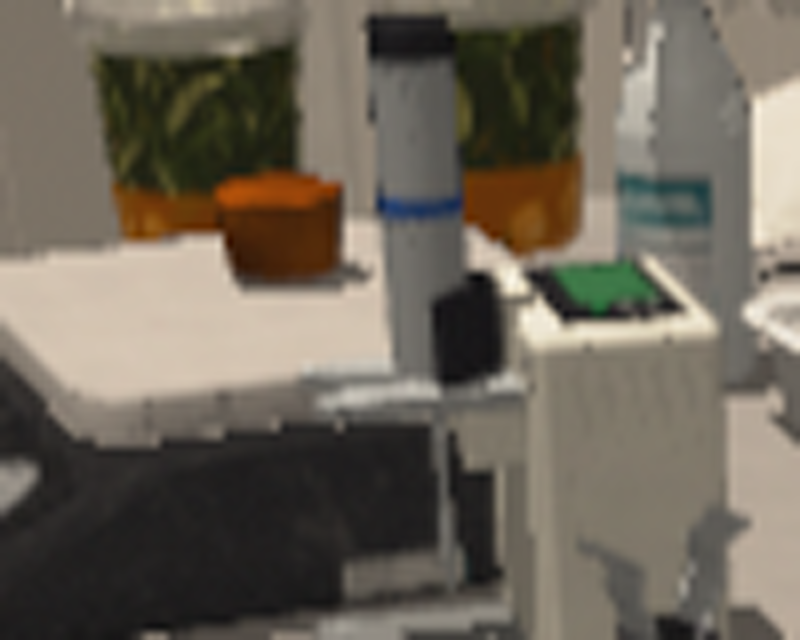

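View pics/t34.png

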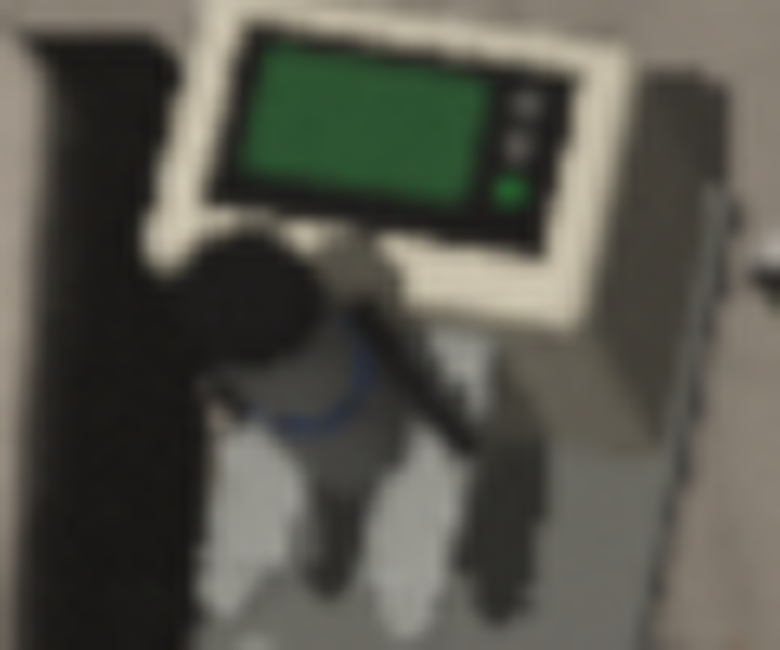

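View pics/s34f.png

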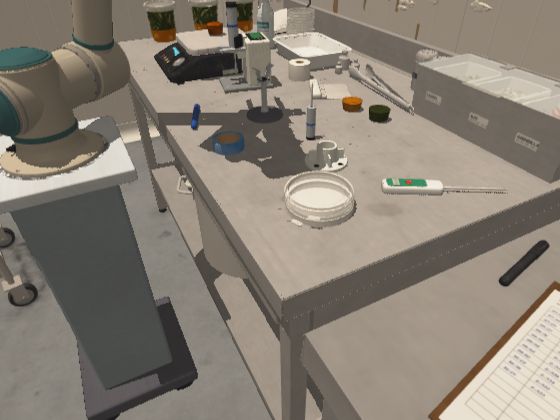

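Run:
```python
from h import *
f=eyes.grab_frame("top")
now=cv2.resize(f["img"][150:210,150:230,::-1],None,fx=10,fy=10,interpolation=cv2.INTER_CUBIC)
old=cv2.imread("pics/t32.png"); o3=cv2.imread("pics/t33.png")
c=[i[200:420,180:520] for i in(old,o3,now)]
cv2.imwrite("pics/cmp.png",np.hstack([cv2.resize(np.clip(x.astype(float)*2,0,255).astype(np.uint8),None,fx=.78,fy=1.0) for x in c]))
# shift between t33 and now on the logger patch
a=cv2.cvtColor(o3[240:350,270:390],6).astype(np.float32);b=cv2.cvtColor(now[240:350,270:390],6).astype(np.float32)
print(cv2.phaseCorrelate(a,b))
a=cv2.cvtColor(old[270:345,240:390],6).astype(np.float32);b=cv2.cvtColor(now[270:345,240:390],6).astype(np.float32); print(cv2.phaseCorrelate(a,b))
```

```text
((0.05813571039711718, -0.18080039503974632), 0.8994247632556491)
((0.05218182327774912, 0.17151363537551845), 0.44635116170247396)
```

View pics/cmp.png

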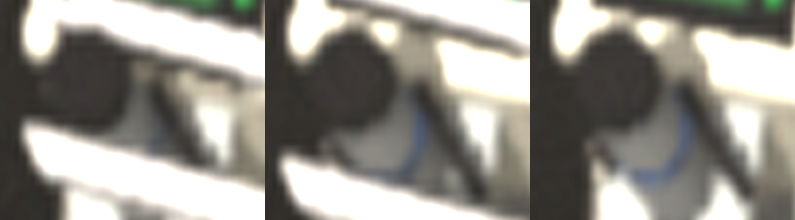

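Run:
```python
from h import *
a=cv2.imread("pics/scene0.png").astype(int);b=cv2.imread("pics/s34f.png").astype(int)
for n,(u,v,w,h) in {"cups":(335,90,60,35),"labels":(285,55,28,28)}.items(): print(n,np.abs(a-b)[v:v+h,u:u+w].max(2).mean())
s=telemetry.state(); print(s["clock"],s["wrist_force"].round(1)); print(ctrl.hand_in())
```

```text
cups 6.147619047619048
labels 5.239795918367347
42.85 [ 0.6  0.4 -0.9]
the job is handed in; nothing more can be done
None
```

The logger now stands spike down in the read-out dock, upright and let go, and I handed the job in at about 43 s of the 72 s.

**What I did**
- I gripped the logger on its shoulder half and lifted it from the drip stand. I then laid its blue band across the clip and let go.
- I pressed it down over the clip with closed fingers. It met the hard stop at about 14 N, with the fingertips at 130 mm, which matches fully home.
- I regripped it on the other side by the black-capped end, pulled it free and turned it spike down. I slid it into the fork until it met the V, lowered it onto the tines, released it and backed away.

**Last checks**
- **Contact with the V:** before release the force was 2.8 N backward and only about 0.6 N sideways, which points to both faces touching. I did not nudge it again after letting go.
- **Standing in the dock:** both cameras showed it upright with the spike hanging in the slot. The top view did not change between release and the final frame.
- **Bystanders:** the cups, labels and tape look unmoved in the scene view. I compared only the cups and labels numerically and checked the tape by eye.
- **Robot:** it was well clear, with wrist force near zero.

**What disagreed**
- On the clip lips, before pressing, the logger tilted about 7° with the spike end low. It stayed there, and pressing levelled it, though a rough camera fit afterwards still read about 2° and a few mm high.
- The camera and robot positions differed by about 3–4 mm near the dock. I shifted the approach 3 mm to suit, and saw no unexpected forces while the spike was entering the slot.

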